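# Sort the supper things onto the tray, into the bowl and into the stand

### The arm

A 7-joint arm with a two-finger parallel gripper is mounted at the origin on a cart in front of the work surface, level with it; the furniture and walls round the work are solid. World frame = base frame: x ahead of the robot, y to its left, z up, the work surface at z = 0. Lengths are in m, angles in degrees, forces in N, time in s.
With the tool pointing down it reaches from about 0.425 to 0.875 m from the base axis. Payload 4.7 kg.
Tool frame: the origin (TCP) lies on the centre line of the jaws, within the pads' length; the fingertips stand 11 mm ahead of it and the grasp point (between the pads) lies 8 mm behind it; z points along the fingers, y is the direction in which the jaws open and shut (so a half turn about z gives the same grasp; the last joint's range is limited). The gripper opens to 87 mm and grips with 3 to 60 N. Pads are 19 mm wide; open, the fingers measure 117 mm over their backs; the gripper's body (75 mm by 190 mm) begins 51 mm behind the grasp point.
Start: joints at [73.917, 18.392, -4.016, 83.108, 1.295, 78.541, -3.26], TCP at [0.189, -0.622, 0.209] pointing down, gripper open.
Joint ranges: [-163.93, 163.93], [-17.29, 119.83], [-79.2, 71.16], [3.27, 140.29], [-89.18, 269.18], [5.43, 117.66], [-154.24, 154.24]. Speed limits (degrees/s): [147.25, 147.25, 180, 180, 180, 180, 180].

### API

Orientations are given as [roll, pitch, yaw] about the fixed x, y, z axes, in that order (R = Rz(yaw) Ry(pitch) Rx(roll)).
In Python, from cell import env gives the robot as it stands.
- The arm moves only by the tool servo_tool, never from a script. Its argument "moves" is text: rows parted by semicolons, each of 7 numbers parted by spaces: the shift along the tool's x, y, z as a fraction of full scale, then the turn, a rotation vector about the tool's x, y, z as a fraction of full scale, then the gripper's target within -1 to 1 (shut at 1, half-way at 0, fully open at -1). A call has 1 to 20 rows; each row shifts and turns the pose as measured when the row begins, along the tool's axes as they then stand; what a row does not reach is not made up. Full scale, the value 1, is 1000 mm for a shift and 0.5 rad for a turn. A row lasts 1/12 s, in which the tool goes at most 41.7 mm and 7.16 degrees, less where a joint would pass 70% of its speed; a pose out of reach is approached as far as the arm can. A call with a number of a shift or a turn outside -1 to 1 is refused whole. A call with a gripper value outside its range is refused whole. The fingers move at their own pace and stop on an object; "squeeze" is the grip in N (left out, the last holds). Time passes only in rows, so rows that do not move let the fingers close. It gives the time, the measured TCP pose, the force and the opening at its end, in the units of the state.
- env.get_obs(): the state, without advancing time (a new reading comes with each control period).
- env.read_camera(name): name is "scene" or "top" or "wrist"; returns a dict with "img" (400x640x3 uint8, red, green, blue), "range_z" (400x640 float32, m along the optical axis (not along the pixel's ray), 0 where there is no reading), "mtx" (3x3 intrinsics, pixels), "T" (4x4, takes a point from camera to world coordinates); the wrist camera has in their place "hand_eye" (4x4, takes a point from camera to tool coordinates, whose origin is the TCP and whose axes are the flange's). Camera axes: x right, y up, looking along -z (the intrinsics and any distortion apply to the point x, -y, -z); pixel columns grow to the right and rows downward; lengths in m; the calibration is good to about 2 mm. A picture is of the moment at which its call begins: read the wrist's pose just before it.
- env.sign_off(): hands the job in, once; it reports no verdict.
The state is a dict: "time_s": time; "qpos": joint angles; "joint_velocities": joint speeds; "effort": joint torques, N m; "tool_pos": TCP position; "tool_rot": TCP orientation; "force": force on the tool from outside, world axes, zero at the start; "wrist_torque": the same for the moment, N m; "grip_width": finger opening in m.
Only numpy, scipy, OpenCV 4.12 (cv2) and the standard library are available. Lean on these libraries where they do the work, as an engineer would, in place of code of your own. Each camera call takes 0.05 s, during which the arm holds its last target.

### The job

Sort what stands about on the worktop: lay the two pieces of corn cob side by side on the baking tray, put the garlic in the white bowl, and stand the spice jar upright in the wide well of the wooden stand and the little tin upright in its narrow well. Leave the mug and the kitchen timer where they are.

Things in the scene. Friction and masses are not known exactly. Their poses are not given: they have to be found in the camera images.
- tray: shallow plain aluminium baking tray, fixed to the worktop: 150 mm along its x, 220 mm along its y (the long side), floor 4 mm thick, rim 19 mm high; origin at the centre of its underside, z up. Inside it measures 142 x 212 mm
- stand: light wooden stand, a flat block fixed to the worktop: 84 mm along its x, 172 mm along its y, 16 mm high, with two round wells 10 mm deep (their floors 6 mm above the worktop). The wide well, 64 mm across, has its centre 42 mm from the origin along +y; the narrow well, 48 mm across, 50 mm from the origin along -y. Origin at the centre of the underside, z up
- bowl: plain white round bowl, 170 mm across the rim, 50 mm high, fixed to the worktop; inside, its floor is 5 mm above the worktop and some 76 mm across, and the sides flare out to the rim; origin at the centre of its underside
- corn_a: stubby half of a sweet-corn cob lying on its side, about 84 mm long, 56 mm thick and 51 mm high; origin under its middle, z up. Its length runs 1.99 rad (114 degrees) counter-clockwise from its own x axis as seen from above; grasp it across the length, that is with fingers closing along the direction 0.42 rad counter-clockwise from its x axis. The other cob is its twin; either may take either side of the tray
- corn_b: twin of corn_a: stubby half of a sweet-corn cob lying on its side, about 84 mm long, 56 mm thick and 51 mm high; origin under its middle, z up. Its length runs 1.99 rad (114 degrees) counter-clockwise from its own x axis as seen from above; grasp it across the length, that is with fingers closing along the direction 0.42 rad counter-clockwise from its x axis.
- garlic: whole bulb of garlic, pale pink-white, 53 mm wide and 53 mm high, pointed at the top, widest about 20 mm above the worktop; origin at the centre of its underside, z up; a grasp of about 50 mm in any direction
- jar: spice jar of clear glass with a straight round cap as wide as the jar, standing upright, 42 mm across, 96 mm high; origin at the centre of its foot, z up
- tin: little round tin standing upright, the smallest thing of all: 32 mm across, 49 mm high with its cap (firm to grip up to 42 mm); origin at the centre of its foot, z up
- mug: orange mug, 78 mm across, 101 mm high, with a handle on its -y side; a bystander, loose, to be left alone; origin at the centre of the underside of its 108 mm extent over the handle
- timer: round kitchen timer, white foot and red dial, 67 mm across, 50 mm high; a bystander, loose, to be left alone; origin at the centre of its underside
There are look-alikes about, which are no part of the job. Leave any turquoise look-alike of the jar alone.

How it is judged (in metres and radians):
At the end, for the whole second after the job is handed in: Both cobs rest on the tray's floor, not stacked (within 50 x 85 mm of its middle); garlic rests in the bowl (within 55 mm of its middle); jar upright in the wide (15 mm of its middle), tin in the narrow well (12 mm), feet below 11 mm, lean < 0.12 rad; all still (< 0.02 m/s) (x of corn_a in the frame of tray between -0.05 and 0.05 m and y of corn_a in the frame of tray between -0.085 and 0.085 m and z of corn_a in the frame of tray between -0.005 and 0.06 m and contact force between each of corn_a, corn_b and tray above 0.1 N and x of corn_b in the frame of tray between -0.05 and 0.05 m and y of corn_b in the frame of tray between -0.085 and 0.085 m and z of corn_b in the frame of tray between -0.005 and 0.06 m and horizontal distance between garlic and bowl below 0.055 m and z of garlic in the frame of bowl between -0.005 and 0.06 m and contact force between garlic and bowl above 0.05 N and x of jar in the frame of stand between -0.015 and 0.015 m and y of jar in the frame of stand between 0.027 and 0.057 m and z of each of jar, tin in the frame of stand below 0.011 m and angle between each of jar, tin's own z axis and vertical below 0.12 rad and x of tin in the frame of stand between -0.012 and 0.012 m and y of tin in the frame of stand between -0.062 and -0.038 m and linear speed of each of corn_a, corn_b, garlic, jar, tin below 0.02 m/s); the robot touches nothing.
It fails at once if the mug is pushed out of its place or tipped (distance of mug from where it was at the start of the episode above 0.04 m or angle between mug's own z axis and vertical above 0.4 rad).
It fails at once if the timer is pushed out of its place or tipped (distance of timer from where it was at the start of the episode above 0.04 m or angle between timer's own z axis and vertical above 0.4 rad).
It also fails if it takes over 128 s, if anything falls off the work surface, if the arm or the gripper's body presses on something with over 40 N, if the wrist force passes 120 N, or if a joint passes its speed limit or range.

## Working session

There is one attempt and no reset: what is moved stays moved. The work goes in short steps, Python scripts to look and compute and a tool call to move; the robot and the scene stay as the last step left them, time stands still between calls to the robot, and variables do not carry over. Pictures are saved under pics/ and viewed, and the job is handed in when it is done.

Besides the shell and the picture viewer there is one more tool, called by a JSON object that holds its "fn" and its "kwargs". servo_tool: Moves the arm, as the interface text tells. Its arguments: {"type":"object","properties":{"moves":{"type":"string"},"squeeze":{"type":"number"}},"required":["moves"]}

```bash
ls; mkdir -p pics; cat > h.py <<'E'
import numpy as np,cv2
from cell import env
def snap(name,tag):
    o=env.get_obs(); c=env.read_camera(name)
    cv2.imwrite(f'pics/{tag}.png',cv2.cvtColor(c['img'],cv2.COLOR_RGB2BGR))
    np.savez(f'pics/{tag}.npz',obs_pos=o['tool_pos'],obs_rot=o['tool_rot'],**{k:v for k,v in c.items()})
    return o,c
E
python3 - <<'E'
from h import *
for n in('scene','top','wrist'):
    o,c=snap(n,n+'0'); print(n,{k:(v.tolist() if hasattr(v,'size') and v.size<20 else getattr(v,'shape',v)) for k,v in c.items() if k not in('img',)})
print(o)
E
```

```text
pics
scene {'range_z': (400, 640), 'mtx': [[506.84921809351647, 0.0, 324.38658215837194], [0.0, 506.84921809351647, 199.9654660868317], [0.0, 0.0, 1.0]], 'T': [[-0.8581693578380686, 0.2839444883488354, -0.42769250730415614, -0.157831517875721], [-0.512831110040522, -0.43611519872576787, 0.7394645265426802, 1.09023078922498], [0.023443673824801232, 0.8539198211639676, 0.5198762671837351, 0.8067526919477319], [0.0, 0.0, 0.0, 1.0]]}
top {'range_z': (400, 640), 'mtx': [[432.68026749271735, 0.0, 321.19815027863194], [0.0, 432.68026749271735, 202.1500631027295], [0.0, 0.0, 1.0]], 'T': [[-0.02658795159223038, 0.982309133829455, -0.18536948623048785, 0.2405882567991581], [-0.9996229007268344, -0.02485262525347783, 0.011679184923597716, 0.019356798630875808], [0.006865651651417272, 0.18561010913534848, 0.9825994861662432, 1.3238559315844811], [0.0, 0.0, 0.0, 1.0]]}
wrist {'range_z': (400, 640), 'mtx': [[306.114953566544, 0.0, 320.81325157177554], [0.0, 306.114953566544, 198.711262282882], [0.0, 0.0, 1.0]], 'hand_eye': [[-0.0015756235628642916, 0.9689165162609426, 0.24738290548690597, 0.066757
[... 209 characters left out ...]
0, 1.0]]}
{'time_s': 0.1, 'qpos': array([73.91700961, 18.43511027, -4.01436014, 83.16729695,  1.2966856 ,
       78.5401677 , -3.26162741]), 'joint_velocities': array([ 0.16671338, -0.12874482, -0.08675713, -0.11083872, -0.00076078,
       -0.06055451,  0.02020079]), 'effort': array([-1.17961426e-04, -4.92572021e+01, -4.05913275e-01, -3.13397563e+01,
       -6.43356121e-02,  3.95174848e-02,  6.47553725e-05]), 'tool_pos': array([ 0.18863843, -0.62149417,  0.20797276]), 'tool_rot': array([-1.79902744e+02,  7.40779376e-03,  1.68901750e+01]), 'force': array([-0.01936975,  0.24987733, -0.43608041]), 'wrist_torque': array([-0.07705201,  0.01610239, -0.04069388]), 'grip_width': 0.08683014216409822}
```

View pics/top0.png

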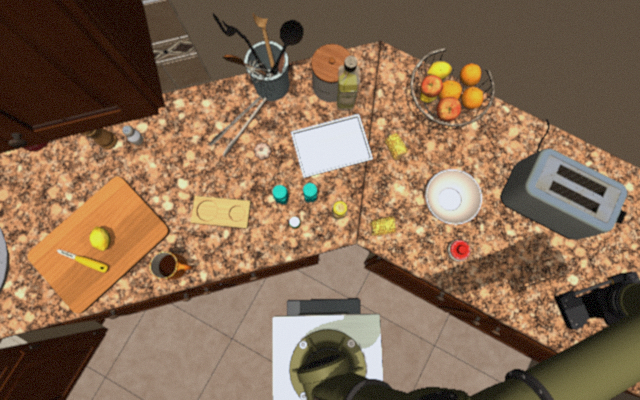

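View pics/scene0.png

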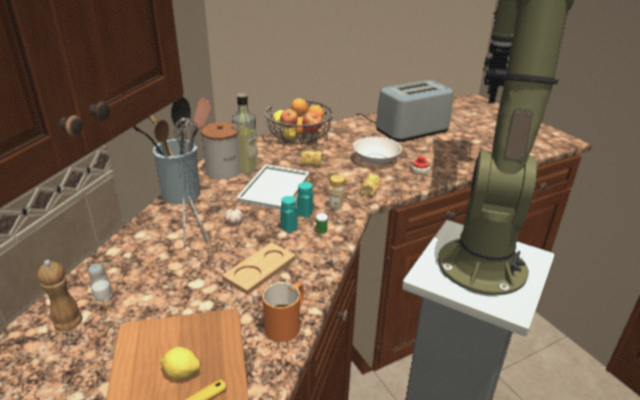

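The top view shows cobs at about (397,145) and (384,227), the garlic at (262,150), the tray at (332,146) and the stand at (220,212). The bowl is at (453,196), the timer at (459,250) and the mug at (167,266).

Jar candidates are (280,194) and (310,191), both turquoise look-alikes, and (340,209), clear glass with a yellowish cap. The tin candidate is (294,222). I'll confirm these in enlarged crops.

```bash
python3 - <<'E'
import cv2
t=cv2.imread('pics/top0.png'); s=cv2.imread('pics/scene0.png')
cv2.imwrite('pics/cropt.png',cv2.resize(t[100:270,180:500],None,fx=2.5,fy=2.5,interpolation=cv2.INTER_CUBIC))
cv2.imwrite('pics/crops.png',cv2.resize(s[130:300,210:440],None,fx=3.4,fy=3.4,interpolation=cv2.INTER_CUBIC))
E
```

```text
(no output)
```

View pics/cropt.png

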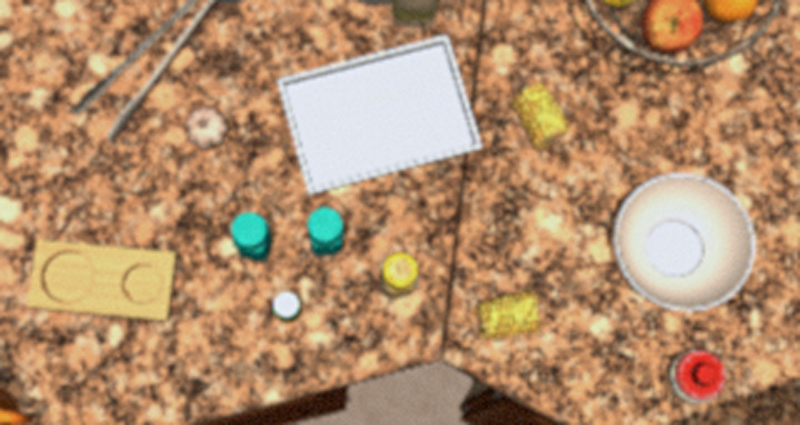

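View pics/crops.png

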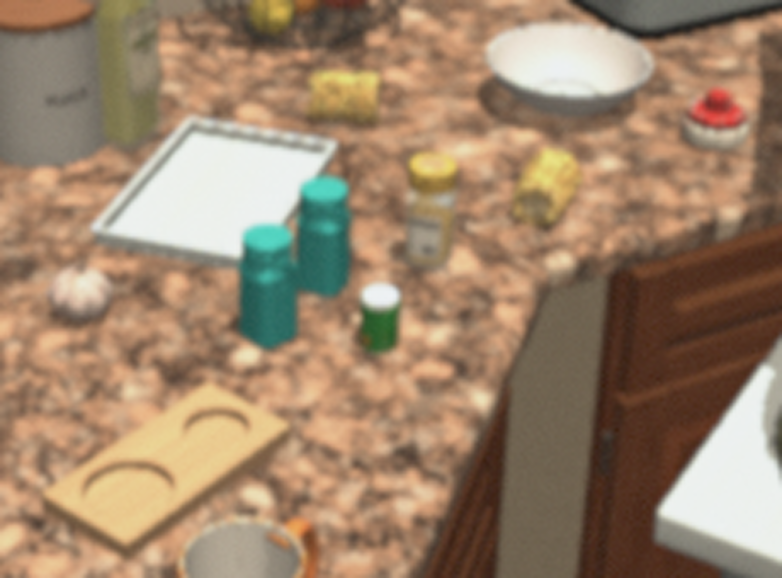

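The crops confirm the jar as the clear glass one with the yellow cap (top 340,209; scene 337,185) and the tin as the green one with the white cap (top 294,222). Both turquoise jars stay untouched. Next I'll measure positions.

```bash
cat >> h.py <<'E'
def load(tag):
    d=np.load(f'pics/{tag}.npz'); return {k:d[k] for k in d.files}
def pose(c):
    if 'T' in c: return c['T']
    from scipy.spatial.transform import Rotation as R
    T=np.eye(4);T[:3,:3]=R.from_euler('xyz',c['obs_rot'],degrees=True).as_matrix();T[:3,3]=c['obs_pos']
    return T@c['hand_eye']
def cloud(c):
    K=c['mtx'];h,w=c['range_z'].shape;u,v=np.meshgrid(np.arange(w),np.arange(h));z=c['range_z']
    P=np.stack([(u-K[0,2])/K[0,0]*z,-(v-K[1,2])/K[1,1]*z,-z],-1);T=pose(c)
    return P@T[:3,:3].T+T[:3,3]
def ray(c,uv):
    K=c['mtx'];T=pose(c);uv=np.atleast_2d(uv).astype(float)
    d=np.stack([(uv[:,0]-K[0,2])/K[0,0],-(uv[:,1]-K[1,2])/K[1,1],-np.ones(len(uv))],-1)@T[:3,:3].T
    return T[:3,3],d
def plane(c,uv,z):
    o,d=ray(c,uv);return o+d*((z-o[2])/d[:,2])[:,None]
def tri(c1,u1,c2,u2):
    A=np.zeros((3,3));b=np.zeros(3)
    for c,u in((c1,u1),(c2,u2)):
        o,d=ray(c,u);d=d[0]/np.linalg.norm(d[0]);M=np.eye(3)-np.outer(d,d);A+=M;b+=M@o
    return np.linalg.solve(A,b)
def project(c,P):
    T=np.linalg.inv(pose(c));p=np.atleast_2d(P)@T[:3,:3].T+T[:3,3];K=c['mtx']
    return np.stack([K[0,2]+K[0,0]*p[:,0]/-p[:,2],K[1,2]-K[1,1]*p[:,1]/-p[:,2]],-1)
E
python3 - <<'E'
from h import *
for tag in('top0','scene0'):
    c=load(tag);P=cloud(c)
    if tag=='top0':
        boxes=dict(cornA=(380,130,412,162),cornB=(366,214,400,240),garlic=(252,140,272,162),jar=(328,196,350,222),tin=(284,212,304,232),timer=(445,236,474,264),bowl=(420,165,488,228),tray=(288,112,376,180),stand=(188,190,254,232),mug=(148,248,192,284),t1=(270,180,292,206),t2=(300,178,320,204))
    else:
        boxes=dict(cornA=(295,145,327,168),cornB=(358,170,386,200),garlic=(222,205,246,226),jar=(326,170,348,212),tin=(312,208,332,238),timer=(405,150,435,176),bowl=(348,134,406,168))
    for n,(x0,y0,x1,y1) in boxes.items():
        q=P[y0:y1,x0:x1].reshape(-1,3);z=c['range_z'][y0:y1,x0:x1].ravel();q=q[z>0]
        m=q[:,2]>0.012; 
        print(tag,n,'n',m.sum(),'tbl',np.round(np.median(q[~m],0)[2],3),'med',np.round(np.median(q[m],0),3),'min',np.round(np.percentile(q[m],2,axis=0),3),'max',np.round(np.percentile(q[m],98,axis=0),3))
E
```

```text
top0 cornA n 364 tbl 0.001 med [ 0.653 -0.231  0.043] min [ 0.622 -0.263  0.018] max [ 0.69  -0.206  0.052]
top0 cornB n 390 tbl 0.0 med [ 0.405 -0.18   0.043] min [ 0.383 -0.214  0.018] max [ 0.431 -0.146  0.052]
top0 garlic n 206 tbl -0.0 med [0.649 0.182 0.035] min [0.628 0.16  0.021] max [0.674 0.206 0.048]
top0 jar n 232 tbl 0.0 med [ 0.448 -0.047  0.094] min [ 0.433 -0.067  0.021] max [ 0.472 -0.028  0.101]
top0 tin n 101 tbl 0.0 med [0.421 0.085 0.047] min [0.409 0.072 0.016] max [0.438 0.099 0.054]
top0 timer n 393 tbl 0.001 med [ 0.327 -0.401  0.032] min [ 0.299 -0.433  0.015] max [ 0.358 -0.377  0.052]
top0 bowl n 1741 tbl 0.002 med [ 0.499 -0.414  0.028] min [ 0.412 -0.473  0.013] max [ 0.566 -0.32   0.053]
top0 tray n 535 tbl 0.002 med [ 0.681 -0.037  0.018] min [ 0.574 -0.154  0.013] max [0.764 0.087 0.024]
top0 stand n 939 tbl 0.002 med [0.461 0.302 0.016] min [0.42  0.228 0.012] max [0.51  0.396 0.021]
top0 mug n 880 tbl -0.001 med [0.303 0.456 0.052] min [0.268 0.389 0.019] max [0.34  0.488 0.102]
top0 t1 n 249 tbl 0.0 med [0.5   0.123 0.094] min [0.485 0.105 0.017] m
[... 165 characters left out ...]
 0.038] min [ 0.625 -0.254  0.015] max [ 0.69  -0.199  0.052]
scene0 cornB n 315 tbl 0.003 med [ 0.403 -0.158  0.039] min [ 0.386 -0.208  0.014] max [ 0.431 -0.14   0.053]
scene0 garlic n 236 tbl 0.003 med [0.649 0.199 0.033] min [0.633 0.172 0.015] max [0.676 0.214 0.051]
scene0 jar n 446 tbl 0.003 med [ 0.452 -0.03   0.065] min [ 0.437 -0.059  0.013] max [ 0.475 -0.021  0.101]
scene0 tin n 197 tbl 0.002 med [0.424 0.099 0.038] min [0.413 0.073 0.014] max [0.447 0.107 0.054]
scene0 timer n 236 tbl 0.003 med [ 0.328 -0.39   0.032] min [ 0.303 -0.419  0.013] max [ 0.36  -0.37   0.052]
scene0 bowl n 1058 tbl 0.003 med [ 0.498 -0.435  0.034] min [ 0.419 -0.564  0.013] max [ 0.57  -0.312  0.054]
```

```bash
cat > meas.py <<'E'
from h import *
c=load('top0');P=cloud(c);R=c['range_z']
s=load('scene0');PS=cloud(s)
img=c['img'];hsv=cv2.cvtColor(img,cv2.COLOR_RGB2HSV)
def pts(P,c,b,zlo,zhi=1):
    x0,y0,x1,y1=b;q=P[y0:y1,x0:x1].reshape(-1,3);return q[(c['range_z'][y0:y1,x0:x1].ravel()>0)&(q[:,2]>zlo)&(q[:,2]<zhi)]
def rect(q):
    r=cv2.minAreaRect(q[:,:2].astype(np.float32)*1000);return np.round(r[0],1),np.round(r[1],1),round(r[2],1)
B=dict(cornA=(380,130,412,162),cornB=(366,214,400,240))
BS=dict(cornA=(295,145,327,168),cornB=(358,170,386,200))
for n in B:
    q=np.vstack([pts(P,c,B[n],.012),pts(PS,s,BS[n],.012)])
    print(n,'both',rect(q),'top only',rect(pts(P,c,B[n],.012)), 'zmax',np.percentile(q[:,2],99))
    x=q[:,:2]-q[:,:2].mean(0);w,v=np.linalg.eigh(x.T@x/len(x));print('  pca len dir',np.degrees(np.arctan2(v[1,1],v[0,1])),np.sqrt(w))
q=np.vstack([pts(P,c,(252,140,272,162),.012),pts(PS,s,(222,205,246,226),.012)])
print('garlic circ',[np.round(a,4) for a in cv2.minEnclosingCircle(q[:,:2].astype(np.float32))], rect(q))
for n,b,bs,zl in(('jar',(328,196,350,222),(326,170,348,212),.085),('tin',(284,212,304,232),(312,208,332,238),.04)):
    for k,(PP,cc,bb) in dict(top=(P,c,b),scene=(PS,s,bs)).items():
        q=pts(PP,cc,bb,zl);print(n,k,'top disc mean',np.round(q.mean(0),4),'mid',np.round((np.percentile(q[:,:2],2,axis=0)+np.percentile(q[:,:2],98,axis=0))/2,4),len(q),rect(q),np.percentile(q[:,2],[5,95]))
q=pts(P,c,(288,112,376,180),.013,.03);print('tray',rect(q))
q=pts(P,c,(184,186,258,236),.012,.03);print('stand',rect(q))
for zz in(.045,):
    q=pts(P,c,(415,160,494,235),zz,.06);print('bowl',cv2.minEnclosingCircle(q[:,:2].astype(np.float32)),len(q))
q=pts(P,c,(445,236,474,264),.012);print('timer',rect(q))
q=pts(P,c,(510,140,630,250),.03);print('toaster',rect(q),np.percentile(q[:,2],98))
# well edges from range inside the stand
q=pts(P,c,(184,186,258,236),.004,.0115);np.save('w.npy',q);print(len(q))
Z=P[...,2]
print(np.round(Z[195:230:2,188:256:3]*1000).astype(int))
E
python3 meas.py
```

```text
cornA both (array([ 659.8, -229.4]), array([77.7, 59.6]), 25.2) top only (array([ 658.5, -234.7]), array([71.6, 51.7]), 24.1) zmax 0.05228159624905138
  pca len dir -149.7273253249576 [0.01333322 0.02111043]
cornB both (array([ 407.8, -177.1]), array([52.5, 77.8]), 6.9) top only (array([ 407.5, -180.9]), array([51.1, 70.5]), 6.9) zmax 0.05279525007493828
  pca len dir 94.37740477252508 [0.01356768 0.02182131]
garlic circ [array([0.6536, 0.1883]), np.float64(0.0302)] (array([654.4, 187.6]), array([57.9, 49.3]), 63.5)
jar top top disc mean [ 0.4539 -0.0481  0.0958] mid [ 0.4537 -0.0477] 160 (array([454.5, -47.6]), array([37.6, 40.5]), 88.1) [0.09085444 0.10031322]
jar scene top disc mean [ 0.4558 -0.0388  0.0954] mid [ 0.4572 -0.0424] 127 (array([458. , -41.8]), array([38.4, 40.3]), 34.6) [0.08654625 0.10092548]
tin top top disc mean [0.4236 0.0855 0.048 ] mid [0.4244 0.0851] 84 (array([424.3,  85.1]), array([30.1, 26.9]), 0.6) [0.042529   0.05291454]
tin scene top disc mean [0.4264 0.0938 0.0485] mid [0.4271 0.0911] 90 (array([427.5,  90.3]), array([28.7, 30.4]), 81.7) [0.04107746 0.0
[... 1393 characters left out ...]
 11  16  16   1   0]
 [ -1   2  15  17  10   6   4   3   8  13  19  15  17  16  13   6   6   8
    6  16  18  -2   2]
 [ -5  19  16  14  18   6  11   6   8  13  15  13  14  15  18   1   7   5
   13  18   9  -1  -1]
 [  0  14  15  19  17  17  19  11  17  16  15  14  16  13  16  12  14  17
   15  14   8   1   5]
 [ -3   0  11  15  20  16  15  14  21  14  20  19  16  18  18  13  18  19
   21  12   3  -1   3]
 [  3   1  -4  -3  -3   0   1   3   8   6  17  15  15  17  13  15  15  15
   13  18  -5   1   3]
 [ -1  -5   1  -3   5  -2  -1  -1  -2   3   1  -1  -4   1  -1   3  14  11
   14  16  -2  -1  -2]
 [-12   4   0  -3  -2   1   1  -1   4   0  -1  -1   2  -3   1   4  -5   0
   -3   3   2  -2   1]]
```

Table and object heights agree with the sizes given, so I'll write a helper that expresses moves in tool-frame rows and start with corn_b.

```bash
cat >> h.py <<'E'
from scipy.spatial.transform import Rotation as Ro
def plan(x,y,z,yaw,n,grip,start=None):
    """rows to go straight from the pose now to (x,y,z,yaw) tool down, n rows"""
    o=env.get_obs() if start is None else start
    p=np.array(o['tool_pos']);R=Ro.from_euler('xyz',o['tool_rot'],degrees=True)
    Rt=Ro.from_euler('xyz',[180,0,yaw],degrees=True)
    rv=(R.inv()*Rt).as_rotvec();out=[]
    for i in range(n):
        Ri=R*Ro.from_rotvec(rv*i/n)
        d=Ri.inv().apply((np.array([x,y,z])-p)/n)
        out.append(' '.join(f'{v:.4g}' for v in np.r_[np.round(d,4),np.round(rv/n/.5,3)])+f' {grip:g}')
    d=np.linalg.norm(np.array([x,y,z])-p);print('pos',np.round(p,4),'rot',np.round(o['tool_rot'],2),'dist/row mm',round(1000*d/n,1),'deg/row',round(np.degrees(np.linalg.norm(rv))/n,2))
    print('; '.join(out))
def st():
    o=env.get_obs();print(round(o['time_s'],2),np.round(o['tool_pos'],4),np.round(o['tool_rot'],2),'F',np.round(o['force'],1),'w',round(o['grip_width'],4),'q',np.round(o['qpos'],0));return o
E
python3 -c "
from h import *
plan(.408,-.178,.22,96.5,14,-1)"
```

```text
pos [ 0.1887 -0.6216  0.2081] rot [-179.92    0.     16.89] dist/row mm 35.4 deg/row 5.69
0.0242 -0.0258 -0.0008 -0 -0 -0.198 -1; 0.0266 -0.0232 -0.0008 -0 -0 -0.198 -1; 0.0288 -0.0205 -0.0008 -0 -0 -0.198 -1; 0.0307 -0.0175 -0.0008 -0 -0 -0.198 -1; 0.0323 -0.0144 -0.0008 -0 -0 -0.198 -1; 0.0335 -0.0111 -0.0008 -0 -0 -0.198 -1; 0.0345 -0.0078 -0.0008 -0 -0 -0.198 -1; 0.0351 -0.0043 -0.0008 -0 -0 -0.198 -1; 0.0353 -0.0008 -0.0008 -0 -0 -0.198 -1; 0.0352 0.0027 -0.0008 -0 -0 -0.198 -1; 0.0348 0.0062 -0.0008 -0 -0 -0.198 -1; 0.034 0.0096 -0.0008 -0 -0 -0.198 -1; 0.0329 0.0129 -0.0008 -0 -0 -0.198 -1; 0.0315 0.0161 -0.0008 -0 -0 -0.198 -1
```

{"fn": "servo_tool", "kwargs": {"moves": "0.024 -0.026 -0.001 0 0 -0.2 -1; 0.027 -0.023 -0.001 0 0 -0.2 -1; 0.029 -0.02 -0.001 0 0 -0.2 -1; 0.031 -0.017 -0.001 0 0 -0.2 -1; 0.032 -0.014 -0.001 0 0 -0.2 -1; 0.034 -0.011 -0.001 0 0 -0.2 -1; 0.035 -0.008 -0.001 0 0 -0.2 -1; 0.035 -0.004 -0.001 0 0 -0.2 -1; 0.035 -0.001 -0.001 0 0 -0.2 -1; 0.035 0.003 -0.001 0 0 -0.2 -1; 0.035 0.006 -0.001 0 0 -0.2 -1; 0.034 0.01 -0.001 0 0 -0.2 -1; 0.033 0.013 -0.001 0 0 -0.2 -1; 0.032 0.016 -0.001 0 0 -0.2 -1"}}

```text
time_s: 1.32
tool_pos: [0.397, -0.1578, 0.2154]
tool_rot: [-179.5, -0.2, 99.9]
force: [0.5, -0.3, 0.8]
grip_width: 0.0872
```

```bash
python3 -c "
from h import *
st()
plan(.408,-.178,.22,96.5,4,-1)
snap('wrist','w1')"
```

```text
1.32 [ 0.397  -0.1578  0.2154] [-179.5    -0.23   99.93] F [ 0.5 -0.3  0.8] w 0.0872 q [ 52.  -9. -30. 111.  -4.  78.  33.]
pos [ 0.397  -0.1578  0.2154] rot [-179.5    -0.23   99.93] dist/row mm 5.9 deg/row 0.87
-0.0054 0.0018 -0.0012 -0.004 -0.002 0.03 -1; -0.0054 0.0019 -0.0012 -0.004 -0.002 0.03 -1; -0.0054 0.002 -0.0012 -0.004 -0.002 0.03 -1; -0.0054 0.0021 -0.0012 -0.004 -0.002 0.03 -1
```

View pics/w1.png

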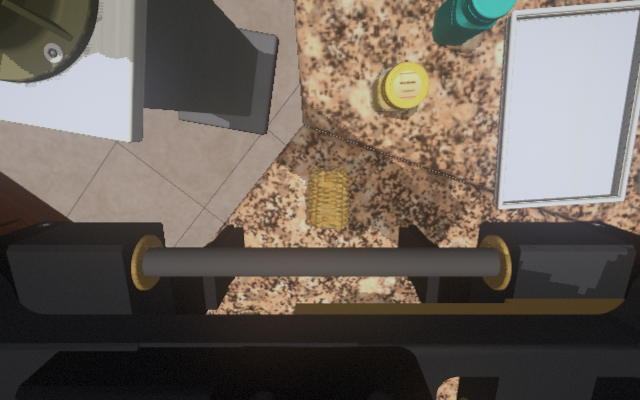

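The wrist view shows corn_b at about (328,198), the jar cap at (406,86) and the tray on the right. I'll refine from this second view.

```bash
python3 - <<'E'
from h import *
c=load('w1');P=cloud(c);R=c['range_z']
def pts(b,zlo,zhi=1):
    x0,y0,x1,y1=b;q=P[y0:y1,x0:x1].reshape(-1,3);return q[(R[y0:y1,x0:x1].ravel()>0)&(q[:,2]>zlo)&(q[:,2]<zhi)]
q=pts((295,155,360,232),.012);r=cv2.minAreaRect(q[:,:2].astype(np.float32)*1000);print('corn',r,np.percentile(q[:,2],[50,98]),len(q))
hi=q[q[:,2]>.035];print(cv2.minAreaRect(hi[:,:2].astype(np.float32)*1000))
hs=cv2.cvtColor(c['img'],cv2.COLOR_RGB2HSV)
q=pts((375,55,440,120),.088,.11);print('jar',cv2.minEnclosingCircle(q[:,:2].astype(np.float32)),q.mean(0),len(q))
# triangulate jar cap centre: top vs wrist
print('table z',np.median(pts((350,130,480,200),-.03,.011)[:,2]))
t=load('top0')
m=cv2.inRange(cv2.cvtColor(t['img'],cv2.COLOR_RGB2HSV),(22,110,110),(34,255,255))[196:222,328:352];ys,xs=np.nonzero(m);print(xs.min()+328,xs.max()+328,ys.min()+196,ys.max()+196)
E
```

```text
corn ((406.4361877441406, -178.44273376464844), (51.895565032958984, 73.35782623291016), 8.90858268737793) [0.04297926 0.0483882 ] 2360
((408.01275634765625, -178.90232849121094), (44.61284637451172, 70.75914764404297), 6.425073146820068)
jar ((0.4549188017845154, -0.047332435846328735), 0.020797191187739372) [ 0.45449769 -0.04759324  0.09500379] 1706
table z -0.0011317828381894324
333 346 201 215
```

```bash
python3 -c "
from h import *
plan(.4075,-.1785,.12,97,6,-1)"
```

```text
pos [ 0.4003 -0.1497  0.216 ] rot [-179.66   -0.4   100.8 ] dist/row mm 16.7 deg/row 0.64
-0.0051 0.0004 0.016 -0.002 -0.002 0.022 -1; -0.005 0.0004 0.016 -0.002 -0.002 0.022 -1; -0.005 0.0004 0.016 -0.002 -0.002 0.022 -1; -0.005 0.0005 0.016 -0.002 -0.002 0.022 -1; -0.005 0.0005 0.016 -0.002 -0.002 0.022 -1; -0.0049 0.0006 0.016 -0.002 -0.002 0.022 -1
```

{"fn": "servo_tool", "kwargs": {"moves": "-0.005 0 0.016 0 0 0.022 -1; -0.005 0 0.016 0 0 0.022 -1; -0.005 0 0.016 0 0 0.022 -1; -0.005 0 0.016 0 0 0.022 -1; -0.005 0.001 0.016 0 0 0.022 -1; -0.005 0.001 0.016 0 0 0.022 -1; 0 0 0 0 0 0 -1; 0 0 0 0 0 0 -1"}}

```text
time_s: 2.03
tool_pos: [0.4091, -0.1742, 0.1173]
tool_rot: [-179.8, -0.2, 97.6]
force: [0.1, -0.4, 0.6]
grip_width: 0.0872
```

```bash
python3 -c "
from h import *
st();plan(.4075,-.1785,.02,97,6,-1)"
```

```text
2.03 [ 0.4091 -0.1742  0.1173] [-1.7975e+02 -1.7000e-01  9.7560e+01] F [ 0.1 -0.4  0.6] w 0.0872 q [ 52.  -1. -31. 116.  -1.  65.  28.]
pos [ 0.4091 -0.1742  0.1173] rot [-1.7975e+02 -1.7000e-01  9.7560e+01] dist/row mm 16.2 deg/row 0.11
-0.0007 -0.0003 0.0162 -0.001 -0.001 0.003 -1; -0.0007 -0.0003 0.0162 -0.001 -0.001 0.003 -1; -0.0007 -0.0003 0.0162 -0.001 -0.001 0.003 -1; -0.0007 -0.0003 0.0162 -0.001 -0.001 0.003 -1; -0.0007 -0.0003 0.0162 -0.001 -0.001 0.003 -1; -0.0007 -0.0003 0.0162 -0.001 -0.001 0.003 -1
```

{"fn": "servo_tool", "kwargs": {"moves": "-0.001 0 0.02 0 0 0 -1; -0.001 0 0.02 0 0 0 -1; -0.001 0 0.02 0 0 0 -1; -0.001 0 0.02 0 0 0 -1; 0 0 0.012 0 0 0 -1; 0 0 0.005 0 0 0 -1; 0 0 0 0 0 0 -1; 0 0 0 0 0 0 1; 0 0 0 0 0 0 1; 0 0 0 0 0 0 1; 0 0 0 0 0 0 1; 0 0 0 0 0 0 1; 0 0 0 0 0 0 1; 0 0 0 0 0 0 1", "squeeze": 25}}

```text
time_s: 3.2
tool_pos: [0.4177, -0.1823, 0.0299]
tool_rot: [179.4, 0.6, 97.5]
force: [-1.1, -0.8, 2.7]
grip_width: 0.0485
```

```bash
python3 -c "
from h import *
st();snap('wrist','w2')"
```

```text
3.2 [ 0.4177 -0.1823  0.0299] [179.4    0.62  97.54] F [-1.1 -0.8  2.7] w 0.0485 q [ 51.   6. -32. 121.   4.  53.  24.]
```

View pics/w2.png

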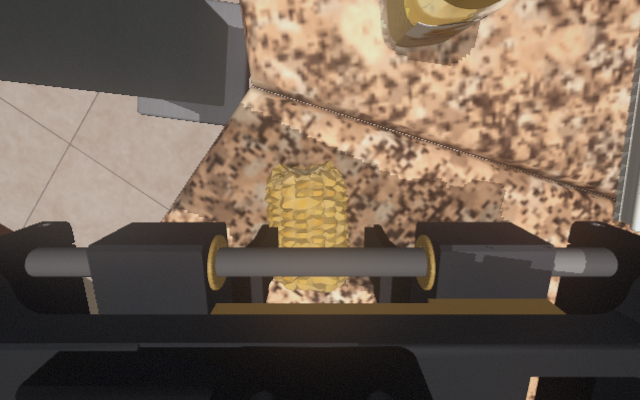

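{"fn": "servo_tool", "kwargs": {"moves": "0 0 0 0 0 0 -0.5; 0 0 0 0 0 0 -0.5; 0 0 0 0 0 0 -0.5; 0 0 0 0 0 0 -0.5; 0 0 0.006 0 0 0 -0.5; 0 0 0.006 0 0 0 -0.5; 0 0 0.003 0 0 0 -0.5"}}

```text
time_s: 3.83
tool_pos: [0.4136, -0.1847, 0.0154]
tool_rot: [180.0, 0.7, 97.5]
force: [-5.4, 1.3, 7.0]
grip_width: 0.0653
```

{"fn": "servo_tool", "kwargs": {"moves": "0 0 -0.002 0 0 0 1; 0 0 -0.001 0 0 0 1; 0 0 0 0 0 0 1; 0 0 0 0 0 0 1; 0 0 0 0 0 0 1; 0 0 0 0 0 0 1"}}

```text
time_s: 4.33
tool_pos: [0.4123, -0.1841, 0.0163]
tool_rot: [-179.9, 0.6, 97.5]
force: [-0.8, -0.7, 0.4]
grip_width: 0.0495
```

```bash
python3 -c "
from h import *
for t in('top0','scene0'):
    c=load(t);P=cloud(c).reshape(-1,3);P=P[c['range_z'].ravel()>0]
    for y0 in np.arange(-.3,.35,.05):
        q=P[(P[:,1]>y0)&(P[:,1]<y0+.05)&(P[:,2]>.08)&(P[:,0]>.6)&(P[:,0]<1.1)]
        if len(q)>5: print(t,round(y0,2),np.round(np.percentile(q[:,0],1),3),np.round(q[:,2].max(),3))
st()
plan(.46,-.12,.16,90,8,1)"
```

```text
top0 -0.3 0.753 0.268
top0 -0.25 1.02 0.231
top0 -0.2 1.036 0.209
top0 -0.15 0.788 0.227
top0 -0.1 0.787 0.269
top0 -0.05 0.819 0.265
top0 -0.0 0.835 0.284
top0 0.05 0.796 0.308
top0 0.1 0.803 0.321
top0 0.15 0.785 0.338
top0 0.2 0.831 0.356
top0 0.25 0.911 0.372
top0 0.3 0.634 0.787
scene0 -0.3 0.762 0.495
scene0 -0.25 1.019 0.499
scene0 -0.2 1.04 0.506
scene0 -0.15 0.796 0.515
scene0 -0.1 0.79 0.523
scene0 -0.05 0.798 0.527
scene0 -0.0 0.831 0.268
scene0 0.05 0.799 0.311
scene0 0.1 0.791 0.304
scene0 0.15 0.787 0.283
scene0 0.2 0.819 0.291
scene0 0.25 0.838 0.288
scene0 0.3 0.921 0.244
4.33 [ 0.4123 -0.1841  0.0163] [-179.89    0.61   97.52] F [-0.8 -0.7  0.4] w 0.0495 q [ 50.   7. -31. 122.   6.  52.  23.]
pos [ 0.4123 -0.1841  0.0163] rot [-179.89    0.61   97.52] dist/row mm 20.5 deg/row 0.94
0.007 0.0069 -0.018 -0 0.003 0.033 1; 0.0071 0.0068 -0.018 -0 0.003 0.033 1; 0.0072 0.0067 -0.018 -0 0.003 0.033 1; 0.0074 0.0066 -0.018 -0 0.003 0.033 1; 0.0075 0.0065 -0.018 -0 0.003 0.033 1; 0.0076 0.0063 -0.018 -0 0.003 0.033 1; 0.0078 0.0062 -0.018 -0 0.003 0.033 1; 0.0079 0.0061 -0.018 -0 0.003 0.033 1
```

{"fn": "servo_tool", "kwargs": {"moves": "0 0 -0.015 0 0 0 1; 0 0 -0.025 0 0 0 1; 0 0 -0.03 0 0 0 1; 0 0 -0.03 0 0 0 1; 0 0 -0.03 0 0 0 1; 0 0 -0.02 0 0 0 1; 0 0 0 0 0 0 1"}}

```text
time_s: 4.92
tool_pos: [0.4109, -0.1799, 0.1701]
tool_rot: [-179.7, 0.3, 97.7]
force: [0.5, -0.7, -1.2]
grip_width: 0.0498
```

```bash
python3 -c "
from h import *
st()
plan(.650,.017,.18,14.3,13,1)
snap('wrist','w3')"
```

```text
4.92 [ 0.4109 -0.1799  0.1701] [-179.73    0.29   97.66] F [ 0.5 -0.7 -1.2] w 0.0498 q [ 52.  -4. -31. 112.  -2.  71.  30.]
pos [ 0.4109 -0.1799  0.1701] rot [-179.73    0.29   97.66] dist/row mm 23.8 deg/row 6.41
0.0126 0.0202 -0.0009 -0 0.001 0.224 1; 0.0147 0.0187 -0.0009 -0 0.001 0.224 1; 0.0167 0.0169 -0.0009 -0 0.001 0.224 1; 0.0185 0.015 -0.0009 -0 0.001 0.224 1; 0.0201 0.0128 -0.0009 -0 0.001 0.224 1; 0.0214 0.0105 -0.0009 -0 0.001 0.224 1; 0.0224 0.008 -0.0009 -0 0.001 0.224 1; 0.0232 0.0055 -0.0008 -0 0.001 0.224 1; 0.0236 0.0029 -0.0008 -0 0.001 0.224 1; 0.0238 0.0002 -0.0008 -0 0.001 0.224 1; 0.0237 -0.0025 -0.0008 -0 0.001 0.224 1; 0.0233 -0.0051 -0.0008 -0 0.001 0.224 1; 0.0226 -0.0077 -0.0008 -0 0.001 0.224 1
```

View pics/w3.png

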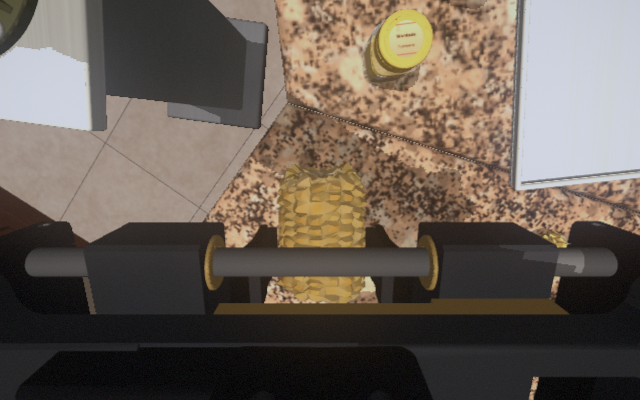

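The cob is held and lifted, spanning rows 165–300 between the jaws. Moving it to the tray.

{"fn": "servo_tool", "kwargs": {"moves": "0.013 0.02 -0.001 0 0 0.224 1; 0.015 0.019 -0.001 0 0 0.224 1; 0.017 0.017 -0.001 0 0 0.224 1; 0.018 0.015 -0.001 0 0 0.224 1; 0.02 0.013 -0.001 0 0 0.224 1; 0.021 0.01 -0.001 0 0 0.224 1; 0.022 0.008 -0.001 0 0 0.224 1; 0.023 0.006 -0.001 0 0 0.224 1; 0.024 0.003 -0.001 0 0 0.224 1; 0.024 0 -0.001 0 0 0.224 1; 0.024 -0.002 -0.001 0 0 0.224 1; 0.023 -0.005 -0.001 0 0 0.224 1; 0.023 -0.008 -0.001 0 0 0.224 1; 0 0 0 0 0 0 1; 0 0 0 0 0 0 1"}}

```text
time_s: 6.22
tool_pos: [0.6524, 0.0205, 0.144]
tool_rot: [-179.2, 2.4, 9.9]
force: [-0.3, -0.8, -1.0]
grip_width: 0.0495
```

```bash
python3 -c "
from h import *
st()
snap('wrist','w4')
plan(.650,.017,.06,14.3,6,1)"
```

```text
6.22 [0.6524 0.0205 0.144 ] [-179.24    2.44    9.9 ] F [-0.3 -0.8 -1. ] w 0.0495 q [ 21.  26. -34.  84.  14.  77. -94.]
pos [0.652  0.021  0.1438] rot [-179.19    2.45    9.92] dist/row mm 14.0 deg/row 0.85
0.0002 0.0008 0.014 -0.005 0.014 -0.026 1; 0.0001 0.0008 0.014 -0.005 0.014 -0.026 1; -0.0001 0.0007 0.014 -0.005 0.014 -0.026 1; -0.0002 0.0007 0.014 -0.005 0.014 -0.026 1; -0.0003 0.0006 0.014 -0.005 0.014 -0.026 1; -0.0004 0.0006 0.014 -0.005 0.014 -0.026 1
```

View pics/w4.png

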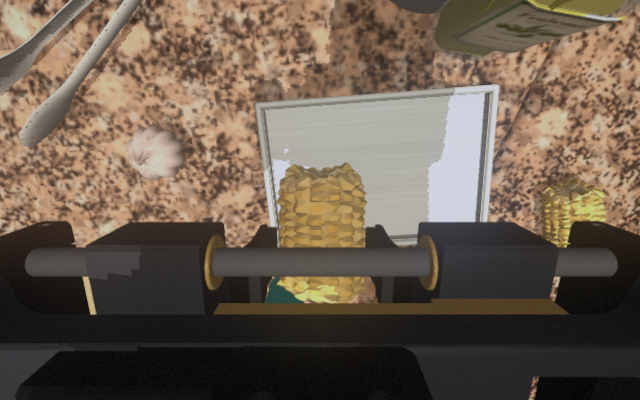

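```bash
python3 -c "
from h import *
c=load('w4')
for uv in [(258,104),(497,88),(489,240)]: print(uv,plane(c,uv,.019)[0])
P=cloud(c);print('cob far end',np.round(P[175,300:345:10],3)); print(np.round(P[200:296:12,322],3))
a=plane(c,(258,104),.019)[0];b=plane(c,(497,88),.019)[0];print(np.linalg.norm(a-b),np.degrees(np.arctan2(*(a-b)[[1,0]])))
"
```

```text
(258, 104) [0.71758714 0.09257475 0.019     ]
(497, 88) [ 0.76830416 -0.12023152  0.019     ]
(489, 240) [ 0.62318422 -0.1618793   0.019     ]
cob far end [[0.688 0.038 0.15 ]
 [0.692 0.033 0.164]
 [0.689 0.027 0.148]
 [0.692 0.022 0.156]
 [0.695 0.018 0.165]]
[[0.682 0.025 0.171]
 [0.676 0.023 0.17 ]
 [0.67  0.022 0.172]
 [0.664 0.021 0.173]
 [0.689 0.025 0.239]
 [0.687 0.025 0.243]
 [0.685 0.024 0.244]
 [0.638 0.017 0.176]]
0.21876636698489718 103.40494506704036
```

{"fn": "servo_tool", "kwargs": {"moves": "0 0.001 0.014 -0.005 0.014 -0.026 1; 0 0.001 0.014 -0.005 0.014 -0.026 1; 0 0.001 0.014 -0.005 0.014 -0.026 1; 0 0 0.014 -0.005 0.014 -0.026 1; 0 0 0.014 -0.005 0.014 -0.026 1; 0 0 0.014 -0.005 0.014 -0.026 1; 0 0 0 0 0 0 1; 0 0 0 0 0 0 1"}}

```text
time_s: 6.93
tool_pos: [0.6416, 0.0108, 0.0506]
tool_rot: [180.0, 0.5, 14.8]
force: [1.0, -0.4, -0.5]
grip_width: 0.0499
```

```bash
python3 -c "
from h import *
st()
plan(.652,.018,.024,14,5,1)"
```

```text
6.93 [0.6416 0.0108 0.0506] [179.96   0.5   14.78] F [ 1.  -0.4 -0.5] w 0.0499 q [ 23.  28. -34.  93.  17.  64. -91.]
pos [0.6416 0.0108 0.0506] rot [179.96   0.5   14.78] dist/row mm 5.9 deg/row 0.19
0.0024 -0.0009 0.0053 0 0.003 0.005 1; 0.0024 -0.0009 0.0053 0 0.003 0.005 1; 0.0024 -0.0009 0.0053 0 0.003 0.005 1; 0.0024 -0.0009 0.0053 0 0.003 0.005 1; 0.0024 -0.0009 0.0053 0 0.003 0.005 1
```

{"fn": "servo_tool", "kwargs": {"moves": "0.003 -0.001 0.004 0 0.003 0.005 1; 0.003 -0.001 0.005 0 0.003 0.005 1; 0.002 -0.001 0.005 0 0.003 0.005 1; 0.002 -0.001 0.005 0 0.003 0.005 1; 0.002 -0.001 0.004 0 0.003 0.005 1; 0 0 0 0 0 0 1; 0 0 0 0 0 0 1"}}

```text
time_s: 7.52
tool_pos: [0.6546, 0.0183, 0.0281]
tool_rot: [179.9, -0.2, 13.9]
force: [-0.4, -0.5, 0.0]
grip_width: 0.0496
```

{"fn": "servo_tool", "kwargs": {"moves": "0 0 0.003 0 0 0 1; 0 0 0.003 0 0 0 1; 0 0 0.001 0 0 0 1; 0 0 0 0 0 0 1; 0 0 0 0 0 0 -0.6; 0 0 0 0 0 0 -0.6; 0 0 0 0 0 0 -0.6; 0 0 0 0 0 0 -0.6; 0 0 -0.01 0 0 0 -0.6; 0 0 -0.02 0 0 0 -0.6; 0 0 -0.03 0 0 0 -0.6; 0 0 -0.03 0 0 0 -0.6; 0 0 -0.03 0 0 0 -0.6; 0 0 -0.02 0 0 0 -0.6; 0 0 0 0 0 0 -1"}}

```text
time_s: 8.77
tool_pos: [0.6539, 0.0191, 0.1711]
tool_rot: [179.9, -0.2, 14.0]
force: [0.7, 0.3, 1.9]
grip_width: 0.0722
```

```bash
python3 -c "
from h import *
st()
snap('wrist','w5')
plan(.659,-.231,.17,28,9,-1)"
```

```text
8.77 [0.6539 0.0191 0.1711] [179.9   -0.22  13.97] F [0.7 0.3 1.9] w 0.0722 q [ 23.  23. -35.  85.  14.  76. -90.]
pos [0.6534 0.0191 0.1695] rot [ 1.7992e+02 -1.5000e-01  1.3980e+01] dist/row mm 27.8 deg/row 1.56
-0.0061 0.0271 -0 0 -0.001 -0.054 -1; -0.0068 0.0269 -0 0 -0.001 -0.054 -1; -0.0076 0.0267 -0 0 -0.001 -0.054 -1; -0.0083 0.0265 -0 0 -0.001 -0.054 -1; -0.009 0.0263 -0 0 -0.001 -0.054 -1; -0.0097 0.026 -0 0 -0.001 -0.054 -1; -0.0104 0.0258 -0 0 -0.001 -0.054 -1; -0.0111 0.0255 -0 0 -0.001 -0.054 -1; -0.0118 0.0252 -0.0001 0 -0.001 -0.054 -1
```

View pics/w5.png

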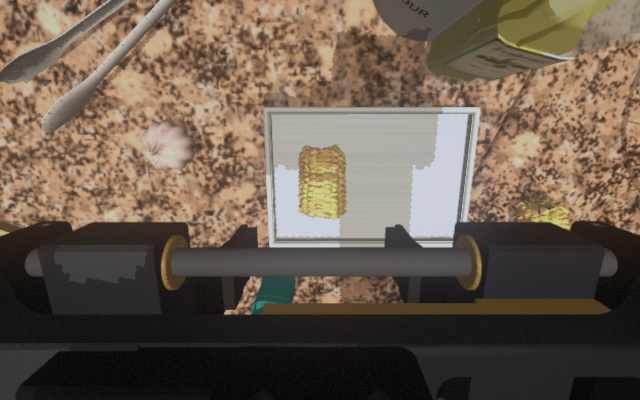

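The first cob lies on the tray at (322,182), clear of the rim. Going to the second cob.

{"fn": "servo_tool", "kwargs": {"moves": "-0.006 0.027 -0.002 0 0 -0.054 -1; -0.007 0.027 -0.002 0 0 -0.054 -1; -0.008 0.027 -0.002 0 0 -0.054 -1; -0.008 0.027 -0.002 0 0 -0.054 -1; -0.009 0.026 -0.002 0 0 -0.054 -1; -0.01 0.026 -0.002 0 0 -0.054 -1; -0.01 0.026 -0.002 0 0 -0.054 -1; -0.011 0.026 -0.002 0 0 -0.054 -1; -0.012 0.025 -0.002 0 0 -0.054 -1; 0 0 0 0 0 0 -1; 0 0 0 0 0 0 -1"}}

```text
time_s: 9.73
tool_pos: [0.6545, -0.2386, 0.1754]
tool_rot: [-179.4, 0.6, 29.1]
force: [-0.0, 1.1, 0.9]
grip_width: 0.0874
```

```bash
cat >> h.py <<'E'
def wbox(c,b,zlo,zhi=1):
    P=cloud(c);x0,y0,x1,y1=b;q=P[y0:y1,x0:x1].reshape(-1,3);return q[(c['range_z'][y0:y1,x0:x1].ravel()>0)&(q[:,2]>zlo)&(q[:,2]<zhi)]
E
python3 -c "
from h import *
st()
o,c=snap('wrist','w6')
P=cloud(c);m=(P[...,2]>.015)&(P[...,2]<.06)&(c['range_z']>0)&(abs(P[...,0]-.659)<.07)&(abs(P[...,1]+.231)<.07)
q=P[m];print(len(q),cv2.minAreaRect(q[:,:2].astype(np.float32)*1000));h=q[q[:,2]>.03];print(cv2.minAreaRect(h[:,:2].astype(np.float32)*1000),np.percentile(q[:,2],98))
"
```

```text
9.73 [ 0.6545 -0.2386  0.1754] [-179.41    0.57   29.1 ] F [-0.   1.1  0.9] w 0.0874 q [ 40.  29. -32.  76.  15.  80. -53.]Traceback (most recent call last):
  File "<string>", line 5, in <module>
    P=cloud(c);m=(P[...,2]>.015)&(P[...,2]<.06)&(c['range_z']>0)&(abs(P[...,0]-.659)<.07)&(abs(P[...,1]+.231)<.07)
  File "h.py", line 17, in cloud
    P=np.stack([(u-K[0,2])/K[0,0]*z,-(v-K[1,2])/K[1,1]*z,-z],-1);T=pose(c)
                                                                   ~~~~^^^
  File "h.py", line 13, in pose
    T=np.eye(4);T[:3,:3]=R.from_euler('xyz',c['obs_rot'],degrees=True).as_matrix();T[:3,3]=c['obs_pos']
                                            ~^^^^^^^^^^^
KeyError: 'obs_rot'
```

View pics/w6.png

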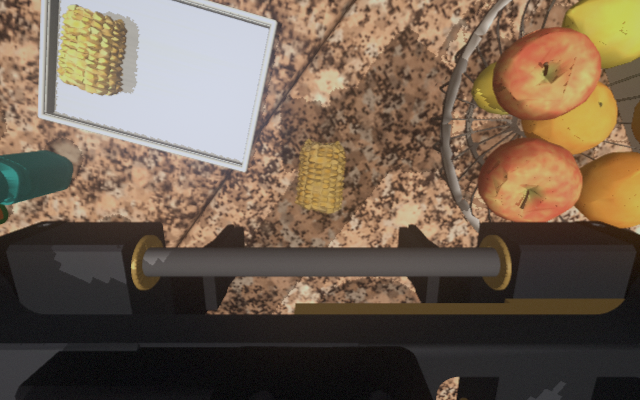

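```bash
python3 -c "
from h import *
c=load('w6')
P=cloud(c);m=(P[...,2]>.015)&(P[...,2]<.06)&(c['range_z']>0)&(abs(P[...,0]-.659)<.07)&(abs(P[...,1]+.231)<.06)
m[:,:270]=0;m[:,380:]=0
q=P[m];print(len(q),cv2.minAreaRect(q[:,:2].astype(np.float32)*1000));h=q[q[:,2]>.03];print(cv2.minAreaRect(h[:,:2].astype(np.float32)*1000),np.percentile(q[:,2],98))
u=P[:225,430:][(c['range_z'][:225,430:]>0)]
T=pose(c);
for lo in(.02,.05,.08,.11):
  b=u[(u[:,2]>lo)&(u[:,2]<lo+.03)];d=b-np.array([.659,-.231,0]);a=np.radians(29);tx=d[:,:2]@[np.cos(a),np.sin(a)];ty=d[:,:2]@[np.sin(a),-np.cos(a)]
  k=abs(tx)<.05;print(lo,len(b),'minTy in body strip',ty[k].min() if k.any() else None,'min ty',np.percentile(ty,1),'tx there',tx[ty<np.percentile(ty,2)].mean())
"
```

```text
3055 ((660.9969482421875, -233.11080932617188), (72.3201675415039, 51.49216842651367), 22.996782302856445)
((660.9114990234375, -233.49392700195312), (71.37593078613281, 50.777587890625), 21.907869338989258) 0.04850336330692175
0.02 1626 minTy in body strip 0.11151781493797498 min ty 0.11884123891703534 tx there 0.054369576513825214
0.05 4552 minTy in body strip 0.10670677489443897 min ty 0.10938787329410986 tx there 0.0490295246087532
0.08 15555 minTy in body strip 0.0973506141114929 min ty 0.0992650539348856 tx there 0.0590362527776309
0.11 8898 minTy in body strip 0.15977061054789024 min ty 0.14556395632286895 tx there 0.09194830080914243
```

```bash
python3 -c "
from h import *
st();plan(.656,-.234,.08,22.5,5,-1)"
```

```text
9.78 [ 0.654 -0.24   0.175] [-179.46    0.66   29.03] F [ 0.2 -1.1 -1. ] w 0.0868 q [ 40.  29. -32.  76.  15.  80. -53.]
pos [ 0.654 -0.24   0.175] rot [-179.46    0.66   29.03] dist/row mm 19.0 deg/row 1.32
0.0011 -0.0007 0.019 -0.003 0.005 0.046 -1; 0.0011 -0.0007 0.019 -0.003 0.005 0.046 -1; 0.001 -0.0008 0.019 -0.003 0.005 0.046 -1; 0.001 -0.0008 0.019 -0.003 0.005 0.046 -1; 0.0009 -0.0009 0.019 -0.003 0.005 0.046 -1
```

{"fn": "servo_tool", "kwargs": {"moves": "0.001 -0.001 0.016 -0.003 0.005 0.046 -1; 0.001 -0.001 0.019 -0.003 0.005 0.046 -1; 0.001 -0.001 0.019 -0.003 0.005 0.046 -1; 0.001 -0.001 0.019 -0.003 0.005 0.046 -1; 0.001 -0.001 0.019 -0.003 0.005 0.046 -1; 0 0 0 0 0 0 -1; 0 0 0 0 0 0 -1"}}

```text
time_s: 10.37
tool_pos: [0.6548, -0.2228, 0.0771]
tool_rot: [-179.7, 0.0, 22.7]
force: [1.1, 0.7, 0.9]
grip_width: 0.0872
```

```bash
python3 -c "
from h import *
st();plan(.656,-.234,.02,22.5,5,-1)"
```

```text
10.37 [ 0.6548 -0.2228  0.0771] [-1.7966e+02  1.0000e-02  2.2660e+01] F [1.1 0.7 0.9] w 0.0872 q [ 39.  32. -30.  84.  16.  69. -61.]
pos [ 0.6548 -0.2228  0.0771] rot [-1.7966e+02  1.0000e-02  2.2660e+01] dist/row mm 11.6 deg/row 0.07
-0.0006 0.0022 0.0114 -0.002 0 0.001 -1; -0.0006 0.0022 0.0114 -0.002 0 0.001 -1; -0.0006 0.0022 0.0114 -0.002 0 0.001 -1; -0.0006 0.0022 0.0114 -0.002 0 0.001 -1; -0.0006 0.0022 0.0114 -0.002 0 0.001 -1
```

{"fn": "servo_tool", "kwargs": {"moves": "-0.001 0.004 0.002 -0.002 0 0 -1; -0.001 0.004 0.006 -0.002 0 0 -1; 0 0.002 0.01 -0.002 0 0 -1; 0 0.001 0.013 0 0 0 -1; 0 0 0.013 0 0 0 -1; 0 0 0.006 0 0 0 -1; 0 0 0.003 0 0 0 -1; 0 0 0 0 0 0 -1"}}

```text
time_s: 11.03
tool_pos: [0.6596, -0.2342, 0.0222]
tool_rot: [180.0, -0.2, 22.8]
force: [0.0, -0.2, 0.3]
grip_width: 0.0873
```

{"fn": "servo_tool", "kwargs": {"moves": "0 0 0.002 0 0 0 1; 0 0 0.001 0 0 0 1; 0 0 0 0 0 0 1; 0 0 0 0 0 0 1; 0 0 0 0 0 0 1; 0 0 0 0 0 0 1; 0 0 0 0 0 0 1; 0 0 -0.01 0 0 0 1; 0 0 -0.02 0 0 0 1; 0 0 -0.03 0 0 0 1; 0 0 -0.03 0 0 0 1; 0 0 -0.03 0 0 0 1; 0 0 -0.02 0 0 0 1; 0 0 0 0 0 0 1"}}

```text
time_s: 12.2
tool_pos: [0.6576, -0.2331, 0.1669]
tool_rot: [-179.8, -0.0, 22.9]
force: [0.8, -0.1, -0.2]
grip_width: 0.0463
```

```bash
python3 -c "
from h import *
st()
snap('wrist','w7')
plan(.677,-.085,.16,14,7,1)"
```

```text
12.2 [ 0.6576 -0.2331  0.1669] [-1.7984e+02 -5.0000e-02  2.2900e+01] F [ 0.8 -0.1 -0.2] w 0.0463 q [ 39.  29. -31.  78.  15.  78. -59.]
pos [ 0.6572 -0.2329  0.1652] rot [-1.7979e+02  1.0000e-02  2.2910e+01] dist/row mm 21.3 deg/row 1.27
0.0108 -0.0184 0.0008 -0.001 0 0.044 1; 0.0104 -0.0186 0.0008 -0.001 0 0.044 1; 0.01 -0.0188 0.0008 -0.001 0 0.044 1; 0.0096 -0.019 0.0008 -0.001 0 0.044 1; 0.0092 -0.0193 0.0008 -0.001 0 0.044 1; 0.0087 -0.0195 0.0008 -0.001 0 0.044 1; 0.0083 -0.0196 0.0008 -0.001 0 0.044 1
```

View pics/w7.png

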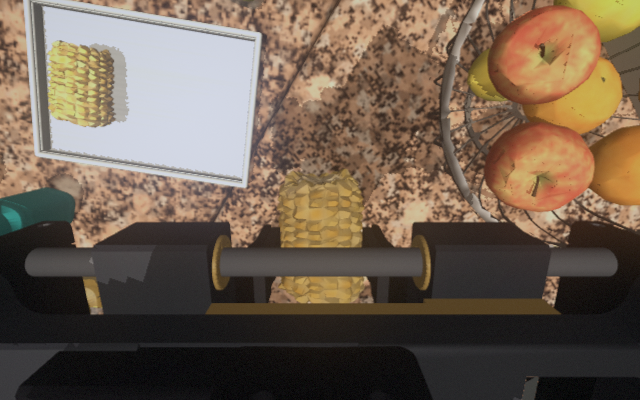

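Cob held well. Moving to the tray's right half.

{"fn": "servo_tool", "kwargs": {"moves": "0.011 -0.018 0 0 0 0.044 1; 0.01 -0.018 0 0 0 0.044 1; 0.01 -0.019 0 0 0 0.044 1; 0.01 -0.019 0 0 0 0.044 1; 0.009 -0.019 0 0 0 0.044 1; 0.009 -0.02 0 0 0 0.044 1; 0.008 -0.016 0 0 0 0.044 1; 0 0 0 0 0 0 1; 0 0 0 0 0 0 1"}}

```text
time_s: 13.0
tool_pos: [0.6712, -0.0864, 0.1515]
tool_rot: [-179.5, 1.1, 13.4]
force: [0.0, -0.6, -0.9]
grip_width: 0.0462
```

```bash
python3 -c "
from h import *
st()
snap('wrist','w8')
plan(.674,-.083,.06,14,6,1)"
```

```text
13.0 [ 0.6712 -0.0864  0.1515] [-179.51    1.13   13.43] F [ 0.  -0.6 -0.9] w 0.0462 q [ 28.  28. -32.  81.  14.  77. -81.]
pos [ 0.671  -0.0858  0.1513] rot [-179.44    1.14   13.44] dist/row mm 15.2 deg/row 0.23
0.0009 -0.0002 0.0152 -0.003 0.007 -0.003 1; 0.0009 -0.0002 0.0152 -0.003 0.007 -0.003 1; 0.0008 -0.0002 0.0152 -0.003 0.007 -0.003 1; 0.0008 -0.0003 0.0152 -0.003 0.007 -0.003 1; 0.0007 -0.0003 0.0152 -0.003 0.007 -0.003 1; 0.0007 -0.0003 0.0152 -0.003 0.007 -0.003 1
```

View pics/w8.png

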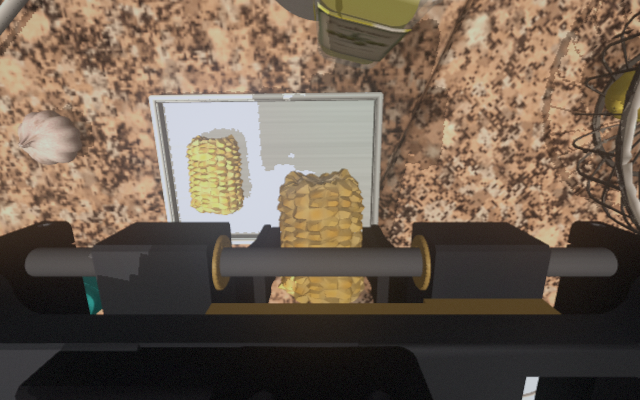

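{"fn": "servo_tool", "kwargs": {"moves": "0.001 -0.001 0.015 -0.003 0.007 -0.003 1; 0.001 -0.001 0.015 -0.003 0.007 -0.003 1; 0.001 -0.001 0.015 -0.003 0.007 -0.003 1; 0.001 -0.001 0.015 -0.003 0.007 -0.003 1; 0.001 -0.001 0.015 -0.003 0.007 -0.003 1; 0.001 -0.001 0.015 -0.003 0.007 -0.003 1; 0 0 0 0 0 0 1; 0 0 0 0 0 0 1"}}

```text
time_s: 13.72
tool_pos: [0.6709, -0.095, 0.0536]
tool_rot: [179.7, 0.3, 13.2]
force: [0.3, -0.3, -0.6]
grip_width: 0.0461
```

```bash
python3 -c "
from h import *
st()
plan(.674,-.081,.028,14,5,1)"
```

```text
13.72 [ 0.6709 -0.095   0.0536] [179.7    0.28  13.23] F [ 0.3 -0.3 -0.6] w 0.0461 q [ 28.  31. -31.  88.  17.  66. -83.]
pos [ 0.6709 -0.095   0.0536] rot [179.7    0.28  13.23] dist/row mm 5.9 deg/row 0.17
0.0013 -0.0026 0.0051 0.002 0.002 -0.005 1; 0.0013 -0.0026 0.0051 0.002 0.002 -0.005 1; 0.0013 -0.0026 0.0051 0.002 0.002 -0.005 1; 0.0013 -0.0026 0.0051 0.002 0.002 -0.005 1; 0.0013 -0.0026 0.0051 0.002 0.002 -0.005 1
```

{"fn": "servo_tool", "kwargs": {"moves": "0.001 -0.004 0 0.002 0.002 0 1; 0.001 -0.004 0.002 0.002 0.002 0 1; 0.001 -0.003 0.004 0 0 0 1; 0.001 -0.002 0.006 0 0 0 1; 0 0 0.006 0 0 0 1; 0 0 0.005 0 0 0 1; 0 0 0 0 0 0 1; 0 0 0 0 0 0 1"}}

```text
time_s: 14.38
tool_pos: [0.6739, -0.0828, 0.0319]
tool_rot: [179.7, -0.1, 13.1]
force: [-0.4, 0.4, -0.6]
grip_width: 0.0458
```

{"fn": "servo_tool", "kwargs": {"moves": "0 0 0.003 0 0 0 1; 0 0 0.003 0 0 0 1; 0 0 0.002 0 0 0 1; 0 0 0 0 0 0 1; 0 0 0 0 0 0 -0.5; 0 0 0 0 0 0 -0.5; 0 0 0 0 0 0 -0.5; 0 0 0 0 0 0 -0.5; 0 0 -0.01 0 0 0 -0.5; 0 0 -0.02 0 0 0 -0.5; 0 0 -0.03 0 0 0 -0.5; 0 0 -0.03 0 0 0 -0.5; 0 0 -0.03 0 0 0 -0.5; 0 0 -0.02 0 0 0 -0.5; 0 0 0 0 0 0 -1"}}

```text
time_s: 15.63
tool_pos: [0.6732, -0.0821, 0.1728]
tool_rot: [179.7, -0.1, 13.1]
force: [0.4, 0.6, -0.5]
grip_width: 0.0675
```

```bash
python3 -c "
from h import *
st()
snap('wrist','w9')
plan(.645,.188,.18,14,10,-1)"
```

```text
15.63 [ 0.6732 -0.0821  0.1728] [ 1.7969e+02 -9.0000e-02  1.3110e+01] F [ 0.4  0.6 -0.5] w 0.0675 q [ 28.  26. -32.  81.  14.  77. -82.]
pos [ 0.6728 -0.082   0.1712] rot [ 1.7972e+02 -2.0000e-02  1.3110e+01] dist/row mm 27.2 deg/row 0.09
0.0034 -0.0269 -0.001 0.001 -0 -0.003 -1; 0.0035 -0.0269 -0.001 0.001 -0 -0.003 -1; 0.0035 -0.0269 -0.001 0.001 -0 -0.003 -1; 0.0035 -0.0269 -0.001 0.001 -0 -0.003 -1; 0.0036 -0.0269 -0.001 0.001 -0 -0.003 -1; 0.0036 -0.0269 -0.0009 0.001 -0 -0.003 -1; 0.0037 -0.0269 -0.0009 0.001 -0 -0.003 -1; 0.0037 -0.0269 -0.0009 0.001 -0 -0.003 -1; 0.0038 -0.0269 -0.0009 0.001 -0 -0.003 -1; 0.0038 -0.0269 -0.0009 0.001 -0 -0.003 -1
```

View pics/w9.png

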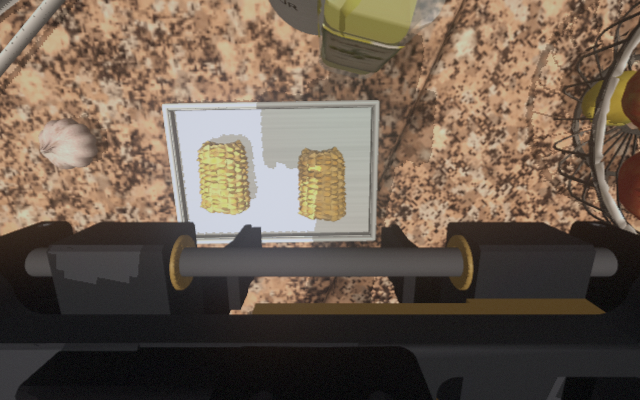

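Both cobs lie side by side at (223,177) and (322,184). Next is the garlic.

{"fn": "servo_tool", "kwargs": {"moves": "0.003 -0.027 -0.003 0.001 0 0 -1; 0.003 -0.027 -0.003 0.001 0 0 -1; 0.003 -0.027 -0.003 0.001 0 0 -1; 0.003 -0.027 -0.003 0.001 0 0 -1; 0.003 -0.027 -0.003 0.001 0 0 -1; 0.003 -0.027 -0.003 0.001 0 0 -1; 0.003 -0.027 -0.003 0.001 0 0 -1; 0.003 -0.027 -0.003 0.001 0 0 -1; 0.003 -0.027 -0.003 0.001 0 0 -1; 0.003 -0.02 -0.003 0.001 0 0 -1; 0 0 0 0 0 0 -1; 0 0 0 0 0 0 -1"}}

```text
time_s: 16.68
tool_pos: [0.6338, 0.1865, 0.1853]
tool_rot: [180.0, 1.3, 12.8]
force: [-0.4, -0.7, 0.3]
grip_width: 0.0869
```

```bash
python3 -c "
from h import *
st()
snap('wrist','w10')
c=load('w10')
P=cloud(c);m=(P[...,2]>.012)&(P[...,2]<.07)&(c['range_z']>0)&(abs(P[...,0]-.654)<.045)&(abs(P[...,1]-.188)<.045)
m[230:]=0
q=P[m];print(len(q),cv2.minEnclosingCircle(q[:,:2].astype(np.float32)),np.percentile(q[:,2],98),cv2.minAreaRect(q[:,:2].astype(np.float32)*1000));ys,xs=np.nonzero(m);print(xs.min(),xs.max(),ys.min(),ys.max())
m=(P[...,2]>.008)&(P[...,2]<.1)&(c['range_z']>0)&(P[...,1]>.222)&(P[...,1]<.35)&(abs(P[...,0]-.654)<.06);m[230:]=0
q=P[m];print(len(q),np.percentile(q,[2,50,98],axis=0) if len(q) else '')
plan(.654,.188,.08,14,5,-1)"
```

```text
16.68 [0.6338 0.1865 0.1853] [179.97   1.29  12.78] F [-0.4 -0.7  0.3] w 0.0869 q [   9.   26.  -37.   81.   15.   80. -106.]
1651 ((0.655311107635498, 0.18604683876037598), 0.02705148421227932) 0.04804724074909816 ((655.9852294921875, 185.38128662109375), (51.966217041015625, 50.186710357666016), 57.93611526489258)
302 348 136 183
854 [[0.64448825 0.25868438 0.008884  ]
 [0.68854027 0.29416302 0.02536356]
 [0.71283902 0.34817926 0.03786505]]
pos [0.6336 0.1868 0.1852] rot [-179.98    1.3    12.79] dist/row mm 21.4 deg/row 0.36
0.0045 0.0007 0.0209 -0 0.009 -0.008 -1; 0.0044 0.0007 0.021 -0 0.009 -0.008 -1; 0.0043 0.0007 0.021 -0 0.009 -0.008 -1; 0.0042 0.0007 0.021 -0 0.009 -0.008 -1; 0.0041 0.0007 0.021 -0 0.009 -0.008 -1
```

View pics/w10.png

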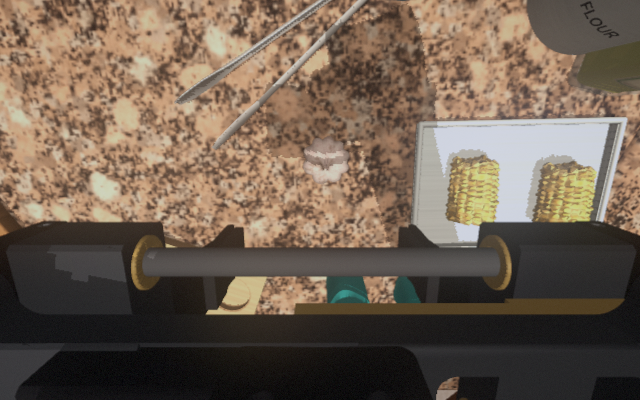

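{"fn": "servo_tool", "kwargs": {"moves": "0.005 0.001 0.018 0 0.009 0 -1; 0.004 0.001 0.021 0 0.009 0 -1; 0.004 0.001 0.021 0 0.009 0 -1; 0.004 0.001 0.021 0 0.009 0 -1; 0.004 0.001 0.021 0 0.009 0 -1; 0 0 0 0 0 0 -1; 0 0 0 0 0 0 -1"}}

```text
time_s: 17.32
tool_pos: [0.6566, 0.1714, 0.0757]
tool_rot: [179.6, 0.2, 12.0]
force: [-0.3, 0.3, 0.3]
grip_width: 0.0867
```

```bash
python3 -c "
from h import *
st()
plan(.655,.186,.016,13,6,-1)"
```

```text
17.32 [0.6566 0.1714 0.0757] [1.7958e+02 1.6000e-01 1.1970e+01] F [-0.3  0.3  0.3] w 0.0867 q [   8.   31.  -35.   86.   19.   69. -108.]
pos [0.6566 0.1714 0.0757] rot [1.7958e+02 1.6000e-01 1.1970e+01] dist/row mm 10.3 deg/row 0.19
0.0003 -0.0025 0.0099 0.002 0.001 -0.006 -1; 0.0003 -0.0025 0.0099 0.002 0.001 -0.006 -1; 0.0003 -0.0025 0.0099 0.002 0.001 -0.006 -1; 0.0003 -0.0025 0.0099 0.002 0.001 -0.006 -1; 0.0003 -0.0025 0.01 0.002 0.001 -0.006 -1; 0.0003 -0.0024 0.01 0.002 0.001 -0.006 -1
```

{"fn": "servo_tool", "kwargs": {"moves": "0 -0.005 0.002 0.002 0.001 -0.006 -1; 0 -0.005 0.006 0.002 0.001 -0.006 -1; 0 -0.003 0.01 0 0 0 -1; 0 -0.001 0.012 0 0 0 -1; 0 0 0.012 0 0 0 -1; 0 0 0.008 0 0 0 -1; 0 0 0.004 0 0 0 -1; 0 0 0 0 0 0 -1"}}

```text
time_s: 17.98
tool_pos: [0.6553, 0.1851, 0.0203]
tool_rot: [179.7, -0.2, 12.2]
force: [0.5, -0.4, 0.8]
grip_width: 0.0869
```

{"fn": "servo_tool", "kwargs": {"moves": "0 0 0.003 0 0 0 1; 0 0 0.002 0 0 0 1; 0 0 0 0 0 0 1; 0 0 0 0 0 0 1; 0 0 0 0 0 0 1; 0 0 0 0 0 0 1; 0 0 0 0 0 0 1; 0 0 -0.01 0 0 0 1; 0 0 -0.02 0 0 0 1; 0 0 -0.03 0 0 0 1; 0 0 -0.03 0 0 0 1; 0 0 -0.04 0 0 0 1; 0 0 -0.03 0 0 0 1; 0 0 0 0 0 0 1", "squeeze": 20}}

```text
time_s: 19.15
tool_pos: [0.6536, 0.1857, 0.185]
tool_rot: [179.7, -0.0, 12.3]
force: [0.1, 0.1, 0.1]
grip_width: 0.0036
```

```bash
python3 -c "
from h import *
st()
snap('wrist','w11')
plan(.48,-.393,.19,40,18,1)"
```

```text
19.15 [0.6536 0.1857 0.185 ] [ 1.7969e+02 -5.0000e-02  1.2260e+01] F [0.1 0.1 0.1] w 0.0036 q [   8.   27.  -37.   79.   16.   79. -107.]
pos [0.653  0.1855 0.1829] rot [1.7968e+02 6.0000e-02 1.2270e+01] dist/row mm 33.5 deg/row 1.54
-0.0162 0.0294 -0.0002 0.001 0 -0.054 1; -0.017 0.0289 -0.0002 0.001 0 -0.054 1; -0.0178 0.0284 -0.0002 0.001 0 -0.054 1; -0.0185 0.028 -0.0002 0.001 0 -0.054 1; -0.0193 0.0275 -0.0003 0.001 0 -0.054 1; -0.02 0.0269 -0.0003 0.001 0 -0.054 1; -0.0207 0.0264 -0.0003 0.001 0 -0.054 1; -0.0214 0.0258 -0.0003 0.001 0 -0.054 1; -0.0221 0.0252 -0.0003 0.001 0 -0.054 1; -0.0228 0.0246 -0.0003 0.001 0 -0.054 1; -0.0234 0.024 -0.0003 0.001 0 -0.054 1; -0.0241 0.0234 -0.0003 0.001 0 -0.054 1; -0.0247 0.0227 -0.0003 0.001 0 -0.054 1; -0.0253 0.022 -0.0003 0.001 0 -0.054 1; -0.0259 0.0213 -0.0004 0.001 0 -0.054 1; -0.0264 0.0206 -0.0004 0.001 0 -0.054 1; -0.027 0.0199 -0.0004 0.001 0 -0.054 1; -0.0275 0.0192 -0.0004 0.001 0 -0.054 1
```

View pics/w11.png

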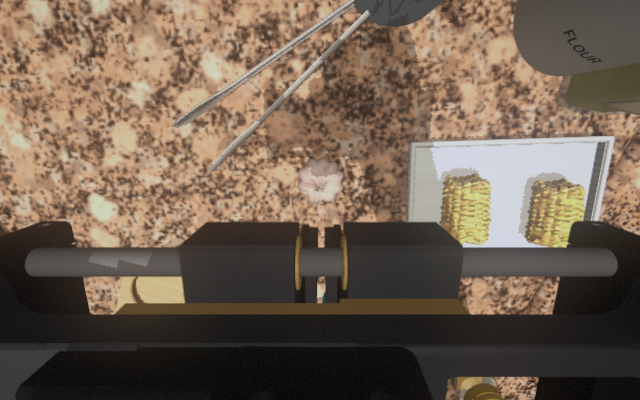

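The grasp missed: the fingers are empty and the garlic still stands at (320,180). I'll measure again and grip lower.

```bash
python3 -c "
from h import *
snap('wrist','w12')
c=load('w12')
P=cloud(c);m=(P[...,2]>.008)&(P[...,2]<.07)&(c['range_z']>0)&(abs(P[...,0]-.66)<.06)&(abs(P[...,1]-.188)<.06)
m[230:]=0;m[:,:290]=0;m[:,:][:,350:]=0
q=P[m];print(len(q),cv2.minEnclosingCircle(q[:,:2].astype(np.float32)),np.percentile(q[:,2],98),cv2.minAreaRect(q[:,:2].astype(np.float32)*1000));ys,xs=np.nonzero(m);print(xs.min(),xs.max(),ys.min(),ys.max())
t=q[q[:,2]>.04];print('tip',t.mean(0))
cv2.imwrite('pics/w12c.png',cv2.resize(cv2.cvtColor(c['img'],4)[130:230,250:400],None,fx=5,fy=5))
st()
"
```

```text
1607 ((0.6558409333229065, 0.1859791874885559), 0.02669302187860012) 0.04829481723805933 ((656.6158447265625, 185.85397338867188), (50.33543395996094, 50.95364761352539), 57.33656311035156)
297 342 156 202
tip [0.65609526 0.18670455 0.04339554]
19.25 [0.6517 0.1847 0.1798] [179.65   0.31  12.27] F [ 0.8 -0.2 -0.8] w 0.0015 q [   8.   27.  -37.   80.   16.   79. -107.]
```

View pics/w12c.png

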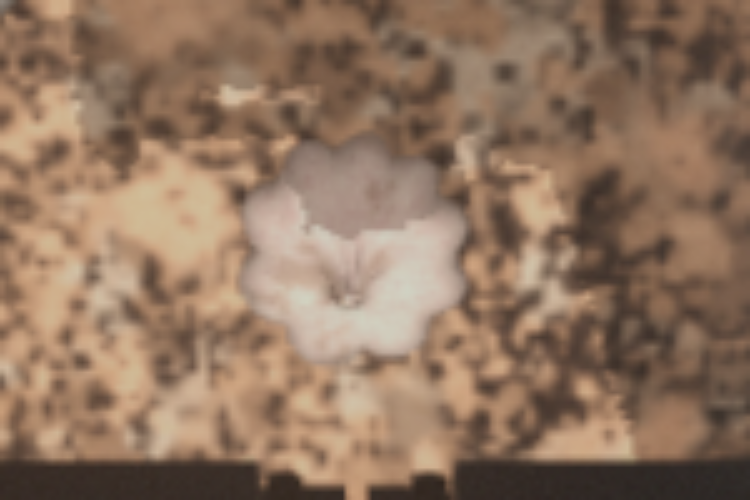

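```bash
python3 -c "
from h import *
plan(.656,.190,.075,13,5,-1)"
```

```text
pos [0.6517 0.1847 0.1798] rot [179.65   0.31  12.27] dist/row mm 21.0 deg/row 0.17
0.0012 -0.001 0.0209 0.002 0.002 -0.005 -1; 0.0012 -0.001 0.0209 0.002 0.002 -0.005 -1; 0.0011 -0.0009 0.021 0.002 0.002 -0.005 -1; 0.0011 -0.0009 0.021 0.002 0.002 -0.005 -1; 0.0011 -0.0009 0.021 0.002 0.002 -0.005 -1
```

{"fn": "servo_tool", "kwargs": {"moves": "0 0 0 0 0 0 -1; 0 0 0 0 0 0 -1; 0.001 -0.002 0.018 0.002 0.002 -0.005 -1; 0.001 -0.002 0.021 0.002 0.002 -0.005 -1; 0.001 -0.002 0.021 0.002 0.002 -0.005 -1; 0.001 -0.002 0.021 0.002 0.002 -0.005 -1; 0.001 -0.002 0.018 0.002 0.002 -0.005 -1; 0 0 0 0 0 0 -1; 0 0 0 0 0 0 -1"}}

```text
time_s: 20.0
tool_pos: [0.6465, 0.1917, 0.0647]
tool_rot: [179.9, 1.1, 13.0]
force: [-0.5, 0.3, 0.0]
grip_width: 0.0533
```

```bash
python3 -c "
from h import *
st()
plan(.656,.186,.011,13,6,-1)"
```

```text
20.0 [0.6465 0.1917 0.0647] [179.87   1.11  13.04] F [-0.5  0.3  0. ] w 0.0533 q [   7.   32.  -35.   86.   19.   69. -109.]
pos [0.6465 0.1917 0.0647] rot [179.87   1.11  13.04] dist/row mm 9.1 deg/row 0.19
0.0015 0.0013 0.0089 0.001 0.006 0 -1; 0.0015 0.0013 0.0089 0.001 0.006 0 -1; 0.0014 0.0013 0.0089 0.001 0.006 0 -1; 0.0014 0.0013 0.0089 0.001 0.006 0 -1; 0.0014 0.0013 0.0089 0.001 0.006 0 -1; 0.0014 0.0013 0.009 0.001 0.006 0 -1
```

{"fn": "servo_tool", "kwargs": {"moves": "0.003 0.002 -0.002 0 0.006 0 -1; 0.003 0.002 -0.001 0 0.006 0 -1; 0.003 0.001 0 0 0.003 0 -1; 0 0 0 0 0 0 -1; 0 0 0 0 0 0 -1"}}

```text
time_s: 20.42
tool_pos: [0.6589, 0.1881, 0.0705]
tool_rot: [179.9, 0.5, 13.0]
force: [-0.8, -0.5, -0.8]
grip_width: 0.0841
```

{"fn": "servo_tool", "kwargs": {"moves": "-0.001 0 0.01 0 0.001 0 -1; -0.001 0.001 0.012 0 0.001 0 -1; 0 0.001 0.012 0 0 0 -1; 0 0 0.012 0 0 0 -1; 0 0 0.008 0 0 0 -1; 0 0 0.004 0 0 0 -1; 0 0 0 0 0 0 -1"}}

```text
time_s: 21.0
tool_pos: [0.6565, 0.185, 0.0065]
tool_rot: [179.8, 0.4, 13.0]
force: [-0.0, -0.2, -1.1]
grip_width: 0.0867
```

{"fn": "servo_tool", "kwargs": {"moves": "0 0 -0.003 0 0 0 1; 0 0 -0.002 0 0 0 1; 0 0 0 0 0 0 1; 0 0 0 0 0 0 1; 0 0 0 0 0 0 1; 0 0 0 0 0 0 1; 0 0 0 0 0 0 1; 0 0 0 0 0 0 1; 0 0 0 0 0 0 1", "squeeze": 20}}

```text
time_s: 21.75
tool_pos: [0.658, 0.1859, 0.0141]
tool_rot: [179.9, 0.2, 13.0]
force: [-1.4, -0.0, -0.5]
grip_width: 0.0451
```

{"fn": "servo_tool", "kwargs": {"moves": "0 0 -0.004 0 0 0 1; 0 0 -0.008 0 0 0 1; 0 0 -0.015 0 0 0 1; 0 0 -0.015 0 0 0 1; 0 0 0 0 0 0 1"}}

```text
time_s: 22.17
tool_pos: [0.6576, 0.1861, 0.0595]
tool_rot: [179.9, 0.3, 13.0]
force: [0.4, 0.4, 0.7]
grip_width: 0.0444
```

{"fn": "servo_tool", "kwargs": {"moves": "0 0 -0.02 0 0 0 1; 0 0 -0.03 0 0 0 1; 0 0 -0.03 0 0 0 1; 0 0 -0.03 0 0 0 1; 0 0 -0.015 0 0 0 1; 0 0 0 0 0 0 1"}}

```text
time_s: 22.67
tool_pos: [0.6575, 0.1866, 0.1923]
tool_rot: [179.9, 0.3, 13.0]
force: [0.7, -0.1, -0.4]
grip_width: 0.0446
```

```bash
python3 -c "
from h import *
st()
snap('wrist','w13')
plan(.48,-.393,.21,40,18,1)"
```

```text
22.67 [0.6575 0.1866 0.1923] [179.88   0.28  13.03] F [ 0.7 -0.1 -0.4] w 0.0446 q [   8.   27.  -37.   78.   16.   80. -106.]
pos [0.6572 0.1866 0.1911] rot [179.88   0.33  13.04] dist/row mm 33.7 deg/row 1.5
-0.0169 0.0291 -0.0009 0 0.001 -0.052 1; -0.0176 0.0287 -0.0009 0 0.001 -0.052 1; -0.0184 0.0282 -0.0009 0 0.001 -0.052 1; -0.0191 0.0277 -0.0009 0 0.001 -0.052 1; -0.0198 0.0272 -0.0009 0 0.001 -0.052 1; -0.0205 0.0267 -0.0009 0 0.001 -0.052 1; -0.0212 0.0262 -0.0009 0 0.001 -0.052 1; -0.0219 0.0256 -0.0009 0 0.001 -0.052 1; -0.0225 0.025 -0.001 0 0.001 -0.052 1; -0.0232 0.0244 -0.001 0 0.001 -0.052 1; -0.0238 0.0238 -0.001 0 0.001 -0.052 1; -0.0244 0.0232 -0.001 0 0.001 -0.052 1; -0.025 0.0225 -0.001 0 0.001 -0.052 1; -0.0256 0.0219 -0.001 0 0.001 -0.052 1; -0.0262 0.0212 -0.001 0 0.001 -0.052 1; -0.0267 0.0205 -0.001 0 0.001 -0.052 1; -0.0272 0.0198 -0.001 0 0.001 -0.052 1; -0.0277 0.0191 -0.001 0 0.001 -0.052 1
```

View pics/w13.png

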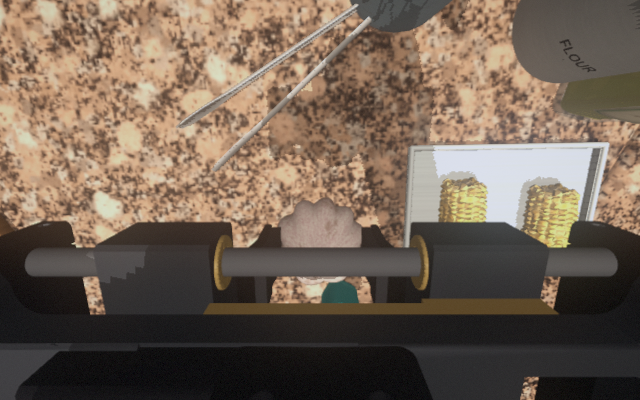

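The garlic is held between the pads at (320,235). Carrying it to the bowl.

{"fn": "servo_tool", "kwargs": {"moves": "-0.017 0.029 -0.003 0 0 -0.052 1; -0.018 0.029 -0.003 0 0 -0.052 1; -0.018 0.028 -0.003 0 0 -0.052 1; -0.019 0.028 -0.003 0 0 -0.052 1; -0.02 0.027 -0.003 0 0 -0.052 1; -0.02 0.027 -0.003 0 0 -0.052 1; -0.021 0.026 -0.003 0 0 -0.052 1; -0.022 0.026 -0.003 0 0 -0.052 1; -0.022 0.025 -0.003 0 0 -0.052 1; -0.023 0.024 -0.003 0 0 -0.052 1; -0.024 0.024 -0.003 0 0 -0.052 1; -0.024 0.023 -0.003 0 0 -0.052 1; -0.025 0.022 -0.003 0 0 -0.052 1; -0.026 0.022 -0.003 0 0 -0.052 1; -0.026 0.021 -0.003 0 0 -0.052 1; -0.027 0.02 -0.003 0 0 -0.052 1; -0.02 0.016 -0.003 0 0 -0.052 1; 0 0 0 0 0 0 1; 0 0 0 0 0 0 1; 0 0 0 0 0 0 1"}}

```text
time_s: 24.38
tool_pos: [0.4733, -0.3767, 0.209]
tool_rot: [-177.6, 1.7, 39.7]
force: [0.1, 0.2, 0.0]
grip_width: 0.0005
```

```bash
python3 -c "
from h import *
st()
snap('wrist','w14')
plan(.4886,-.395,.11,40,6,1)"
```

```text
24.38 [ 0.4733 -0.3767  0.209 ] [-177.58    1.7    39.74] F [0.1 0.2 0. ] w 0.0005 q [ 56.  17. -26.  87.   8.  81. -21.]
pos [ 0.4735 -0.3759  0.2088] rot [-177.55    1.69   39.81] dist/row mm 17.0 deg/row 0.5
0.0004 0.0048 0.0163 -0.014 0.01 -0.001 1; 0.0003 0.0046 0.0163 -0.014 0.01 -0.001 1; 0.0002 0.0045 0.0163 -0.014 0.01 -0.001 1; 0.0001 0.0044 0.0164 -0.014 0.01 -0.001 1; 0 0.0043 0.0164 -0.014 0.01 -0.001 1; -0 0.0042 0.0164 -0.014 0.01 -0.001 1
```

View pics/w14.png

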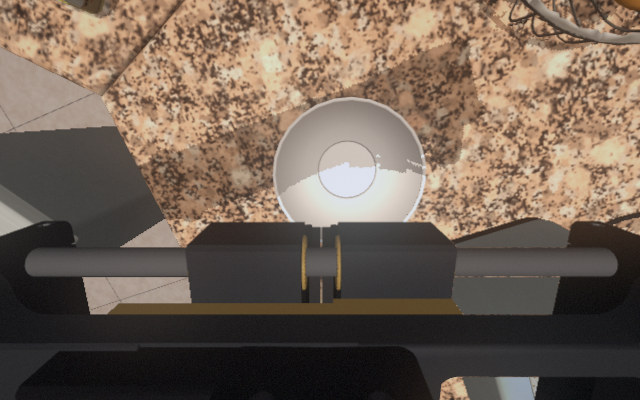

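Lost on the way. I'll find it with the fixed cameras.

```bash
python3 -c "
from h import *
snap('top','top1');snap('scene','scene1')
a=cv2.imread('pics/top1.png');cv2.imwrite('pics/top1c.png',cv2.resize(a[90:270,180:500],None,fx=2.5,fy=2.5))
b=cv2.imread('pics/scene1.png');cv2.imwrite('pics/scene1c.png',cv2.resize(b[110:310,190:450],None,fx=3,fy=3))
"
```

```text
(no output)
```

View pics/top1c.png

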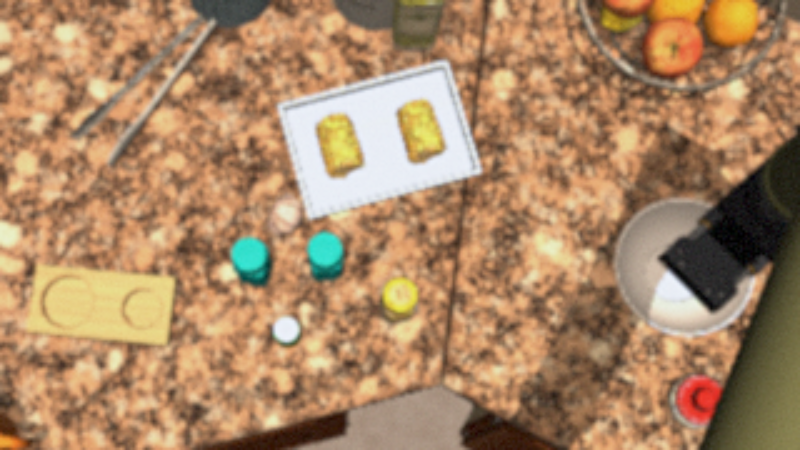

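View pics/scene1c.png

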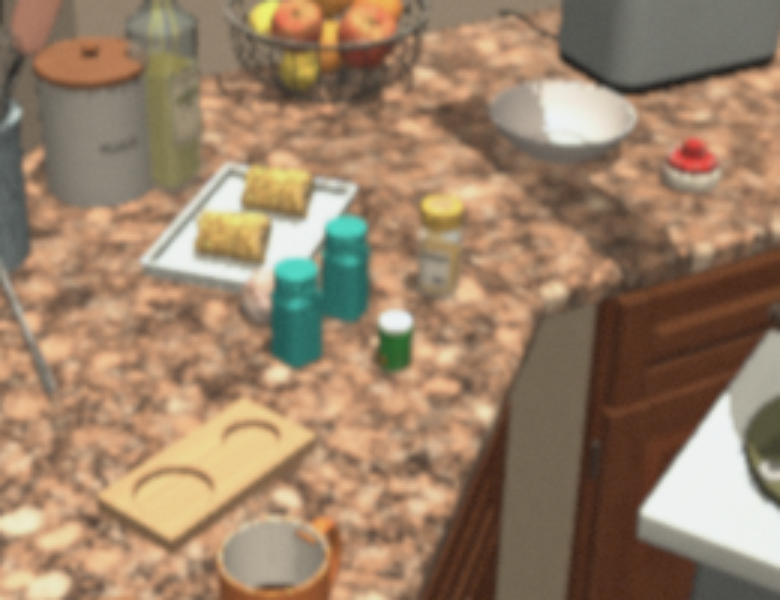

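The garlic fell at top (294,176), between the turquoise jars and the tray's near corner. I'll look closely from the wrist.

```bash
python3 -c "
from h import *
c=load('top1');q=wbox(c,(284,164,305,188),.012,.07);print(len(q),cv2.minAreaRect(q[:,:2].astype(np.float32)*1000),np.percentile(q[:,2],98))
st()
plan(.56,.085,.22,13,16,-1)"
```

```text
222 ((574.6712036132812, 79.75137329101562), (45.158782958984375, 66.60884094238281), 32.41652297973633) 0.04884267865459316
24.53 [ 0.4748 -0.3747  0.2099] [-177.63    1.64   39.96] F [-0.4  0.9  0.6] w 0.0003 q [ 56.  17. -26.  87.   8.  81. -21.]
pos [ 0.4748 -0.3747  0.2099] rot [-177.63    1.64   39.96] dist/row mm 29.2 deg/row 1.69
0.0225 -0.0186 -0.0005 -0.004 0.005 0.059 -1; 0.0219 -0.0193 -0.0005 -0.004 0.005 0.059 -1; 0.0214 -0.0199 -0.0005 -0.004 0.005 0.059 -1; 0.0208 -0.0205 -0.0005 -0.004 0.005 0.059 -1; 0.0202 -0.0211 -0.0005 -0.004 0.005 0.059 -1; 0.0195 -0.0217 -0.0005 -0.004 0.005 0.059 -1; 0.0189 -0.0223 -0.0005 -0.004 0.005 0.059 -1; 0.0182 -0.0228 -0.0005 -0.004 0.005 0.059 -1; 0.0176 -0.0234 -0.0005 -0.004 0.005 0.059 -1; 0.0169 -0.0239 -0.0005 -0.004 0.005 0.059 -1; 0.0162 -0.0243 -0.0005 -0.004 0.005 0.059 -1; 0.0154 -0.0248 -0.0005 -0.004 0.005 0.059 -1; 0.0147 -0.0253 -0.0005 -0.004 0.005 0.059 -1; 0.014 -0.0257 -0.0006 -0.004 0.005 0.059 -1; 0.0132 -0.0261 -0.0006 -0.004 0.005 0.059 -1; 0.0124 -0.0264 -0.0006 -0.004 0.005 0.059 -1
```

{"fn": "servo_tool", "kwargs": {"moves": "0.022 -0.018 -0.003 -0.004 0.005 0.06 -1; 0.022 -0.019 -0.003 -0.004 0.005 0.06 -1; 0.021 -0.02 -0.003 -0.004 0.005 0.06 -1; 0.021 -0.02 -0.003 -0.004 0.005 0.06 -1; 0.02 -0.021 -0.003 -0.004 0.005 0.06 -1; 0.02 -0.022 -0.003 -0.004 0.005 0.06 -1; 0.019 -0.022 -0.003 -0.004 0.005 0.06 -1; 0.018 -0.023 -0.003 -0.004 0.005 0.06 -1; 0.018 -0.023 -0.003 -0.004 0.005 0.06 -1; 0.017 -0.024 -0.003 -0.004 0.005 0.06 -1; 0.016 -0.024 -0.003 -0.004 0.005 0.06 -1; 0.015 -0.025 -0.003 -0.004 0.005 0.06 -1; 0.015 -0.025 -0.003 -0.004 0.005 0.06 -1; 0.014 -0.026 -0.003 -0.004 0.005 0.06 -1; 0.013 -0.026 -0.003 -0.004 0.005 0.06 -1; 0.01 -0.02 -0.003 -0.004 0.005 0.06 -1; 0 0 0 0 0 0 -1; 0 0 0 0 0 0 -1; 0 0 0 0 0 0 -1"}}

```text
time_s: 26.12
tool_pos: [0.561, 0.1301, 0.2642]
tool_rot: [180.0, -0.6, 13.8]
force: [0.4, 0.2, 0.2]
grip_width: 0.0872
```

```bash
python3 -c "
from h import *
st()
snap('wrist','w15')"
```

```text
26.12 [0.561  0.1301 0.2642] [179.95  -0.65  13.75] F [0.4 0.2 0.2] w 0.0872 q [ 22.  11. -44.  88.   8.  83. -98.]
```

View pics/w15.png

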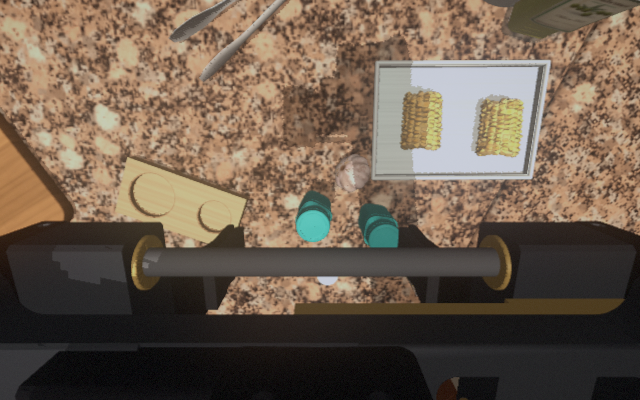

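```bash
python3 -c "
from h import *
c=load('w15')
b=cv2.cvtColor(c['img'],4);cv2.imwrite('pics/w15c.png',cv2.resize(b[120:250,270:430],None,fx=4.5,fy=4.5,interpolation=2))
cv2.imwrite('pics/w15d.png',cv2.resize(b[140:260,100:260],None,fx=4.5,fy=4.5,interpolation=2))
P=cloud(c)
q=wbox(c,(325,145,375,195),.008,.07);print(len(q),cv2.minAreaRect(q[:,:2].astype(np.float32)*1000),np.percentile(q[:,2],98),q.mean(0))
for n,bx in dict(t1=(290,180,340,245),t2=(350,195,405,250)).items():
  q=wbox(c,bx,.085,.11);print(n,cv2.minEnclosingCircle(q[:,:2].astype(np.float32)))
"
```

```text
1144 ((577.0368041992188, 82.5605239868164), (45.24610137939453, 67.2777099609375), 36.34926223754883) 0.04680479298811463 [0.5754056  0.08768358 0.03527977]
t1 ((0.5084942579269409, 0.12747767567634583), 0.020731357857584953)
t2 ((0.5142178535461426, 0.042163293808698654), 0.019939346238970757)
```

View pics/w15c.png

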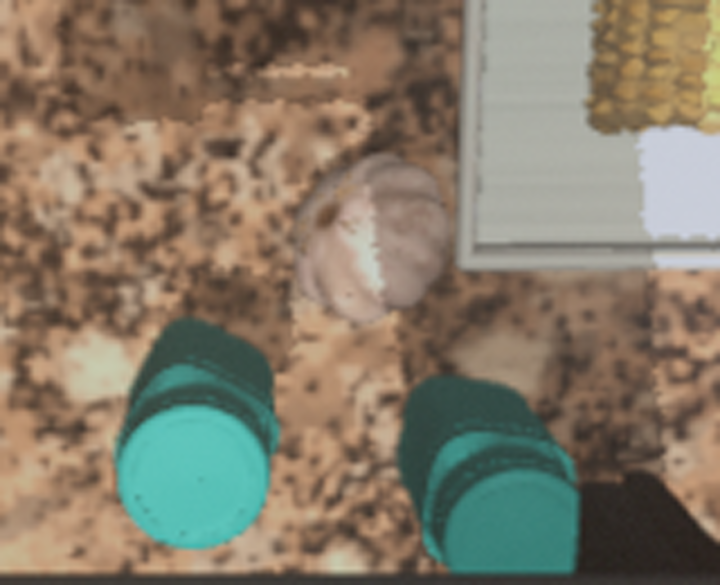

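View pics/w15d.png

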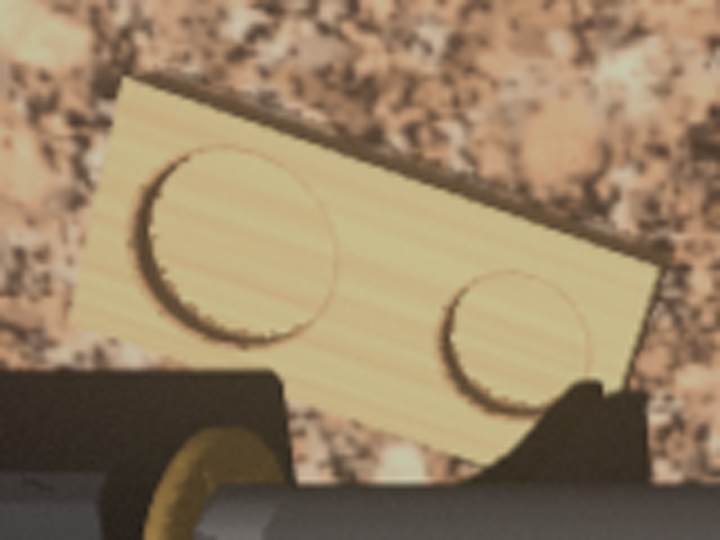

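```bash
python3 -c "
from h import *
st()
snap('wrist','w16');c=load('w16');st()
b=cv2.cvtColor(c['img'],4);cv2.imwrite('pics/w16c.png',cv2.resize(b[120:250,270:430],None,fx=4.5,fy=4.5,interpolation=2))
for n,bx in dict(t1=(290,180,340,245),t2=(350,195,405,250)).items():
  q=wbox(c,bx,.085,.11);print(n,cv2.minEnclosingCircle(q[:,:2].astype(np.float32)))
P=cloud(c);m=(P[...,2]>.026)&(P[...,2]<.06)&(abs(P[...,0]-.575)<.05)&(abs(P[...,1]-.085)<.04);m[:145]=0;m[230:]=0;m[:,:325]=0;m[:,378:]=0
n,l,s,ce=cv2.connectedComponentsWithStats(m.astype(np.uint8));i=1+s[1:,4].argmax();q=P[l==i];print(s[i],cv2.minAreaRect(q[:,:2].astype(np.float32)*1000),np.percentile(q[:,2],98))
print('tray corner',plane(c,(373,180),.019))
"
```

```text
26.17 [0.561  0.1295 0.2641] [179.94  -0.64  13.69] F [-1.6  1.1  0.3] w 0.0864 q [ 23.  11. -44.  89.   8.  83. -98.]
26.22 [0.5613 0.1283 0.264 ] [179.92  -0.62  13.58] F [-0.4 -0.9 -0.3] w 0.087 q [ 23.  11. -44.  89.   8.  83. -98.]
t1 ((0.5086077451705933, 0.12761880457401276), 0.020875396206974983)
t2 ((0.5131904482841492, 0.040956903249025345), 0.020313242450356483)
[335 156  35  36 936] ((571.4140625, 88.52783203125), (43.18780517578125, 49.2359619140625), 44.623191833496094) 0.04693089645050004
tray corner [[0.56765496 0.05582993 0.019     ]]
```

View pics/w16c.png

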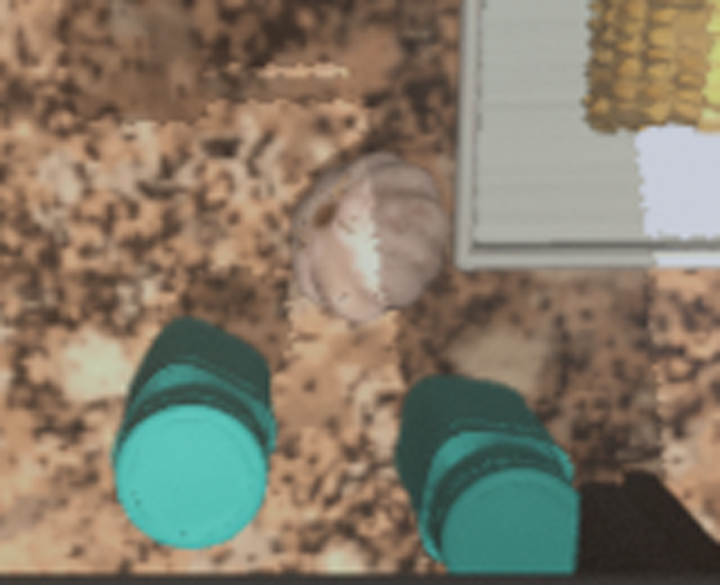

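```bash
python3 -c "
from h import *
plan(.58,.084,.12,8,7,-1)"
```

```text
pos [0.5613 0.1283 0.264 ] rot [179.92  -0.62  13.58] dist/row mm 21.7 deg/row 0.8
0.0009 0.0067 0.0206 0 -0.003 0.028 -1; 0.001 0.0067 0.0206 0 -0.003 0.028 -1; 0.0011 0.0067 0.0206 0 -0.003 0.028 -1; 0.0013 0.0067 0.0206 0 -0.003 0.028 -1; 0.0014 0.0067 0.0206 0 -0.003 0.028 -1; 0.0015 0.0067 0.0206 0 -0.003 0.028 -1; 0.0016 0.0067 0.0206 0 -0.003 0.028 -1
```

{"fn": "servo_tool", "kwargs": {"moves": "0.001 0.007 0.018 0 -0.003 0.028 -1; 0.001 0.007 0.02 0 -0.003 0.028 -1; 0.001 0.007 0.02 0 -0.003 0.028 -1; 0.001 0.007 0.02 0 -0.003 0.028 -1; 0.001 0.007 0.02 0 -0.003 0.028 -1; 0.001 0.007 0.02 0 -0.003 0.028 -1; 0.001 0.006 0.018 0 -0.003 0.028 -1; 0 0 0 0 0 0 -1; 0 0 0 0 0 0 -1; 0 0 0 0 0 0 -1"}}

```text
time_s: 27.05
tool_pos: [0.5799, 0.0622, 0.1233]
tool_rot: [179.4, -0.0, 6.4]
force: [-0.2, 0.8, 0.8]
grip_width: 0.0871
```

```bash
python3 -c "
from h import *
st()
plan(.58,.085,.08,8,5,-1)"
```

```text
27.05 [0.5799 0.0622 0.1233] [ 1.7945e+02 -4.0000e-02  6.4200e+00] F [-0.2  0.8  0.8] w 0.0871 q [  25.   18.  -40.   98.   13.   69. -102.]
pos [0.5799 0.0622 0.1233] rot [ 1.7945e+02 -4.0000e-02  6.4200e+00] dist/row mm 9.8 deg/row 0.33
0.0005 -0.0046 0.0086 0.004 -0 -0.011 -1; 0.0006 -0.0046 0.0086 0.004 -0 -0.011 -1; 0.0006 -0.0046 0.0086 0.004 -0 -0.011 -1; 0.0006 -0.0046 0.0086 0.004 -0 -0.011 -1; 0.0006 -0.0045 0.0086 0.004 -0 -0.011 -1
```

{"fn": "servo_tool", "kwargs": {"moves": "0 -0.004 0.006 0.004 0 -0.01 -1; 0 -0.005 0.009 0.004 0 -0.01 -1; 0 -0.005 0.009 0.004 0 -0.01 -1; 0 -0.004 0.009 0.004 0 0 -1; 0 -0.002 0.006 0 0 0 -1; 0 0 0 0 0 0 -1; 0 0 0 0 0 0 -1"}}

```text
time_s: 27.63
tool_pos: [0.5792, 0.0868, 0.0844]
tool_rot: [180.0, -0.4, 7.6]
force: [0.2, -0.9, 0.5]
grip_width: 0.0873
```

{"fn": "servo_tool", "kwargs": {"moves": "0 0 0.01 0 0 0 -1; 0 0 0.014 0 0 0 -1; 0 0 0.012 0 0 0 -1; 0 0 0.006 0 0 0 -1; 0 0 0.002 0 0 0 -1; 0 0 0 0 0 0 -1"}}

```text
time_s: 28.13
tool_pos: [0.5802, 0.0867, 0.037]
tool_rot: [179.9, -0.5, 7.6]
force: [-0.4, 0.5, -0.2]
grip_width: 0.0868
```

```bash
python3 -c "
from h import *
st();snap('wrist','w17')"
```

```text
28.13 [0.5802 0.0867 0.037 ] [179.94  -0.48   7.59] F [-0.4  0.5 -0.2] w 0.0868 q [  21.   23.  -39.  102.   17.   59. -106.]
```

View pics/w17.png

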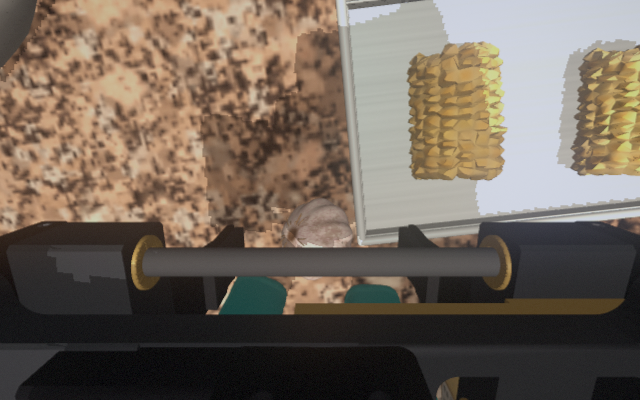

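{"fn": "servo_tool", "kwargs": {"moves": "0.001 -0.004 0 0 0 0 -1; 0.001 -0.006 0 0 0 0 -1; 0.001 -0.006 0 0 0 0 -1; 0.001 -0.006 0 0 0 0 -1; 0.001 -0.006 0 0 0 0 -1; 0.001 -0.006 0 0 0 0 -1; 0.001 -0.006 0 0 0 0 -1; 0.001 -0.004 0 0 0 0 -1; 0 0 0 0 0 0 -1; 0 0 0 0 0 0 -1"}}

```text
time_s: 29.02
tool_pos: [0.5845, 0.1389, 0.0404]
tool_rot: [180.0, -0.8, 7.7]
force: [0.0, -1.0, -0.4]
grip_width: 0.0872
```

```bash
python3 -c "
from h import *
st();snap('wrist','w18')"
```

```text
29.02 [0.5845 0.1389 0.0404] [179.99  -0.8    7.71] F [ 0.  -1.  -0.4] w 0.0872 q [  16.   25.  -39.  101.   18.   60. -112.]
```

View pics/w18.png

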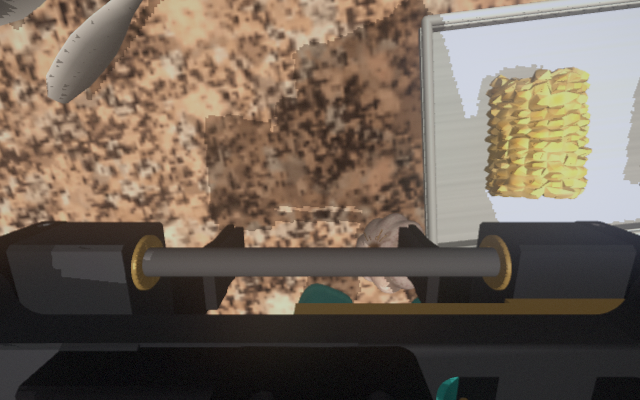

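```bash
python3 -c "
from h import *
c=load('w18');P=cloud(c)
m=np.zeros(P.shape[:2],bool);m[205:295,350:425]=1
m&=(P[...,2]>.012)&(P[...,2]<.058)
q=P[m];print(len(q),np.percentile(q,[1,50,99],axis=0))
for r in (220,230,240,285): print(r,np.round(P[r,360:412:10],3).tolist())
"
```

```text
1845 [[0.55029627 0.07654661 0.01408194]
 [0.58437614 0.09591273 0.03280095]
 [0.60147626 0.11175465 0.05682522]]
220 [[0.584, 0.109, -0.001], [0.585, 0.102, -0.002], [0.591, 0.099, 0.017], [0.594, 0.094, 0.025], [0.595, 0.088, 0.024], [0.596, 0.082, 0.026]]
230 [[0.577, 0.108, 0.0], [0.585, 0.106, 0.022], [0.588, 0.101, 0.03], [0.59, 0.095, 0.032], [0.599, 0.097, 0.058], [0.6, 0.092, 0.06]]
240 [[0.577, 0.111, 0.021], [0.581, 0.106, 0.03], [0.584, 0.101, 0.035], [0.586, 0.096, 0.038], [0.594, 0.096, 0.059], [0.599, 0.096, 0.074]]
285 [[0.532, 0.101, -0.001], [0.533, 0.093, -0.001], [0.555, 0.097, 0.039], [0.557, 0.091, 0.041], [0.56, 0.086, 0.045], [0.561, 0.08, 0.045]]
```

{"fn": "servo_tool", "kwargs": {"moves": "0 0 -0.02 0 0 0 -1; 0 0 -0.03 0 0 0 -1; 0 0 -0.03 0 0 0 -1; 0 0 -0.03 0 0 0 -1; 0 0 -0.02 0 0 0 -1; -0.006 0 0 0 0 0 -1; -0.006 0 0 0 0 0 -1; -0.004 0 0 0 0 0 -1; 0 0 0 0 0 0 -1; 0 0 0 0 0 0 -1"}}

```text
time_s: 29.9
tool_pos: [0.5626, 0.131, 0.1708]
tool_rot: [179.8, -0.2, 7.4]
force: [0.1, -0.0, 0.6]
grip_width: 0.0873
```

```bash
cat > g.py <<'E'
from h import *
import sys
st();snap('wrist',sys.argv[1]);c=load(sys.argv[1]);gx,gy=float(sys.argv[2]),float(sys.argv[3])
u,v=project(c,[gx,gy,.03])[0];print('expected px',u,v)
b=cv2.cvtColor(c['img'],4);u0=int(np.clip(u-80,0,480));v0=int(np.clip(v-65,0,270));cv2.imwrite(f'pics/{sys.argv[1]}c.png',cv2.resize(b[v0:v0+130,u0:u0+160],None,fx=4.5,fy=4.5,interpolation=2));print('crop org',u0,v0)
P=cloud(c);m=(P[...,2]>.025)&(P[...,2]<.06)&(abs(P[...,0]-gx)<.05)&(abs(P[...,1]-gy)<.05)
n,l,s,ce=cv2.connectedComponentsWithStats(m.astype(np.uint8))
for i in range(1,n):
    if s[i,4]>150: q=P[l==i];print(s[i],cv2.minAreaRect(q[:,:2].astype(np.float32)*1000),np.percentile(q[:,2],98))
E
python3 g.py w19 .572 .09
```

```text
29.9 [0.5626 0.131  0.1708] [179.84  -0.24   7.41] F [ 0.1 -0.   0.6] w 0.0873 q [  20.   15.  -42.   96.   11.   73. -106.]
expected px 360.0709573665725 182.66163652345588
crop org 280 117
[ 339  160   45   47 1565] ((571.8089599609375, 88.85960388183594), (42.88621520996094, 50.708946228027344), 46.44327926635742) 0.04684956025772422
[307 214  31  21 306] ((527.0648193359375, 123.7038345336914), (32.36778259277344, 4.277599334716797), 79.65392303466797) 0.058506121841089054
[380 223  22  18 223] ((529.0540771484375, 50.84650802612305), (4.849274635314941, 21.804494857788086), 26.3768310546875) 0.059108763723880985
```

View pics/w19c.png

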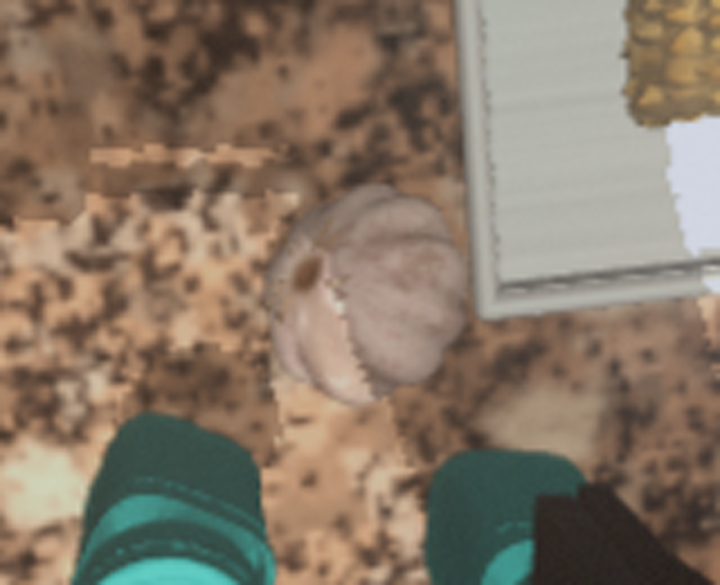

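The garlic stayed at (.572,.089), so the finger passed over it. The fingertips seem to stand higher than I assumed, so I'll repeat the nudge lower.

```bash
python3 -c "
from h import *
plan(.576,.085,.09,8,7,-1)"
```

```text
pos [0.5624 0.1309 0.1705] rot [179.84  -0.19   7.41] dist/row mm 13.4 deg/row 0.09
0.001 0.0067 0.0115 0.001 -0.001 -0.003 -1; 0.001 0.0067 0.0115 0.001 -0.001 -0.003 -1; 0.001 0.0067 0.0115 0.001 -0.001 -0.003 -1; 0.001 0.0067 0.0115 0.001 -0.001 -0.003 -1; 0.001 0.0067 0.0115 0.001 -0.001 -0.003 -1; 0.001 0.0068 0.0115 0.001 -0.001 -0.003 -1; 0.001 0.0068 0.0115 0.001 -0.001 -0.003 -1
```

{"fn": "servo_tool", "kwargs": {"moves": "0.001 0.006 0.01 0 0 0 -1; 0.001 0.006 0.011 0 0 0 -1; 0.001 0.006 0.011 0 0 0 -1; 0.001 0.006 0.011 0 0 0 -1; 0.001 0.006 0.011 0 0 0 -1; 0.001 0.006 0.011 0 0 0 -1; 0.001 0.003 0.008 0 0 0 -1; 0 0 0 0 0 0 -1; 0 0 0 0 0 0 -1"}}

```text
time_s: 30.7
tool_pos: [0.5727, 0.0862, 0.0832]
tool_rot: [179.9, 0.4, 7.3]
force: [0.1, -0.4, 0.2]
grip_width: 0.0871
```

{"fn": "servo_tool", "kwargs": {"moves": "0.001 0 0.01 0 0.002 0 -1; 0.001 0 0.014 0 0.002 0 -1; 0.001 0 0.014 0 0 0 -1; 0 0 0.009 0 0 0 -1; 0 0 0.003 0 0 0 -1; 0 0 0 0 0 0 -1"}}

```text
time_s: 31.2
tool_pos: [0.5779, 0.0891, 0.0321]
tool_rot: [180.0, -0.1, 7.4]
force: [-0.0, 0.5, -0.5]
grip_width: 0.0868
```

{"fn": "servo_tool", "kwargs": {"moves": "0 -0.004 0.001 0 0 0 -1; 0 -0.006 0 0 0 0 -1; 0 -0.006 0.001 0 0 0 -1; 0 -0.006 0 0 0 0 -1; 0 -0.006 0.001 0 0 0 -1; 0 -0.006 0 0 0 0 -1; 0 -0.006 0.001 0 0 0 -1; 0 -0.004 0.001 0 0 0 -1; 0 0 0 0 0 0 -1"}}

```text
time_s: 31.95
tool_pos: [0.5817, 0.1363, 0.0367]
tool_rot: [179.5, -1.3, 7.5]
force: [-0.8, 0.1, 0.3]
grip_width: 0.087
```

```bash
python3 -c "
from h import *
st();snap('wrist','w20')
c=load('w20');P=cloud(c)
m=np.zeros(P.shape[:2],bool);m[195:245,300:405]=1
m&=(P[...,2]>.015)&(P[...,2]<.056)
q=P[m];print(len(q),np.percentile(q,[1,50,99],axis=0) if len(q) else 0)"
```

```text
31.95 [0.5817 0.1363 0.0367] [179.52  -1.25   7.51] F [-0.8  0.1  0.3] w 0.087 q [  16.   24.  -39.  102.   18.   59. -112.]
1872 [[0.57498445 0.08671229 0.01651759]
 [0.59008251 0.10274388 0.03478368]
 [0.60011478 0.11860387 0.05379578]]
```

View pics/w20.png

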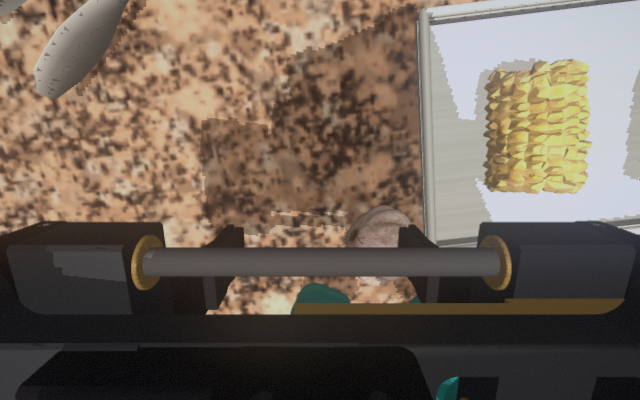

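```bash
python3 -c "
from h import *
c=load('w20');P=cloud(c)
for r in range(222,300,8): print(r,[tuple(np.round(P[r,x]*1000).astype(int)) for x in (205,215,225,235,395,405,415,425,435)])
T=np.linalg.inv(np.r_[np.c_[Ro.from_euler('xyz',c['obs_rot'],degrees=True).as_matrix(),c['obs_pos']],[[0,0,0,1]]])
print('tool frame')
for r in range(222,300,8): print(r,[tuple(np.round((T[:3,:3]@P[r,x]+T[:3,3])*1000).astype(int)) for x in (205,215,225,235,395,405,415,425,435)])
"; python3 - <<'E'
import cv2
b=cv2.imread('pics/w20.png');cv2.imwrite('pics/w20c.png',cv2.resize(b[190:320,190:450],None,fx=3,fy=3,interpolation=2))
E
```

```text
222 [(np.int64(567), np.int64(219), np.int64(0)), (np.int64(568), np.int64(211), np.int64(0)), (np.int64(569), np.int64(205), np.int64(-1)), (np.int64(570), np.int64(197), np.int64(-1)), (np.int64(594), np.int64(92), np.int64(35)), (np.int64(594), np.int64(85), np.int64(32)), (np.int64(586), np.int64(67), np.int64(-1)), (np.int64(588), np.int64(61), np.int64(4)), (np.int64(592), np.int64(59), np.int64(15))]
230 [(np.int64(561), np.int64(219), np.int64(0)), (np.int64(562), np.int64(211), np.int64(0)), (np.int64(585), np.int64(188), np.int64(58)), (np.int64(584), np.int64(184), np.int64(55)), (np.int64(592), np.int64(94), np.int64(42)), (np.int64(596), np.int64(92), np.int64(56)), (np.int64(598), np.int64(88), np.int64(59)), (np.int64(582), np.int64(60), np.int64(3)), (np.int64(587), np.int64(58), np.int64(15))]
238 [(np.int64(555), np.int64(218), np.int64(-1)), (np.int64(585), np.int64(189), np.int64(71)), (np.int64(584), np.int64(186), np.int64(67)), (np.int64(585), np.int64(181), np.int64(67)), (np.int64(587), np.int64(93), np.int64(44)), (np.int64(594), np.int64(94), np.int64(63)),
[... 6508 characters left out ...]
 np.int64(-50)), (np.int64(-56), np.int64(-66), np.int64(35)), (np.int64(-56), np.int64(57), np.int64(36)), (np.int64(-57), np.int64(65), np.int64(36)), (np.int64(-8), np.int64(44), np.int64(-47)), (np.int64(1), np.int64(43), np.int64(-62)), (np.int64(0), np.int64(48), np.int64(-61))]
294 [(np.int64(-3), np.int64(-48), np.int64(-62)), (np.int64(-3), np.int64(-44), np.int64(-62)), (np.int64(-10), np.int64(-43), np.int64(-51)), (np.int64(-63), np.int64(-66), np.int64(35)), (np.int64(-64), np.int64(58), np.int64(37)), (np.int64(-64), np.int64(66), np.int64(38)), (np.int64(-64), np.int64(73), np.int64(36)), (np.int64(-3), np.int64(43), np.int64(-62)), (np.int64(-3), np.int64(47), np.int64(-62))]
```

View pics/w20c.png

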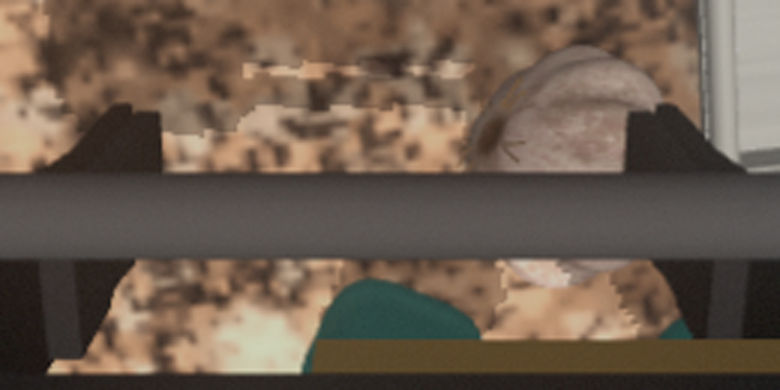

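The range image shows the finger ends lying well behind the reported TCP, at about −18 mm along tool z. That explains the shallow grips, so I'll work lower with the force reading as a check. First I go back to caging the garlic, but lower.

{"fn": "servo_tool", "kwargs": {"moves": "0 0 -0.01 0.002 0.01 0 -1; 0 0 -0.015 0.002 0.01 0 -1; 0 0.004 -0.01 0.002 0.006 0 -1; -0.001 0.007 0 0 0 0 -1; -0.001 0.007 0 0 0 0 -1; -0.001 0.007 0 0 0 0 -1; -0.001 0.007 0 0 0 0 -1; -0.001 0.007 0 0 0 0 -1; 0 0.007 0 0 0 0 -1; 0 0.004 0 0 0 0 -1; 0 0 0 0 0 0 -1; 0 0 0 0 0 0 -1"}}

```text
time_s: 33.0
tool_pos: [0.58, 0.0782, 0.0737]
tool_rot: [179.7, -1.8, 7.3]
force: [0.9, 0.3, 0.5]
grip_width: 0.0869
```

```bash
python3 g.py w21 .572 .09;python3 -c "
from h import *
plan(.576,.090,.012,8,6,-1)"
```

```text
33.0 [0.58   0.0782 0.0737] [179.69  -1.8    7.3 ] F [0.9 0.3 0.5] w 0.0869 q [  23.   20.  -39.  102.   15.   61. -104.]
expected px 303.3683005473187 222.97800801738333
crop org 223 157
[ 275  191   61   56 2736] ((575.0018310546875, 89.35302734375), (40.37522888183594, 46.29882049560547), 16.130329132080078) 0.04679561079422972
[228 277  47  24 669] ((527.3783569335938, 121.37786102294922), (28.921119689941406, 3.3332862854003906), 74.50199127197266) 0.05919202911680014
[335 277  32  26 658] ((529.2578735351562, 50.72904968261719), (5.294745445251465, 21.896862030029297), 25.468564987182617) 0.0591192717887269
pos [0.58   0.0781 0.0737] rot [179.68  -1.8    7.3 ] dist/row mm 10.5 deg/row 0.33
-0.0007 -0.0021 0.0102 0.002 -0.01 -0.004 -1; -0.0007 -0.0021 0.0103 0.002 -0.01 -0.004 -1; -0.0006 -0.0021 0.0103 0.002 -0.01 -0.004 -1; -0.0006 -0.0021 0.0103 0.002 -0.01 -0.004 -1; -0.0005 -0.0021 0.0103 0.002 -0.01 -0.004 -1; -0.0004 -0.0021 0.0103 0.002 -0.01 -0.004 -1
```

View pics/w21.png

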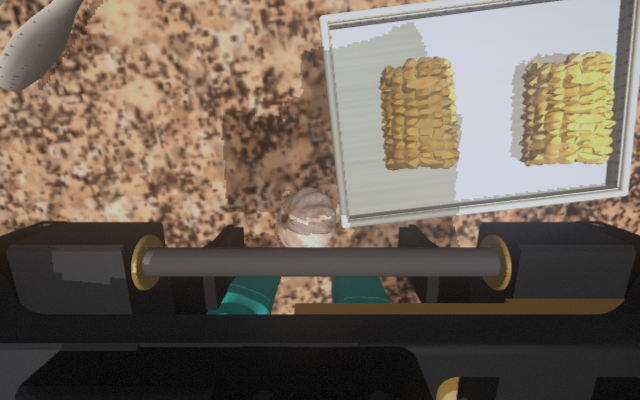

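{"fn": "servo_tool", "kwargs": {"moves": "0 -0.002 0.002 0.002 -0.02 0 -1; 0 -0.002 0.004 0.002 -0.02 0 -1; 0 -0.002 0.008 0.002 -0.02 0 -1; 0 -0.002 0.01 0 0 0 -1; 0 0 0.012 0 0 0 -1; 0 0 0.012 0 0 0 -1; 0 0 0.008 0 0 0 -1; 0 0 0.002 0 0 0 -1; 0 0 0 0 0 0 -1"}}

```text
time_s: 33.8
tool_pos: [0.577, 0.0904, 0.007]
tool_rot: [-180.0, 0.3, 7.6]
force: [-0.5, -0.6, -0.0]
grip_width: 0.0869
```

{"fn": "servo_tool", "kwargs": {"moves": "0 -0.004 0 0 0 0 -1; 0 -0.006 0.001 0 0 0 -1; 0 -0.006 0 0 0 0 -1; 0 -0.006 0.001 0 0 0 -1; 0 -0.006 0 0 0 0 -1; 0 -0.006 0.001 0 0 0 -1; 0 -0.005 0 0 0 0 -1; 0 0 0 0 0 0 -1"}}

```text
time_s: 34.47
tool_pos: [0.5727, 0.1339, 0.0058]
tool_rot: [-180.0, 0.1, 7.6]
force: [0.0, 0.3, 0.0]
grip_width: 0.087
```

```bash
python3 -c "
from h import *
st();snap('wrist','w22')"
```

```text
34.47 [0.5727 0.1339 0.0058] [-1.7999e+02  1.0000e-01  7.6000e+00] F [0.  0.3 0. ] w 0.087 q [  16.   26.  -38.  103.   19.   57. -112.]
```

View pics/w22.png

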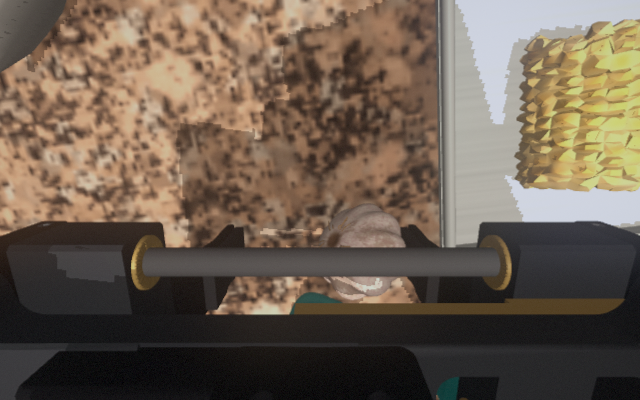

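{"fn": "servo_tool", "kwargs": {"moves": "0.002 0 0.003 0 0 0 -1; 0.001 0 0.004 0 0 0 -1; 0 0 0.003 0 0 0 -1; 0 0 0.001 0 0 0 -1; 0 0 0 0 0 0 -1", "squeeze": 30}}

```text
time_s: 34.93
tool_pos: [0.5763, 0.1325, -0.0067]
tool_rot: [179.9, 0.1, 7.5]
force: [-0.2, 0.4, 0.0]
grip_width: 0.0868
```

{"fn": "servo_tool", "kwargs": {"moves": "0 0 0 0 0 0 1; 0 0 0 0 0 0 1; 0 0 0 0 0 0 1; 0 0 0 0 0 0 1; 0 0 0 0 0 0 1; 0 0 0 0 0 0 1; 0 0 0 0 0 0 1; 0 0 0 0 0 0 1"}}

```text
time_s: 35.6
tool_pos: [0.5765, 0.1313, -0.0067]
tool_rot: [179.9, 0.1, 7.4]
force: [0.2, -0.5, -0.3]
grip_width: 0.0471
```

{"fn": "servo_tool", "kwargs": {"moves": "0 0 -0.005 0 0 0 1; 0 0 -0.01 0 0 0 1; 0 0 -0.015 0 0 0 1; 0 0 -0.02 0 0 0 1; 0 0 -0.025 0 0 0 1; 0 0 -0.025 0 0 0 1; 0 0 -0.025 0 0 0 1; 0 0 -0.02 0 0 0 1; 0 0 -0.01 0 0 0 1; 0 0 0 0 0 0 1"}}

```text
time_s: 36.43
tool_pos: [0.5754, 0.1338, 0.1607]
tool_rot: [180.0, 0.1, 7.6]
force: [0.7, -0.0, 0.2]
grip_width: 0.0475
```

```bash
python3 -c "
from h import *
st();snap('wrist','w23')
plan(.56,-.05,.19,20,9,1)"
```

```text
36.43 [0.5754 0.1338 0.1607] [1.7999e+02 1.4000e-01 7.6100e+00] F [ 0.7 -0.   0.2] w 0.0475 q [  19.   17.  -41.   94.   12.   73. -107.]
pos [0.575  0.1337 0.1597] rot [179.99   0.19   7.62] dist/row mm 20.8 deg/row 1.38
-0.0044 0.02 -0.0034 -0 0.001 -0.048 1; -0.0049 0.0199 -0.0034 -0 0.001 -0.048 1; -0.0053 0.0198 -0.0034 -0 0.001 -0.048 1; -0.0058 0.0196 -0.0034 -0 0.001 -0.048 1; -0.0063 0.0195 -0.0034 -0 0.001 -0.048 1; -0.0067 0.0193 -0.0034 -0 0.001 -0.048 1; -0.0072 0.0192 -0.0034 -0 0.001 -0.048 1; -0.0077 0.019 -0.0034 -0 0.001 -0.048 1; -0.0081 0.0188 -0.0034 -0 0.001 -0.048 1
```

View pics/w23.png

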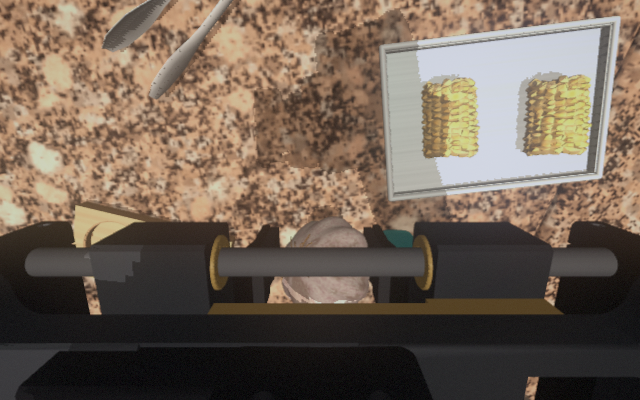

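Held deep between the pads. Carrying it gently to the bowl.

{"fn": "servo_tool", "kwargs": {"moves": "-0.002 0.008 -0.004 0 0 -0.04 1; -0.004 0.014 -0.004 0 0 -0.05 1; -0.006 0.02 -0.004 0 0 -0.05 1; -0.007 0.02 -0.004 0 0 -0.05 1; -0.007 0.02 -0.004 0 0 -0.05 1; -0.008 0.02 -0.004 0 0 -0.05 1; -0.008 0.02 -0.003 0 0 -0.05 1; -0.009 0.02 -0.003 0 0 -0.05 1; -0.009 0.02 -0.003 0 0 -0.05 1; -0.01 0.02 -0.003 0 0 -0.05 1; -0.01 0.02 -0.003 0 0 -0.05 1; -0.011 0.02 -0.003 0 0 -0.05 1; -0.011 0.02 -0.003 0 0 -0.05 1; -0.012 0.02 -0.003 0 0 -0.05 1; -0.012 0.018 -0.003 0 0 -0.05 1; -0.012 0.018 -0.003 0 0 -0.05 1; -0.008 0.01 0 0 0 -0.05 1; 0 0 0 0 0 0 1"}}

```text
time_s: 37.98
tool_pos: [0.5242, -0.2205, 0.184]
tool_rot: [-177.9, 2.1, 33.4]
force: [-1.1, -0.2, 0.5]
grip_width: 0.0472
```

```bash
python3 -c "
from h import *
st();
plan(.4886,-.395,.19,40,9,1)"
```

```text
37.98 [ 0.5242 -0.2205  0.184 ] [-177.88    2.06   33.36] F [-1.1 -0.2  0.5] w 0.0472 q [ 48.  14. -33.  93.   8.  78. -43.]
pos [ 0.5242 -0.2205  0.184 ] rot [-177.88    2.06   33.36] dist/row mm 19.8 deg/row 0.81
-0.014 0.014 -0.0007 -0.009 0.007 -0.026 1; -0.0142 0.0138 -0.0007 -0.009 0.007 -0.026 1; -0.0143 0.0136 -0.0007 -0.009 0.007 -0.026 1; -0.0145 0.0135 -0.0007 -0.009 0.007 -0.026 1; -0.0147 0.0133 -0.0007 -0.009 0.007 -0.026 1; -0.0148 0.0131 -0.0007 -0.009 0.007 -0.026 1; -0.015 0.0129 -0.0007 -0.009 0.007 -0.026 1; -0.0152 0.0127 -0.0007 -0.009 0.007 -0.026 1; -0.0153 0.0125 -0.0007 -0.009 0.007 -0.026 1
```

{"fn": "servo_tool", "kwargs": {"moves": "-0.012 0.012 0 -0.009 0.007 -0.026 1; -0.014 0.014 0 -0.009 0.007 -0.026 1; -0.014 0.014 0 -0.009 0.007 -0.026 1; -0.014 0.014 0 -0.009 0.007 -0.026 1; -0.015 0.013 0 -0.009 0.007 -0.026 1; -0.015 0.013 0 -0.009 0.007 -0.026 1; -0.015 0.013 0 -0.009 0.007 -0.026 1; -0.015 0.013 0 -0.009 0.007 -0.026 1; -0.012 0.01 0 0 0 0 1; 0 0 0 0 0 0 1; 0 0 0 0 0 0 1"}}

```text
time_s: 38.9
tool_pos: [0.4884, -0.3787, 0.1669]
tool_rot: [-178.3, 0.3, 39.9]
force: [0.2, 1.0, 0.7]
grip_width: 0.0467
```

```bash
python3 -c "
from h import *
st();snap('wrist','w24')
plan(.4886,-.395,.06,40,8,1)"
```

```text
38.9 [ 0.4884 -0.3787  0.1669] [-178.3     0.27   39.89] F [0.2 1.  0.7] w 0.0467 q [ 58.  20. -29.  89.   9.  76. -21.]
pos [ 0.4882 -0.3788  0.1668] rot [-178.31    0.3    39.9 ] dist/row mm 13.5 deg/row 0.22
-0.0012 0.002 0.0133 -0.007 0.001 -0 1; -0.0012 0.0019 0.0133 -0.007 0.001 -0 1; -0.0012 0.0019 0.0133 -0.007 0.001 -0 1; -0.0012 0.0018 0.0133 -0.007 0.001 -0 1; -0.0012 0.0018 0.0133 -0.007 0.001 -0 1; -0.0012 0.0017 0.0133 -0.007 0.001 -0 1; -0.0012 0.0017 0.0133 -0.007 0.001 -0 1; -0.0013 0.0016 0.0133 -0.007 0.001 -0 1
```

View pics/w24.png

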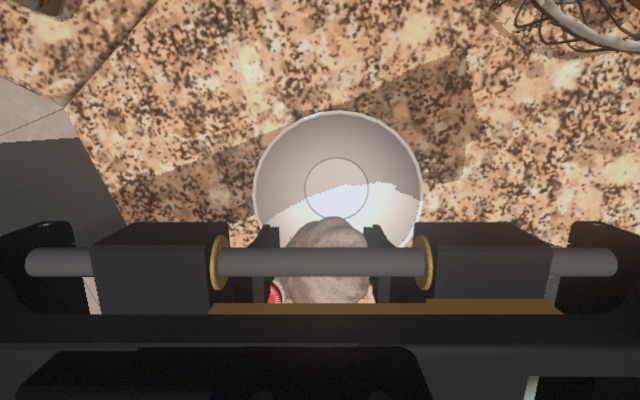

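```bash
python3 -c "
from h import *
c=load('w24')
print('floor c',plane(c,(336,189),.005), 'rim far',plane(c,(338,111),.05),'rim L',plane(c,(254,190),.05),'R',plane(c,(422,185),.05))"
```

```text
floor c [[ 0.48950759 -0.39359404  0.005     ]] rim far [[ 0.55352697 -0.34024591  0.05      ]] rim L [[ 0.44396258 -0.32541036  0.05      ]] R [[ 0.55314652 -0.44704508  0.05      ]]
```

{"fn": "servo_tool", "kwargs": {"moves": "0 0.002 0.012 -0.007 0.001 0 1; -0.001 0.002 0.015 -0.007 0.001 0 1; -0.001 0.002 0.018 -0.007 0.001 0 1; -0.001 0.002 0.018 -0.007 0.001 0 1; -0.001 0.002 0.018 -0.007 0.001 0 1; -0.001 0.002 0.016 -0.007 0.001 0 1; -0.001 0.002 0.012 -0.007 0.001 0 1; -0.001 0.002 0.01 0 0 0 1; 0 0 0 0 0 0 1; 0 0 0 0 0 0 1"}}

```text
time_s: 39.78
tool_pos: [0.4994, -0.3766, 0.0374]
tool_rot: [-179.6, -0.3, 41.0]
force: [0.5, -0.1, 0.3]
grip_width: 0.0471
```

```bash
python3 -c "
from h import *
st()
plan(.489,-.394,.014,40,5,1)"
```

```text
39.78 [ 0.4994 -0.3766  0.0374] [-179.58   -0.3    40.98] F [ 0.5 -0.1  0.3] w 0.0471 q [ 57.  26. -27.  96.  13.  61. -24.]
pos [ 0.4994 -0.3766  0.0374] rot [-179.58   -0.3    40.98] dist/row mm 6.2 deg/row 0.22
-0.0039 0.0013 0.0046 -0.003 -0.002 0.007 1; -0.0039 0.0013 0.0046 -0.003 -0.002 0.007 1; -0.0039 0.0013 0.0047 -0.003 -0.002 0.007 1; -0.0038 0.0013 0.0047 -0.003 -0.002 0.007 1; -0.0038 0.0013 0.0047 -0.003 -0.002 0.007 1
```

{"fn": "servo_tool", "kwargs": {"moves": "-0.004 0.001 0.003 -0.003 -0.002 0 1; -0.004 0.002 0.005 -0.003 -0.002 0 1; -0.004 0.002 0.005 -0.003 0 0 1; -0.004 0.001 0.005 0 0 0 1; -0.002 0.001 0.004 0 0 0 1; 0 0 0 0 0 0 1; 0 0 0 0 0 0 1"}}

```text
time_s: 40.37
tool_pos: [0.4913, -0.3964, 0.016]
tool_rot: [179.8, -0.2, 41.0]
force: [-0.5, 0.7, -0.7]
grip_width: 0.0474
```

{"fn": "servo_tool", "kwargs": {"moves": "0 0 0.003 0 0 0 1; 0 0 0.001 0 0 0 1; 0 0 0 0 0 0 -0.5; 0 0 0 0 0 0 -0.5; 0 0 0 0 0 0 -0.5; 0 0 0 0 0 0 -0.5; 0 0 -0.01 0 0 0 -0.5; 0 0 -0.02 0 0 0 -0.5; 0 0 -0.03 0 0 0 -0.5; 0 0 -0.03 0 0 0 -0.5; 0 0 -0.04 0 0 0 -0.5; 0 0 -0.04 0 0 0 -1; -0.005 0 -0.02 0 0 0 -1; 0 0 0 0 0 0 -1"}}

```text
time_s: 41.53
tool_pos: [0.4867, -0.3972, 0.2143]
tool_rot: [179.9, -0.3, 41.2]
force: [0.6, -0.9, -0.2]
grip_width: 0.0783
```

```bash
python3 -c "
from h import *
st();snap('wrist','w25')
plan(.45,.086,.24,0,16,-1)"
```

```text
41.53 [ 0.4867 -0.3972  0.2143] [179.94  -0.26  41.18] F [ 0.6 -0.9 -0.2] w 0.0783 q [ 60.  18. -29.  85.   8.  79. -18.]
pos [ 0.4872 -0.3963  0.213 ] rot [179.99  -0.31  41.23] dist/row mm 30.3 deg/row 2.58
0.0181 -0.0242 -0.0016 -0 -0.001 0.09 -1; 0.017 -0.025 -0.0016 -0 -0.001 0.09 -1; 0.0159 -0.0257 -0.0016 -0 -0.001 0.09 -1; 0.0147 -0.0264 -0.0016 -0 -0.001 0.09 -1; 0.0135 -0.0271 -0.0016 -0 -0.001 0.09 -1; 0.0123 -0.0276 -0.0016 -0 -0.001 0.09 -1; 0.011 -0.0282 -0.0016 -0 -0.001 0.09 -1; 0.0097 -0.0286 -0.0016 -0 -0.001 0.09 -1; 0.0084 -0.029 -0.0017 -0 -0.001 0.09 -1; 0.0071 -0.0294 -0.0017 -0 -0.001 0.09 -1; 0.0058 -0.0297 -0.0017 -0 -0.001 0.09 -1; 0.0045 -0.0299 -0.0017 -0 -0.001 0.09 -1; 0.0031 -0.0301 -0.0017 -0 -0.001 0.09 -1; 0.0018 -0.0302 -0.0017 -0 -0.001 0.09 -1; 0.0004 -0.0302 -0.0017 -0 -0.001 0.09 -1; -0.001 -0.0302 -0.0017 -0 -0.001 0.09 -1
```

View pics/w25.png

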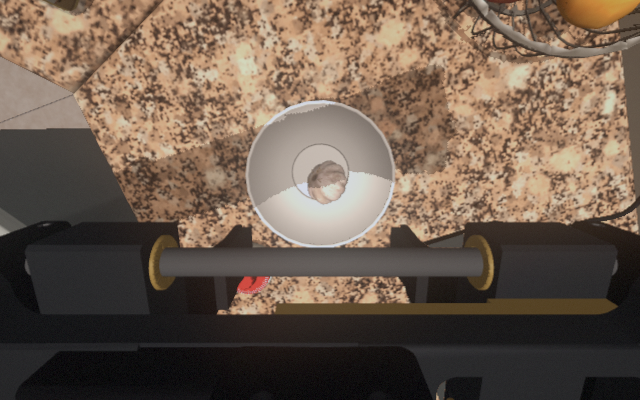

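The garlic rests in the bowl at (326,182), just off the floor's centre. Now the tin.

```bash
python3 -c "
from h import *
plan(.43,.08,.24,12,16,-1)"
```

```text
pos [ 0.4872 -0.3963  0.213 ] rot [179.99  -0.31  41.23] dist/row mm 30.0 deg/row 1.83
0.0169 -0.0247 -0.0016 -0 -0.001 0.064 -1; 0.0161 -0.0253 -0.0016 -0 -0.001 0.064 -1; 0.0153 -0.0258 -0.0016 -0 -0.001 0.064 -1; 0.0145 -0.0262 -0.0016 -0 -0.001 0.064 -1; 0.0137 -0.0267 -0.0016 -0 -0.001 0.064 -1; 0.0128 -0.0271 -0.0016 -0 -0.001 0.064 -1; 0.0119 -0.0275 -0.0016 -0 -0.001 0.064 -1; 0.011 -0.0279 -0.0016 -0 -0.001 0.064 -1; 0.0101 -0.0282 -0.0017 -0 -0.001 0.064 -1; 0.0092 -0.0285 -0.0017 -0 -0.001 0.064 -1; 0.0083 -0.0288 -0.0017 -0 -0.001 0.064 -1; 0.0074 -0.0291 -0.0017 -0 -0.001 0.064 -1; 0.0065 -0.0293 -0.0017 -0 -0.001 0.064 -1; 0.0055 -0.0295 -0.0017 -0 -0.001 0.064 -1; 0.0046 -0.0296 -0.0017 -0 -0.001 0.064 -1; 0.0036 -0.0298 -0.0017 -0 -0.001 0.064 -1
```

{"fn": "servo_tool", "kwargs": {"moves": "0.017 -0.025 -0.001 0 0 0.064 -1; 0.016 -0.025 -0.001 0 0 0.064 -1; 0.015 -0.026 -0.001 0 0 0.064 -1; 0.014 -0.026 -0.001 0 0 0.064 -1; 0.014 -0.027 -0.001 0 0 0.064 -1; 0.013 -0.027 -0.001 0 0 0.064 -1; 0.012 -0.027 -0.001 0 0 0.064 -1; 0.011 -0.028 -0.001 0 0 0.064 -1; 0.01 -0.028 -0.001 0 0 0.064 -1; 0.009 -0.028 -0.001 0 0 0.064 -1; 0.008 -0.029 -0.001 0 0 0.064 -1; 0.007 -0.029 -0.001 0 0 0.064 -1; 0.006 -0.029 -0.001 0 0 0.064 -1; 0.006 -0.022 -0.001 0 0 0.064 -1; 0.005 -0.01 -0.001 0 0 0.05 -1; 0 0 0 0 0 0 -1; 0 0 0 0 0 0 -1; 0 0 0 0 0 0 -1"}}

```text
time_s: 43.08
tool_pos: [0.4287, 0.0471, 0.2107]
tool_rot: [-179.1, 1.3, 12.9]
force: [-0.6, 0.4, -0.7]
grip_width: 0.087
```

```bash
python3 -c "
from h import *
st();snap('wrist','w26');c=load('w26');st()
P=cloud(c)
for n,(x,y,zl,zh) in dict(tin=(.4245,.087,.04,.06),jar=(.4545,-.0475,.088,.11)).items():
  m=(abs(P[...,0]-x)<.035)&(abs(P[...,1]-y)<.035)&(P[...,2]>zl)&(P[...,2]<zh)&(c['range_z']>0)
  q=P[m];print(n,len(q),cv2.minEnclosingCircle(q[:,:2].astype(np.float32)) if len(q) else 0,project(c,[x,y,zl]))
"
```

```text
43.08 [0.4287 0.0471 0.2107] [-179.05    1.27   12.93] F [-0.6  0.4 -0.7] w 0.087 q [ 45.  -9. -48. 109.  -7.  78. -79.]
43.13 [0.4287 0.0466 0.2106] [-179.05    1.29   12.87] F [ 0.1 -0.1 -0.3] w 0.0868 q [ 45.  -9. -48. 109.  -7.  78. -79.]
tin 616 ((0.4261079430580139, 0.08779565989971161), 0.01593140885233879) [[288.28075172 173.15804365]]
jar 1436 ((0.45552244782447815, -0.04628695920109749), 0.020928144454956055) [[422.07799823 183.34357566]]
```

View pics/w26.png

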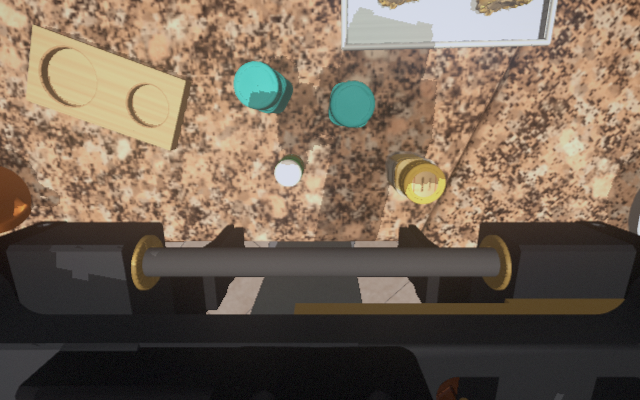

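```bash
python3 -c "
from h import *
c=load('w26')
b=cv2.cvtColor(c['img'],4);cv2.imwrite('pics/w26c.png',cv2.resize(b[15:160,15:200],None,fx=4,fy=4,interpolation=2))
q=wbox(c,(20,20,195,155),.011,.024);r=cv2.minAreaRect(q[:,:2].astype(np.float32)*1000);print('stand',r)
for n,u in dict(wide=(69,77),narrow=(149.5,105)).items(): print(n,plane(c,u,.016))
for u in((32,26),(189,78),(173,150),(27,98)): print(u,plane(c,u,.016))
plan(.426,.0875,.10,12,6,-1)
"
```

```text
stand ((466.61798095703125, 315.2085876464844), (174.34498596191406, 84.63655090332031), 83.12930297851562)
wide [[0.47214732 0.35421499 0.016     ]]
narrow [[0.46186163 0.26176599 0.016     ]]
(32, 26) [[0.51655308 0.39439728 0.016     ]]
(189, 78) [[0.50136726 0.21989585 0.016     ]]
(173, 150) [[0.41584891 0.23006255 0.016     ]]
(27, 98) [[0.43792165 0.4023412  0.016     ]]
pos [0.4287 0.0466 0.2106] rot [-179.05    1.29   12.87] dist/row mm 19.7 deg/row 0.3
0.0015 -0.0064 0.0185 -0.005 0.008 0.005 -1; 0.0014 -0.0065 0.0185 -0.005 0.008 0.005 -1; 0.0013 -0.0065 0.0185 -0.005 0.008 0.005 -1; 0.0012 -0.0066 0.0185 -0.005 0.008 0.005 -1; 0.0012 -0.0067 0.0185 -0.005 0.008 0.005 -1; 0.0011 -0.0067 0.0185 -0.005 0.008 0.005 -1
```

View pics/w26c.png

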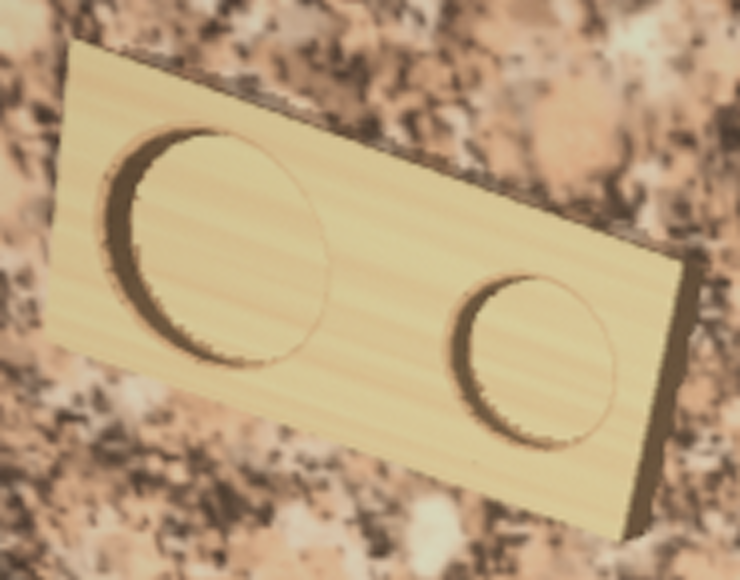

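{"fn": "servo_tool", "kwargs": {"moves": "0.001 -0.005 0.014 -0.005 0.008 0.005 -1; 0.001 -0.006 0.018 -0.005 0.008 0.005 -1; 0.001 -0.006 0.018 -0.005 0.008 0.005 -1; 0.001 -0.006 0.018 -0.005 0.008 0.005 -1; 0.001 -0.006 0.018 -0.005 0.008 0.005 -1; 0.001 -0.005 0.014 -0.005 0.008 0.005 -1; 0 0 0 0 0 0 -1; 0 0 0 0 0 0 -1; 0 0 0 0 0 0 -1"}}

```text
time_s: 43.88
tool_pos: [0.4264, 0.0701, 0.1055]
tool_rot: [-179.9, 0.0, 10.9]
force: [0.4, 0.3, -0.5]
grip_width: 0.0872
```

```bash
python3 -c "
from h import *
st()
plan(.426,.0875,.085,12,5,-1)"
```

```text
43.88 [0.4264 0.0701 0.1055] [-1.7991e+02  2.0000e-02  1.0940e+01] F [ 0.4  0.3 -0.5] w 0.0872 q [ 43.  -3. -54. 118.  -3.  63. -88.]
pos [0.4264 0.0701 0.1055] rot [-1.7991e+02  2.0000e-02  1.0940e+01] dist/row mm 5.4 deg/row 0.21
0.0006 -0.0034 0.0041 -0.001 0 -0.007 -1; 0.0006 -0.0034 0.0041 -0.001 0 -0.007 -1; 0.0006 -0.0034 0.0041 -0.001 0 -0.007 -1; 0.0006 -0.0034 0.0041 -0.001 0 -0.007 -1; 0.0006 -0.0034 0.0041 -0.001 0 -0.007 -1
```

{"fn": "servo_tool", "kwargs": {"moves": "0.001 -0.004 0.004 0 0 -0.007 -1; 0.001 -0.004 0.006 0 0 -0.007 -1; 0 -0.004 0.008 0 0 -0.007 -1; 0 -0.004 0.01 0 0 0 -1; 0 -0.002 0.01 0 0 0 -1; 0 0 0.006 0 0 0 -1; 0 0 0 0 0 0 -1; 0 0 0 0 0 0 -1"}}

```text
time_s: 44.55
tool_pos: [0.4285, 0.0887, 0.061]
tool_rot: [-180.0, -0.3, 11.5]
force: [-0.5, 0.7, -0.3]
grip_width: 0.087
```

```bash
python3 -c "
from h import *
st()
plan(.426,.0875,.002,12,6,-1)"
```

```text
44.55 [0.4285 0.0887 0.061 ] [-179.99   -0.35   11.47] F [-0.5  0.7 -0.3] w 0.087 q [ 41.   3. -56. 121.   3.  58. -95.]
pos [0.4285 0.0887 0.061 ] rot [-179.99   -0.35   11.47] dist/row mm 9.8 deg/row 0.11
-0.0005 0.0001 0.0098 -0 -0.002 -0.003 -1; -0.0005 0.0001 0.0098 -0 -0.002 -0.003 -1; -0.0005 0.0001 0.0098 -0 -0.002 -0.003 -1; -0.0005 0.0001 0.0098 -0 -0.002 -0.003 -1; -0.0005 0.0001 0.0098 -0 -0.002 -0.003 -1; -0.0005 0.0001 0.0098 -0 -0.002 -0.003 -1
```

{"fn": "servo_tool", "kwargs": {"moves": "-0.001 0 0.008 0 -0.002 0 -1; -0.001 0 0.012 0 -0.002 0 -1; -0.001 0 0.012 0 0 0 -1; 0 0 0.012 0 0 0 -1; 0 0 0.008 0 0 0 -1; 0 0 0.003 0 0 0 -1; 0 0 0 0 0 0 -1", "squeeze": 15}}

```text
time_s: 45.13
tool_pos: [0.4284, 0.0873, 0.0041]
tool_rot: [179.9, -0.5, 11.4]
force: [0.7, 0.3, -0.2]
grip_width: 0.0872
```

{"fn": "servo_tool", "kwargs": {"moves": "0 0 0 0 0 0 1; 0 0 0 0 0 0 1; 0 0 0 0 0 0 1; 0 0 0 0 0 0 1; 0 0 0 0 0 0 1; 0 0 0 0 0 0 1; 0 0 0 0 0 0 1; 0 0 0 0 0 0 1; 0 0 0 0 0 0 1; 0 0 0 0 0 0 1"}}

```text
time_s: 45.97
tool_pos: [0.4309, 0.0873, 0.0066]
tool_rot: [179.8, -0.8, 11.3]
force: [0.1, 0.9, -0.1]
grip_width: 0.0314
```

{"fn": "servo_tool", "kwargs": {"moves": "0 0 -0.005 0 0 0 1; 0 0 -0.01 0 0 0 1; 0 0 -0.02 0 0 0 1; 0 0 -0.025 0 0 0 1; 0 0 -0.025 0 0 0 1; 0 0 -0.025 0 0 0 1; 0 0 -0.015 0 0 0 1; 0 0 0 0 0 0 1"}}

```text
time_s: 46.63
tool_pos: [0.426, 0.0888, 0.1366]
tool_rot: [180.0, -0.4, 11.5]
force: [0.3, 0.1, 0.2]
grip_width: 0.0312
```

```bash
python3 -c "
from h import *
st();snap('wrist','w27')
plan(.455,.255,.15,12,9,1)"
```

```text
46.63 [0.426  0.0888 0.1366] [179.97  -0.44  11.55] F [0.3 0.1 0.2] w 0.0312 q [ 43.  -6. -55. 116.  -5.  67. -88.]
pos [0.4255 0.0887 0.1354] rot [179.98  -0.37  11.55] dist/row mm 18.8 deg/row 0.07
0.0069 -0.0174 -0.0016 0 -0.001 -0.002 1; 0.0069 -0.0174 -0.0016 0 -0.001 -0.002 1; 0.007 -0.0174 -0.0016 0 -0.001 -0.002 1; 0.007 -0.0174 -0.0016 0 -0.001 -0.002 1; 0.007 -0.0174 -0.0016 0 -0.001 -0.002 1; 0.007 -0.0174 -0.0016 0 -0.001 -0.002 1; 0.007 -0.0174 -0.0016 0 -0.001 -0.002 1; 0.007 -0.0174 -0.0016 0 -0.001 -0.002 1; 0.007 -0.0174 -0.0016 0 -0.001 -0.002 1
```

View pics/w27.png

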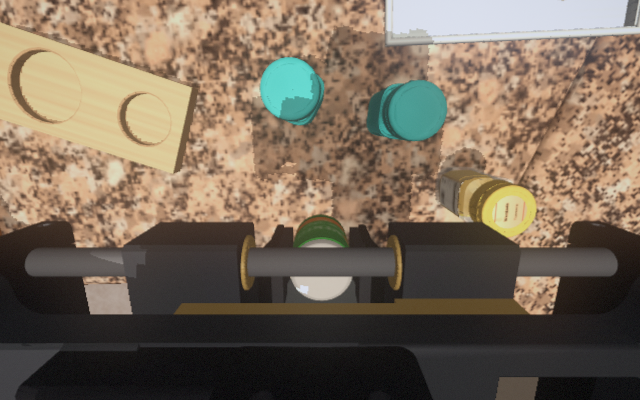

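Tin held, seen at (322,268). Moving it to the narrow well.

{"fn": "servo_tool", "kwargs": {"moves": "0.005 -0.01 -0.002 0 -0.001 0 1; 0.007 -0.017 -0.002 0 -0.001 0 1; 0.007 -0.017 -0.002 0 -0.001 0 1; 0.007 -0.017 -0.002 0 -0.001 0 1; 0.007 -0.017 -0.002 0 0 0 1; 0.007 -0.017 -0.002 0 0 0 1; 0.007 -0.017 -0.002 0 0 0 1; 0.007 -0.017 -0.002 0 0 0 1; 0.006 -0.012 -0.002 0 0 0 1; 0 0 0 0 0 0 1; 0 0 0 0 0 0 1; 0 0 0 0 0 0 1"}}

```text
time_s: 47.68
tool_pos: [0.4473, 0.2418, 0.1388]
tool_rot: [-179.8, 1.0, 11.5]
force: [-0.6, 0.5, -0.7]
grip_width: 0.0315
```

```bash
python3 -c "
from h import *
st();
plan(.46,.263,.09,12,6,1)"
```

```text
47.68 [0.4473 0.2418 0.1388] [-179.85    1.03   11.53] F [-0.6  0.5 -0.7] w 0.0315 q [  28.   13.  -65.  106.   12.   70. -119.]
pos [0.4473 0.2418 0.1388] rot [-179.85    1.03   11.53] dist/row mm 9.1 deg/row 0.19
0.0029 -0.003 0.0081 -0.001 0.006 -0.003 1; 0.0029 -0.003 0.0081 -0.001 0.006 -0.003 1; 0.0029 -0.003 0.0081 -0.001 0.006 -0.003 1; 0.0029 -0.003 0.0081 -0.001 0.006 -0.003 1; 0.0028 -0.003 0.0081 -0.001 0.006 -0.003 1; 0.0028 -0.003 0.0081 -0.001 0.006 -0.003 1
```

{"fn": "servo_tool", "kwargs": {"moves": "0.003 -0.003 0.006 0 0.006 0 1; 0.003 -0.003 0.008 0 0.006 0 1; 0.003 -0.003 0.008 0 0.006 0 1; 0.003 -0.003 0.008 0 0.006 0 1; 0.003 -0.003 0.008 0 0.006 0 1; 0.003 -0.003 0.008 0 0.006 0 1; 0 0 0 0 0 0 1; 0 0 0 0 0 0 1; 0 0 0 0 0 0 1"}}

```text
time_s: 48.43
tool_pos: [0.4612, 0.2597, 0.0842]
tool_rot: [179.9, 0.2, 11.2]
force: [-0.5, 0.2, -0.3]
grip_width: 0.0315
```

```bash
python3 -c "
from h import *
st();snap('wrist','w28')
plan(.46,.263,.05,12,6,1)"
```

```text
48.43 [0.4612 0.2597 0.0842] [1.799e+02 1.600e-01 1.123e+01] F [-0.5  0.2 -0.3] w 0.0315 q [  21.   20.  -61.  107.   19.   65. -126.]
pos [0.4613 0.2597 0.0844] rot [1.7991e+02 1.4000e-01 1.1230e+01] dist/row mm 5.8 deg/row 0.13
-0.0001 -0.0006 0.0057 0.001 0.001 -0.005 1; -0.0001 -0.0006 0.0057 0.001 0.001 -0.005 1; -0.0001 -0.0006 0.0057 0.001 0.001 -0.005 1; -0.0001 -0.0006 0.0057 0.001 0.001 -0.005 1; -0.0001 -0.0006 0.0057 0.001 0.001 -0.005 1; -0.0001 -0.0006 0.0057 0.001 0.001 -0.005 1
```

View pics/w28.png

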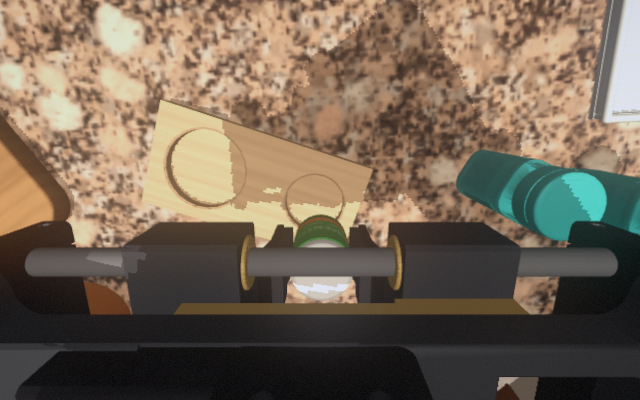

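```bash
python3 -c "
from h import *
c=load('w28')
b=cv2.cvtColor(c['img'],4);cv2.imwrite('pics/w28c.png',cv2.resize(b[95:250,135:385],None,fx=3.2,fy=3.2,interpolation=2))
for n,u in dict(wide=(206,167),narrow=(315,202)).items(): print(n,plane(c,u,.016))
q=wbox(c,(140,95,375,225),.011,.024);print(cv2.minAreaRect(q[:,:2].astype(np.float32)*1000))
P=cloud(c);print('tin',[tuple(np.round(P[r,322]*1000).astype(int)) for r in (218,225,232,240,280,290)])
"
```

```text
wide [[0.47364298 0.35530698 0.016     ]]
narrow [[0.46199429 0.26446538 0.016     ]]
((466.3994445800781, 315.1170959472656), (172.70083618164062, 84.60770416259766), 83.10997772216797)
tin [(np.int64(472), np.int64(261), np.int64(87)), (np.int64(473), np.int64(261), np.int64(101)), (np.int64(473), np.int64(261), np.int64(112)), (np.int64(472), np.int64(261), np.int64(121)), (np.int64(454), np.int64(258), np.int64(126)), (np.int64(449), np.int64(257), np.int64(126))]
```

View pics/w28c.png

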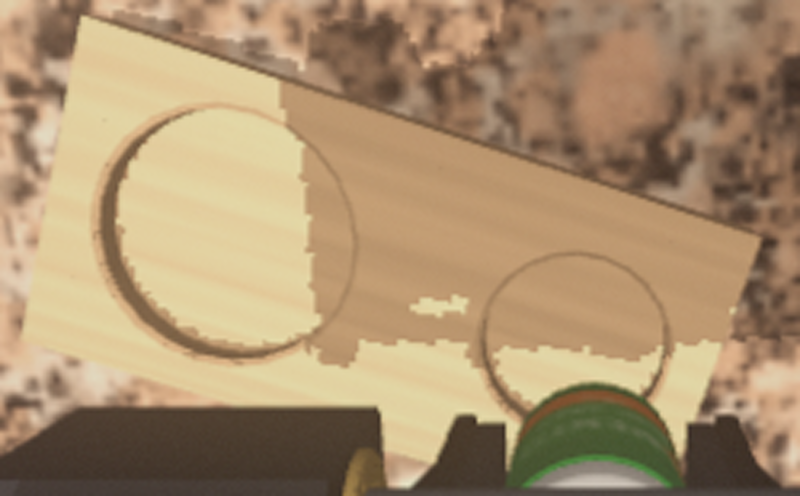

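{"fn": "servo_tool", "kwargs": {"moves": "0.001 -0.001 0.004 0.001 0.001 0 1; 0.001 -0.001 0.008 0.001 0.001 0 1; 0.001 -0.001 0.009 0 0 0 1; 0.001 -0.001 0.009 0 0 0 1; 0 -0.001 0.008 0 0 0 1; 0 0 0.005 0 0 0 1; 0 0 0 0 0 0 1; 0 0 0 0 0 0 1"}}

```text
time_s: 49.15
tool_pos: [0.4651, 0.2655, 0.037]
tool_rot: [179.9, 0.0, 11.2]
force: [0.1, -0.2, 0.2]
grip_width: 0.0314
```

```bash
python3 -c "
from h import *
st()
plan(.465,.263,.016,12,5,1)"
```

```text
49.15 [0.4651 0.2655 0.037 ] [1.7993e+02 3.0000e-02 1.1170e+01] F [ 0.1 -0.2  0.2] w 0.0314 q [  17.   24.  -58.  109.   23.   60. -130.]
pos [0.4651 0.2655 0.037 ] rot [1.7993e+02 3.0000e-02 1.1170e+01] dist/row mm 4.2 deg/row 0.17
-0.0001 0.0005 0.0042 0 0 -0.006 1; -0.0001 0.0005 0.0042 0 0 -0.006 1; -0.0001 0.0005 0.0042 0 0 -0.006 1; -0.0001 0.0005 0.0042 0 0 -0.006 1; -0.0001 0.0005 0.0042 0 0 -0.006 1
```

{"fn": "servo_tool", "kwargs": {"moves": "0 0.001 0.004 0 0 0 1; 0 0.001 0.005 0 0 0 1; 0 0 0.005 0 0 0 1; 0 0 0.004 0 0 0 1; 0 0 0.003 0 0 0 1; 0 0 0 0 0 0 1; 0 0 0 0 0 0 1"}}

```text
time_s: 49.73
tool_pos: [0.4661, 0.2632, 0.0143]
tool_rot: [179.9, -0.0, 11.1]
force: [0.7, -0.1, -0.4]
grip_width: 0.0314
```

Foot should be about 2 mm above the well floor. Lower slightly, release, rise.

{"fn": "servo_tool", "kwargs": {"moves": "0 0 0.001 0 0 0 1; 0 0 0 0 0 0 0; 0 0 0 0 0 0 0; 0 0 0 0 0 0 0; 0 0 0 0 0 0 0; 0 0 -0.008 0 0 0 0; 0 0 -0.015 0 0 0 0; 0 0 -0.025 0 0 0 -0.2; 0 0 -0.03 0 0 0 -0.5; 0 0 -0.03 0 0 0 -1; 0 0 -0.02 0 0 0 -1; 0 0 0 0 0 0 -1"}}

```text
time_s: 50.73
tool_pos: [0.465, 0.2654, 0.1531]
tool_rot: [180.0, -0.1, 11.4]
force: [0.4, 0.4, 0.9]
grip_width: 0.0691
```

```bash
python3 -c "
from h import *
st();snap('wrist','w29')
plan(.452,-.047,.20,40,12,-1)"
```

```text
50.73 [0.465  0.2654 0.1531] [ 1.7999e+02 -1.0000e-01  1.1360e+01] F [0.4 0.4 0.9] w 0.0691 q [  24.   15.  -64.  102.   15.   71. -123.]
pos [0.4646 0.2651 0.1518] rot [ 1.7997e+02 -4.0000e-02  1.1360e+01] dist/row mm 26.3 deg/row 2.39
-0.0062 0.0253 -0.004 0 -0 -0.083 -1; -0.0072 0.025 -0.004 0 -0 -0.083 -1; -0.0082 0.0247 -0.004 0 -0 -0.083 -1; -0.0093 0.0243 -0.004 0 -0 -0.083 -1; -0.0103 0.0239 -0.004 0 -0 -0.083 -1; -0.0112 0.0235 -0.004 0 -0 -0.083 -1; -0.0122 0.023 -0.004 0 -0 -0.083 -1; -0.0132 0.0225 -0.004 0 -0 -0.083 -1; -0.0141 0.0219 -0.004 0 -0 -0.083 -1; -0.015 0.0213 -0.004 0 -0 -0.083 -1; -0.0159 0.0206 -0.004 0 -0 -0.083 -1; -0.0167 0.02 -0.004 0 -0 -0.083 -1
```

View pics/w29.png

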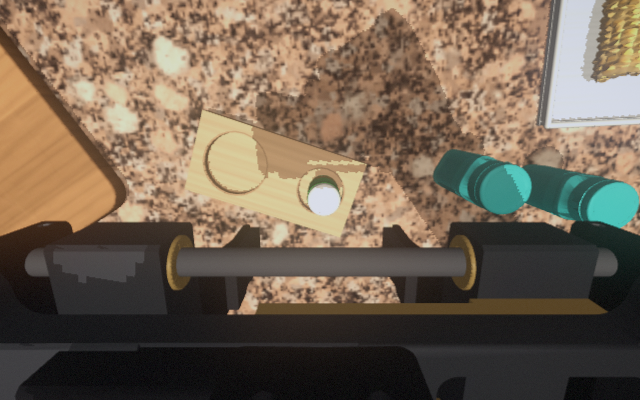

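```bash
python3 -c "
from h import *
c=load('w29')
q=wbox(c,(295,170,350,222),.044,.07);print(cv2.minEnclosingCircle(q[:,:2].astype(np.float32)),np.percentile(q[:,2],[20,50,95]))
q=q[q[:,2]>.05];print(q.mean(0))"
```

```text
((0.46165239810943604, 0.26253584027290344), 0.01589057967066765) [0.05310117 0.05404276 0.05528969]
[0.46209495 0.2624701  0.05399296]
```

{"fn": "servo_tool", "kwargs": {"moves": "-0.004 0.015 -0.01 0 0 -0.08 -1; -0.007 0.025 -0.01 0 0 -0.08 -1; -0.008 0.025 -0.006 0 0 -0.08 -1; -0.009 0.024 -0.006 0 0 -0.08 -1; -0.01 0.024 -0.005 0 0 -0.08 -1; -0.011 0.024 -0.005 0 0 -0.08 -1; -0.012 0.023 -0.005 0 0 -0.08 -1; -0.013 0.022 -0.005 0 0 -0.08 -1; -0.014 0.022 -0.005 0 0 -0.08 -1; -0.015 0.021 -0.005 0 0 -0.08 -1; -0.016 0.021 -0.005 0 0 -0.08 -1; -0.012 0.014 -0.004 0 0 -0.08 -1; 0 0 0 0 0 0 -1; 0 0 0 0 0 0 -1; 0 0 0 0 0 0 -1"}}

```text
time_s: 52.03
tool_pos: [0.445, -0.0395, 0.2195]
tool_rot: [-179.6, 0.6, 40.6]
force: [-0.3, -0.7, -0.2]
grip_width: 0.0874
```

```bash
python3 -c "
from h import *
st();snap('wrist','w30');c=load('w30')
P=cloud(c)
m=(abs(P[...,0]-.455)<.035)&(abs(P[...,1]+.047)<.035)&(P[...,2]>.088)&(P[...,2]<.11)&(c['range_z']>0)
q=P[m];print(len(q),cv2.minEnclosingCircle(q[:,:2].astype(np.float32)) if len(q) else 0)
plan(.455,-.047,.15,40,6,-1)"
```

```text
52.03 [ 0.445  -0.0395  0.2195] [-179.58    0.56   40.58] F [-0.3 -0.7 -0.2] w 0.0874 q [ 55.  -7. -49. 107.  -5.  78. -42.]
1301 ((0.45552733540534973, -0.046469610184431076), 0.02070486545562744)
pos [ 0.4449 -0.0388  0.2194] rot [-179.56    0.56   40.65] dist/row mm 11.8 deg/row 0.16
0.0005 0.0022 0.0116 -0.003 0.003 0.004 -1; 0.0005 0.0022 0.0116 -0.003 0.003 0.004 -1; 0.0005 0.0022 0.0116 -0.003 0.003 0.004 -1; 0.0005 0.0022 0.0116 -0.003 0.003 0.004 -1; 0.0004 0.0022 0.0116 -0.003 0.003 0.004 -1; 0.0004 0.0021 0.0116 -0.003 0.003 0.004 -1
```

View pics/w30.png

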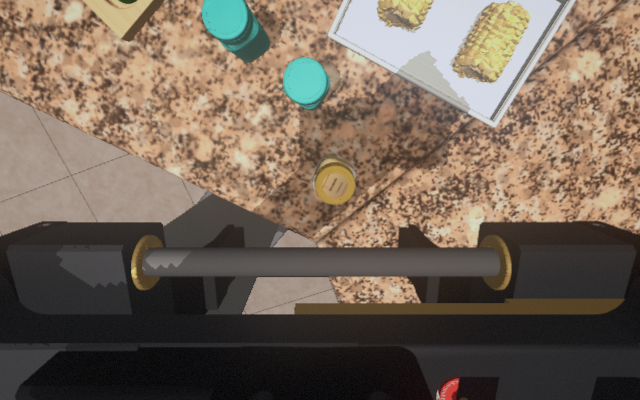

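The tin stands in the narrow well with its cap at (.462,.2625) and its top at 54 mm. The jar cap is at (334,182). Descending to it.

{"fn": "servo_tool", "kwargs": {"moves": "0.001 0.002 0.01 -0.003 0.003 0 -1; 0.001 0.002 0.014 -0.003 0.003 0 -1; 0.001 0.002 0.015 -0.003 0.003 0 -1; 0.001 0.002 0.015 -0.003 0.003 0 -1; 0.001 0.002 0.015 -0.003 0.003 0 -1; 0.001 0.001 0.01 -0.003 0 0 -1; 0 0 0 0 0 0 -1; 0 0 0 0 0 0 -1; 0 0 0 0 0 0 -1"}}

```text
time_s: 52.83
tool_pos: [0.4556, -0.0315, 0.1315]
tool_rot: [-179.9, 0.1, 41.6]
force: [-0.1, 0.5, 0.3]
grip_width: 0.0872
```

```bash
python3 -c "
from h import *
st()
plan(.4555,-.0465,.105,40,6,-1)"
```

```text
52.83 [ 0.4556 -0.0315  0.1315] [-1.7987e+02  9.0000e-02  4.1600e+01] F [-0.1  0.5  0.3] w 0.0872 q [ 54.  -0. -52. 114.  -0.  67. -47.]
pos [ 0.4556 -0.0315  0.1315] rot [-1.7987e+02  9.0000e-02  4.1600e+01] dist/row mm 5.1 deg/row 0.27
-0.0017 0.0019 0.0044 -0.001 0.001 0.009 -1; -0.0017 0.0019 0.0044 -0.001 0.001 0.009 -1; -0.0017 0.0019 0.0044 -0.001 0.001 0.009 -1; -0.0016 0.0019 0.0044 -0.001 0.001 0.009 -1; -0.0016 0.0019 0.0044 -0.001 0.001 0.009 -1; -0.0016 0.0019 0.0044 -0.001 0.001 0.009 -1
```

{"fn": "servo_tool", "kwargs": {"moves": "-0.002 0.002 0.003 0 0 0.009 -1; -0.002 0.002 0.004 0 0 0.009 -1; -0.002 0.002 0.005 0 0 0.009 -1; -0.002 0.002 0.005 0 0 0 -1; -0.002 0.002 0.005 0 0 0 -1; -0.001 0.002 0.003 0 0 0 -1; 0 0 0 0 0 0 -1; 0 0 0 0 0 0 -1"}}

```text
time_s: 53.5
tool_pos: [0.4565, -0.05, 0.1057]
tool_rot: [179.9, 0.0, 40.7]
force: [-0.0, -0.3, -0.8]
grip_width: 0.0869
```

```bash
python3 -c "
from h import *
st()
plan(.4555,-.0465,.044,40,6,-1)"
```

```text
53.5 [ 0.4565 -0.05    0.1057] [1.7992e+02 1.0000e-02 4.0700e+01] F [-0.  -0.3 -0.8] w 0.0869 q [ 54.   2. -52. 115.   2.  63. -47.]
pos [ 0.4565 -0.05    0.1057] rot [1.7992e+02 1.0000e-02 4.0700e+01] dist/row mm 10.3 deg/row 0.12
0.0003 -0.0006 0.0103 0 0 0.004 -1; 0.0003 -0.0006 0.0103 0 0 0.004 -1; 0.0003 -0.0006 0.0103 0 0 0.004 -1; 0.0003 -0.0006 0.0103 0 0 0.004 -1; 0.0003 -0.0006 0.0103 0 0 0.004 -1; 0.0002 -0.0006 0.0103 0 0 0.004 -1
```

{"fn": "servo_tool", "kwargs": {"moves": "0 -0.001 0.008 0 0 0 -1; 0 -0.001 0.012 0 0 0 -1; 0 -0.001 0.012 0 0 0 -1; 0 0 0.012 0 0 0 -1; 0 0 0.009 0 0 0 -1; 0 0 0.003 0 0 0 -1; 0 0 0 0 0 0 -1", "squeeze": 20}}

```text
time_s: 54.08
tool_pos: [0.4554, -0.0472, 0.0462]
tool_rot: [179.8, -0.1, 40.7]
force: [-0.3, 0.1, -0.1]
grip_width: 0.0869
```

{"fn": "servo_tool", "kwargs": {"moves": "0 0 0 0 0 0 1; 0 0 0 0 0 0 1; 0 0 0 0 0 0 1; 0 0 0 0 0 0 1; 0 0 0 0 0 0 1; 0 0 0 0 0 0 1; 0 0 0 0 0 0 1; 0 0 0 0 0 0 1; 0 0 0 0 0 0 1"}}

```text
time_s: 54.83
tool_pos: [0.4573, -0.0475, 0.0485]
tool_rot: [179.6, -0.2, 40.7]
force: [-0.9, -0.2, -1.3]
grip_width: 0.0453
```

{"fn": "servo_tool", "kwargs": {"moves": "0 0 -0.005 0 0 0 1; 0 0 -0.01 0 0 0 1; 0 0 -0.02 0 0 0 1; 0 0 -0.025 0 0 0 1; 0 0 -0.025 0 0 0 1; 0 0 -0.025 0 0 0 1; 0 0 -0.025 0 0 0 1; 0 0 -0.012 0 0 0 1; 0 0 0 0 0 0 1"}}

```text
time_s: 55.58
tool_pos: [0.4545, -0.0447, 0.206]
tool_rot: [179.7, -0.2, 41.0]
force: [1.5, 0.3, -1.1]
grip_width: 0.045
```

```bash
python3 -c "
from h import *
st();snap('wrist','w31')
plan(.46,.34,.21,42,18,1)"
```

```text
55.58 [ 0.4545 -0.0447  0.206 ] [ 1.7974e+02 -1.6000e-01  4.0960e+01] F [ 1.5  0.3 -1.1] w 0.045 q [ 56.  -6. -50. 108.  -5.  75. -42.]
pos [ 0.4543 -0.0446  0.205 ] rot [ 1.7977e+02 -1.5000e-01  4.0970e+01] dist/row mm 21.4 deg/row 0.06
0.0142 -0.0159 -0.0003 0 -0 -0.002 1; 0.0143 -0.0159 -0.0003 0 -0 -0.002 1; 0.0143 -0.0159 -0.0003 0 -0 -0.002 1; 0.0143 -0.0159 -0.0003 0 -0 -0.002 1; 0.0143 -0.0159 -0.0003 0 -0 -0.002 1; 0.0143 -0.0159 -0.0003 0 -0 -0.002 1; 0.0143 -0.0158 -0.0003 0 -0 -0.002 1; 0.0144 -0.0158 -0.0003 0 -0 -0.002 1; 0.0144 -0.0158 -0.0003 0 -0 -0.002 1; 0.0144 -0.0158 -0.0003 0 -0 -0.002 1; 0.0144 -0.0158 -0.0003 0 -0 -0.002 1; 0.0144 -0.0158 -0.0003 0 -0 -0.002 1; 0.0144 -0.0158 -0.0003 0 -0 -0.002 1; 0.0145 -0.0157 -0.0003 0 -0 -0.002 1; 0.0145 -0.0157 -0.0003 0 -0 -0.002 1; 0.0145 -0.0157 -0.0003 0 -0 -0.002 1; 0.0145 -0.0157 -0.0003 0 -0 -0.002 1; 0.0145 -0.0157 -0.0003 0 -0 -0.002 1
```

View pics/w31.png

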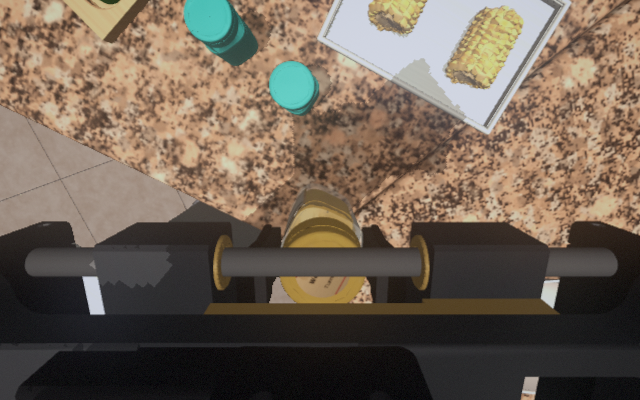

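Jar held. Moving it across to the stand.

{"fn": "servo_tool", "kwargs": {"moves": "0.006 -0.007 -0.001 0 0 0 1; 0.01 -0.012 -0.001 0 0 0 1; 0.014 -0.016 -0.001 0 0 0 1; 0.014 -0.016 -0.001 0 0 0 1; 0.014 -0.016 -0.001 0 0 0 1; 0.014 -0.016 -0.001 0 0 0 1; 0.014 -0.016 -0.001 0 0 0 1; 0.014 -0.016 -0.001 0 0 0 1; 0.014 -0.016 -0.001 0 0 0 1; 0.014 -0.016 -0.001 0 0 0 1; 0.014 -0.016 -0.001 0 0 0 1; 0.014 -0.016 -0.001 0 0 0 1; 0.014 -0.016 -0.001 0 0 0 1; 0.014 -0.016 -0.001 0 0 0 1; 0.014 -0.016 -0.001 0 0 0 1; 0.014 -0.016 -0.001 0 0 0 1; 0.012 -0.013 0 0 0 0 1; 0.006 -0.007 0 0 0 0 1; 0 0 0 0 0 0 1; 0 0 0 0 0 0 1"}}

```text
time_s: 57.3
tool_pos: [0.4292, 0.3321, 0.1989]
tool_rot: [-178.4, 1.6, 41.7]
force: [0.1, -0.5, -1.3]
grip_width: 0.0453
```

```bash
python3 -c "
from h import *
st();snap('wrist','w32')
plan(.472,.356,.15,45,8,1)"
```

```text
57.3 [0.4292 0.3321 0.1989] [-178.35    1.6    41.69] F [ 0.1 -0.5 -1.3] w 0.0453 q [  19.   19.  -70.   96.   16.   79. -101.]
pos [0.4291 0.3318 0.1989] rot [-178.36    1.6    41.67] dist/row mm 8.7 deg/row 0.51
0.0062 0.0015 0.0059 -0.007 0.007 -0.015 1; 0.0062 0.0015 0.0059 -0.007 0.007 -0.015 1; 0.0061 0.0015 0.006 -0.007 0.007 -0.015 1; 0.0061 0.0015 0.006 -0.007 0.007 -0.015 1; 0.0061 0.0016 0.006 -0.007 0.007 -0.015 1; 0.006 0.0016 0.006 -0.007 0.007 -0.015 1; 0.006 0.0016 0.0061 -0.007 0.007 -0.015 1; 0.006 0.0016 0.0061 -0.007 0.007 -0.015 1
```

View pics/w32.png

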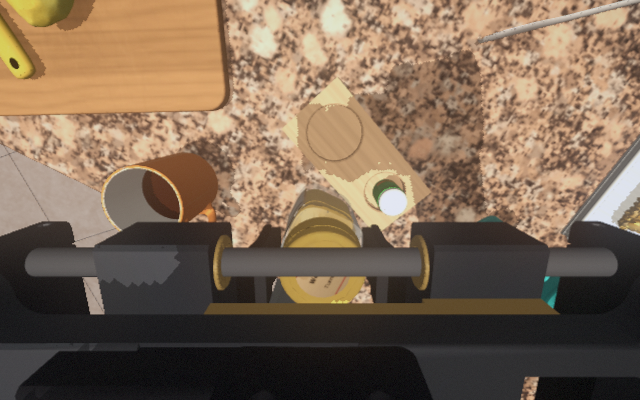

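{"fn": "servo_tool", "kwargs": {"moves": "0.005 0.001 0.001 -0.007 0.007 -0.01 1; 0.006 0.001 0.003 -0.007 0.007 -0.01 1; 0.006 0.001 0.005 -0.007 0.007 -0.01 1; 0.006 0.001 0.006 -0.007 0.007 -0.01 1; 0.006 0.001 0.006 -0.007 0.007 -0.01 1; 0.006 0.001 0.006 -0.007 0.007 -0.01 1; 0.006 0.001 0.006 -0.007 0.007 -0.01 1; 0.005 0.001 0.005 -0.007 0.007 -0.01 1; 0 0 0 0 0 0 1; 0 0 0 0 0 0 1"}}

```text
time_s: 58.18
tool_pos: [0.4739, 0.354, 0.1534]
tool_rot: [179.7, 0.0, 43.7]
force: [-0.1, -0.8, -0.9]
grip_width: 0.045
```

```bash
python3 -c "
from h import *
st();snap('wrist','w33')
c=load('w33');P=cloud(c)
m=(P[...,2]>.185)&(P[...,2]<.225);m[:,:272]=0;m[:,370:]=0
q=P[m];print(len(q),np.percentile(q,[2,98],axis=0))
print([tuple(np.round(P[r,322]*1000).astype(int)) for r in (195,205,215,225,235,242,280,290,298)])
plan(.472,.356,.10,45,6,1)"
```

```text
58.18 [0.4739 0.354  0.1534] [1.7974e+02 3.0000e-02 4.3730e+01] F [-0.1 -0.8 -0.9] w 0.045 q [  12.   26.  -65.   94.   24.   75. -104.]
3549 [[0.45548798 0.33513643 0.18623427]
 [0.49351947 0.37373206 0.20160783]]
[(np.int64(489), np.int64(368), np.int64(138)), (np.int64(489), np.int64(368), np.int64(164)), (np.int64(488), np.int64(367), np.int64(176)), (np.int64(488), np.int64(367), np.int64(192)), (np.int64(487), np.int64(366), np.int64(200)), (np.int64(484), np.int64(364), np.int64(201)), (np.int64(470), np.int64(350), np.int64(200)), (np.int64(467), np.int64(347), np.int64(200)), (np.int64(464), np.int64(344), np.int64(201))]
pos [0.4738 0.3539 0.1534] rot [1.7973e+02 4.0000e-02 4.3720e+01] dist/row mm 8.9 deg/row 0.22
0 -0.0005 0.0089 0.002 0 -0.007 1; 0 -0.0005 0.0089 0.002 0 -0.007 1; 0 -0.0005 0.0089 0.002 0 -0.007 1; 0 -0.0005 0.0089 0.002 0 -0.007 1; 0 -0.0005 0.0089 0.002 0 -0.007 1; 0 -0.0005 0.0089 0.002 0 -0.007 1
```

View pics/w33.png

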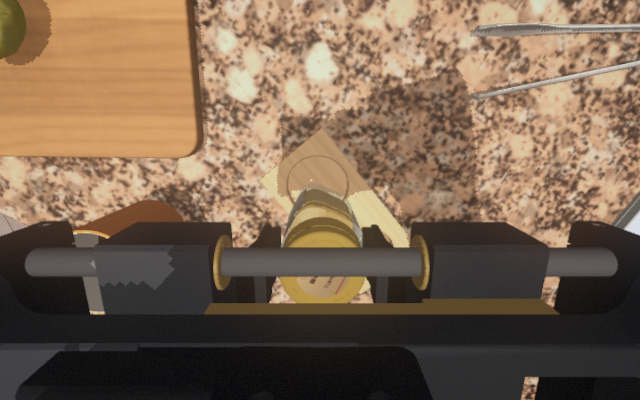

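{"fn": "servo_tool", "kwargs": {"moves": "0 -0.001 0.006 0.001 0 0 1; 0 -0.001 0.01 0.001 0 0 1; 0 -0.001 0.012 0.001 0 0 1; 0 0 0.012 0 0 0 1; 0 0 0.012 0 0 0 1; 0 0 0.008 0 0 0 1; 0 0 0 0 0 0 1; 0 0 0 0 0 0 1"}}

```text
time_s: 58.9
tool_pos: [0.4706, 0.3551, 0.0864]
tool_rot: [179.8, 0.1, 43.7]
force: [-0.8, 0.6, -0.8]
grip_width: 0.0453
```

```bash
python3 -c "
from h import *
st()
plan(.471,.357,.058,44,6,1)"
```

```text
58.9 [0.4706 0.3551 0.0864] [1.7979e+02 1.3000e-01 4.3740e+01] F [-0.8  0.6 -0.8] w 0.0453 q [   9.   29.  -62.   99.   28.   69. -107.]
pos [0.4706 0.3551 0.0864] rot [1.7979e+02 1.3000e-01 4.3740e+01] dist/row mm 4.7 deg/row 0.06
0.0003 -0.0002 0.0047 0.001 0.001 -0.002 1; 0.0003 -0.0002 0.0047 0.001 0.001 -0.002 1; 0.0003 -0.0002 0.0047 0.001 0.001 -0.002 1; 0.0003 -0.0002 0.0047 0.001 0.001 -0.002 1; 0.0003 -0.0002 0.0047 0.001 0.001 -0.002 1; 0.0003 -0.0002 0.0047 0.001 0.001 -0.002 1
```

{"fn": "servo_tool", "kwargs": {"moves": "0 0 0.004 0.001 0.001 0 1; 0 0 0.005 0.001 0.001 0 1; 0 0 0.006 0 0 0 1; 0 0 0.005 0 0 0 1; 0 0 0.004 0 0 0 1; 0 0 0.003 0 0 0 1; 0 0 0 0 0 0 1; 0 0 0 0 0 0 1"}}

```text
time_s: 59.57
tool_pos: [0.4716, 0.3556, 0.0575]
tool_rot: [179.8, -0.1, 43.7]
force: [0.8, -0.3, -0.9]
grip_width: 0.0451
```

{"fn": "servo_tool", "kwargs": {"moves": "0 0 0.002 0 0 0 1; 0 0 0.001 0 0 0 1; 0 0 0 0 0 0 1; 0 0 0 0 0 0 1"}}

```text
time_s: 59.9
tool_pos: [0.472, 0.356, 0.0548]
tool_rot: [179.8, -0.1, 43.7]
force: [-0.4, 1.3, -0.6]
grip_width: 0.0453
```

Foot at the well floor. Release and rise.

{"fn": "servo_tool", "kwargs": {"moves": "0 0 0 0 0 0 0; 0 0 0 0 0 0 -0.2; 0 0 0 0 0 0 -0.4; 0 0 0 0 0 0 -0.4; 0 0 0 0 0 0 -0.4; 0 0 -0.008 0 0 0 -0.4; 0 0 -0.015 0 0 0 -0.4; 0 0 -0.025 0 0 0 -0.4; 0 0 -0.03 0 0 0 -0.4; 0 0 -0.03 0 0 0 -0.4; 0 0 -0.025 0 0 0 -0.4; 0 0 -0.015 0 0 0 -0.4; 0 0 0 0 0 0 -0.4"}}

```text
time_s: 60.98
tool_pos: [0.4704, 0.358, 0.2182]
tool_rot: [179.8, -0.3, 43.9]
force: [1.1, 0.8, -0.5]
grip_width: 0.0611
```

```bash
python3 -c "
from h import *
st();snap('wrist','w34');snap('top','top2');snap('scene','scene2')
a=cv2.imread('pics/top2.png');cv2.imwrite('pics/top2c.png',cv2.resize(a[90:300,130:500],None,fx=2.1,fy=2.1))
b=cv2.imread('pics/scene2.png');cv2.imwrite('pics/scene2c.png',cv2.resize(b[110:350,190:450],None,fx=2.5,fy=2.5))
"
```

```text
60.98 [0.4704 0.358  0.2182] [179.84  -0.35  43.88] F [ 1.1  0.8 -0.5] w 0.0611 q [  13.   23.  -67.   90.   22.   81. -102.]
```

View pics/w34.png

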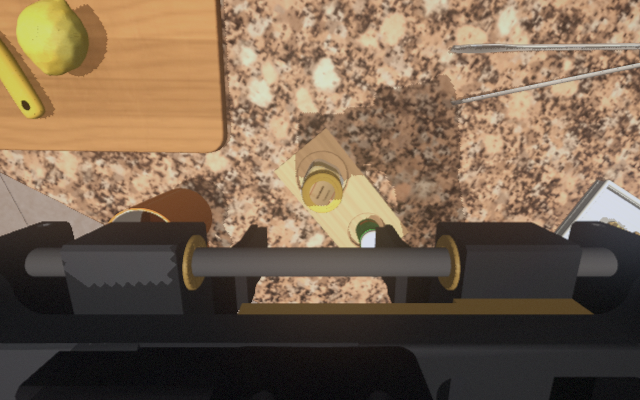

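View pics/scene2c.png

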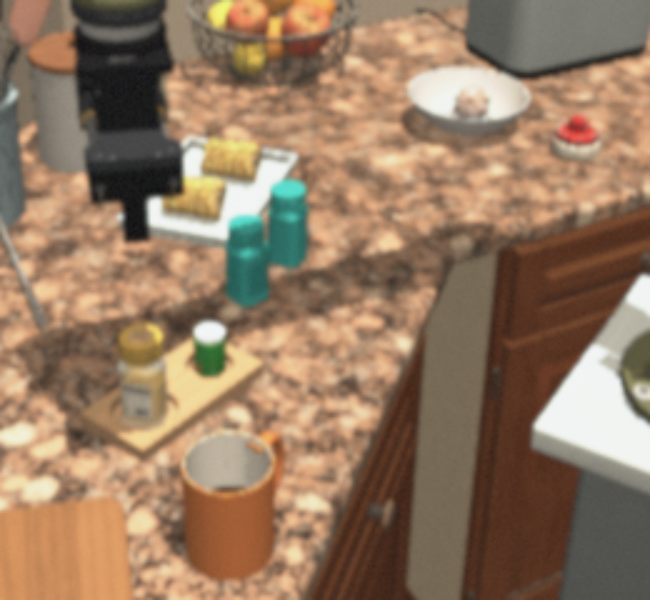

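View pics/top2c.png

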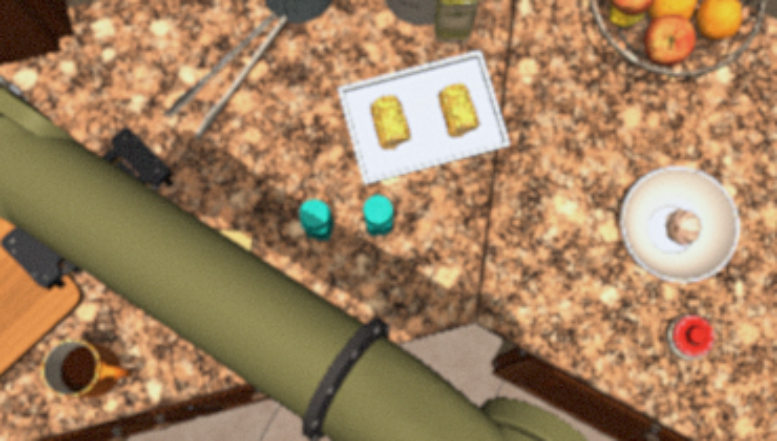

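All five are in place. Final numbers before handing in:

```bash
python3 -c "
from h import *
c=load('w34');t=load('top2');t0=load('top0')
P=cloud(c)
def disc(P,x,y,r,zl,zh):
  m=(np.hypot(P[...,0]-x,P[...,1]-y)<r)&(P[...,2]>zl)&(P[...,2]<zh);q=P[m];return q
S=np.array([.4664,.315]);a=np.radians(83.1);ey=np.array([np.cos(a),np.sin(a)]);ex=np.array([ey[1],-ey[0]])
q=disc(P,.472,.356,.035,.095,.12);cj,r=cv2.minEnclosingCircle(q[:,:2].astype(np.float32));print('jar',cj,r,q[:,2].mean(),'stand xy',(np.array(cj)-S)@ex,(np.array(cj)-S)@ey, 'top slope', np.linalg.lstsq(np.c_[q[:,:2],np.ones(len(q))],q[:,2],rcond=None)[0][:2])
Pt=cloud(t);Tc=np.array([.6693,-.0325]);b=np.radians(14);tx=np.array([np.cos(b),np.sin(b)]);ty=np.array([-tx[1],tx[0]])
for n,(x,y) in dict(L=(.656,.018),R=(.676,-.083)).items():
  q=disc(Pt,x,y,.05,.028,.07);m=np.array(cv2.minAreaRect(q[:,:2].astype(np.float32))[0]);print('cob',n,m,'tray xy',(m-Tc)@tx,(m-Tc)@ty,q[:,2].max())
g=disc(Pt,.489,-.394,.07,.03,.07);g=g[np.hypot(g[:,0]-.489,g[:,1]+.394)<.05];print('garlic',g.mean(0),np.hypot(*(g.mean(0)[:2]-[.489,-.394])),g[:,2].max())
for tt in(t0,t):
  p=cloud(tt);q=wbox(tt,(440,230,478,268),.012);print('timer',q.mean(0)); q=wbox(tt,(148,248,196,284),.085,.12);print('mug',q.mean(0))
"
```

```text
jar (0.4703441262245178, 0.3568229675292969) 0.020604310557246208 0.10116889771415519 stand xy -0.0011089188427672704 0.041993892932564676 top slope [-0.01274219 -0.01818552]
cob L [0.65818459 0.01752565] tray xy 0.0013170629590746948 0.05122873468824113 0.0585456057768976
cob R [ 0.67359585 -0.08582604] tray xy -0.008732495792948708 -0.052781287180642796 0.05832080387908012
garlic [ 0.48497431 -0.40295403  0.04406593] 0.009817374775574596 0.05625838721982834
timer [ 0.32777054 -0.40258515  0.03198775]
mug [0.30134823 0.44075687 0.09517084]
timer [ 0.32761624 -0.40238868  0.03197077]
mug [0.30091545 0.44095967 0.09571695]
```

```bash
python3 -c "
from h import *
st();print(env.sign_off())"
```

```text
61.13 [0.4691 0.3561 0.2133] [1.7988e+02 2.0000e-02 4.3880e+01] F [ 0.3 -0.3 -0.9] w 0.0611 q [  13.   23.  -67.   90.   22.   81. -102.]
the job is handed in; nothing more can be done
None
```

I placed all five things and handed the job in at about 61 s. `sign_off` gave no verdict, so the checks below are my own.

| Thing | Where it ended up (last check) | Allowed |
|---|---|---|
| Cobs, in the tray's frame | (1, 51) mm and (−9, −53) mm, side by side | within 50 × 85 mm |
| Garlic | about 10 mm from the bowl's centre | 55 mm |
| Jar, in the wide well | (−1, 42) mm in the stand's frame, cap top at 101 mm, lean about 0.02 rad | 15 mm, 0.12 rad |
| Tin, in the narrow well | about 2–3 mm from the well's centre, top at 54 mm (measured right after release, lean not measured) | 12 mm |
| Mug and timer | unmoved, under 1 mm | 40 mm |

I never set out to move the turquoise jars, and none was touched as far as I could see. The gripper was open and well clear of everything at the end.

**What went wrong:**
- **Garlic:** the first grasp slipped, and on the second try it fell out on the way, landing by the tray's corner. I nudged it clear and picked it up again lower.
- **Fingertips:** the wrist camera's depth image showed them about 18 mm behind the TCP, while the text says 11 mm ahead. Moving with the TCP below the worktop met no force, which fits the image, so I used the lower heights for the last garlic grasp, the tin and the jar.
- **Fixed scene camera:** it differed from the top camera by up to about 6 mm on the jar and tin. The wrist camera agreed with the top camera to about 3 mm, so I used those two.

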